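# Put the puja things away in the chowki tray

## Task

Draw the tray of the wooden altar stand fully out, put every green diya into a round pocket of its own, the red lighter into the narrow slot and the white incense stand into the wide one, all upright and seated flat down in their pockets. Then push the tray in until its spring catch clicks and holds it fully home with everything still seated. Leave the steel kumkum box, the bell and the pink flower tray where they are.

Things in the scene. Friction and masses are not known exactly. Their poses are not given: they have to be found in the camera images.
- chowki: low altar stand (chowki) of dark wood with red top, 222 mm deep (x), 340 mm wide (y), 74 mm high, fixed; origin on the bench, on its centre line, 94.5 mm behind its front. Front faces its own -x, the robot; there its tray pulls out. The opening is 58 mm high: what reaches higher above the bench strikes the top board as the tray goes in. Roller catch in the well at its rear
- tray (a joint): how far the tray is out along the stand's -x (m): 0 = home at its stop, 0.18 = fully out; ajar at the start. Friction 1.5 N. In the last 18 mm the sprung roller resists with about 6 N more until 8 mm, then snaps over, pulls the tray to 0 and holds it with about 4 N; let go before, a gap of 6 to 23 mm stays. Front panel 14 mm thick, top 56 mm above the bench; insert's top face 30 mm above it
- tray_handle (a point): middle of the brass bar handle on the tray's front: bar 100 mm long along the tray's y, 11 mm thick, 36 mm above the bench, its centre line 35 mm in front of the panel's face, so 29 mm free between them; can be pinched from above across the bar. Axes as the tray's (x points into the stand, the closing direction)
- pocket1 (a point): centre of the floor of the front left round pocket for a diya: 52 mm across, 12 mm deep below the insert's top face, floor 18 mm above the bench. The four are alike and any diya may go in any of them; a diya's foot has 3 mm play all round. Axes as the tray's: x points into the stand (the closing direction), y to the tray's left, z up
- pocket2 (a point): centre of the floor of the front right round pocket for a diya: 52 mm across, 12 mm deep below the insert's top face, floor 18 mm above the bench. The four are alike and any diya may go in any of them; a diya's foot has 3 mm play all round. Axes as the tray's: x points into the stand (the closing direction), y to the tray's left, z up
- pocket3 (a point): centre of the floor of the rear left round pocket for a diya: 52 mm across, 12 mm deep below the insert's top face, floor 18 mm above the bench. The four are alike and any diya may go in any of them; a diya's foot has 3 mm play all round. Axes as the tray's: x points into the stand (the closing direction), y to the tray's left, z up
- pocket4 (a point): centre of the floor of the rear right round pocket for a diya: 52 mm across, 12 mm deep below the insert's top face, floor 18 mm above the bench. The four are alike and any diya may go in any of them; a diya's foot has 3 mm play all round. Axes as the tray's: x points into the stand (the closing direction), y to the tray's left, z up
- lighter_pocket (a point): centre of the floor of the narrow slot for the lighter at the tray's left side: 116 mm long along the tray's x, 32 mm wide, 12 mm deep below the insert's top face; the lighter goes in with its button up, either end forward, with 3 mm play all round. Axes as the tray's
- stand_pocket (a point): centre of the floor of the wide slot for the incense stand at the tray's right side: 116 mm long along the tray's x, 42 mm wide, 12 mm deep below the insert's top face; the stand goes in upright, either end forward, with 3 mm play all round. Axes as the tray's
- diya1: green glazed diya filled with solid cream wax (a solid dish, nothing can be put in it), may be absent. Round foot 46 mm across and 16 mm high, above it a round bowl 60 mm across with upright sides up to 32 mm; a pointed lip at its own +x reaches 41 mm from the axis, so grip it across its own y (60 mm). About 0.11 kg. Origin at the centre of its underside, z up
- diya2: green glazed diya filled with solid cream wax (a solid dish, nothing can be put in it), may be absent. Round foot 46 mm across and 16 mm high, above it a round bowl 60 mm across with upright sides up to 32 mm; a pointed lip at its own +x reaches 41 mm from the axis, so grip it across its own y (60 mm). About 0.11 kg. Origin at the centre of its underside, z up
- diya3: green glazed diya filled with solid cream wax (a solid dish, nothing can be put in it), may be absent. Round foot 46 mm across and 16 mm high, above it a round bowl 60 mm across with upright sides up to 32 mm; a pointed lip at its own +x reaches 41 mm from the axis, so grip it across its own y (60 mm). About 0.11 kg. Origin at the centre of its underside, z up
- diya4: green glazed diya filled with solid cream wax (a solid dish, nothing can be put in it), may be absent. Round foot 46 mm across and 16 mm high, above it a round bowl 60 mm across with upright sides up to 32 mm; a pointed lip at its own +x reaches 41 mm from the axis, so grip it across its own y (60 mm). About 0.11 kg. Origin at the centre of its underside, z up
- lighter: red press-button lighter lying flat, button up: a block 110 mm long (own x; steel nose at +x), 26 mm wide (y) and 24 mm high, about 0.09 kg. Origin at the centre of its underside
- incense_stand: white glazed ceramic incense stand: a block 110 mm long (own x), 36 mm wide (y), 20 mm high at the ends and 28 mm in the middle 84 mm, with a row of small holes on top; about 0.2 kg. Origin at the centre of its underside
- kumkum_box: round steel kumkum box with screw lid and knob, 76 mm across, 64 mm high, standing loose on top of the chowki, to be left alone. Origin at the centre of its underside
- bell: brass hand bell standing loose on top of the chowki, 62 mm across the mouth, 113 mm high, to be left alone. Origin at the centre of its underside
- flower_tray: pink plastic flower-shaped diya tray with six petals, 164 mm across, 13 mm high, lying loose on the mat, to be left alone. Origin at the centre of its underside
Mind the look-alikes: they are no part of the job. Leave any orange look-alike of the diya3 alone.

How it is judged:
By the outcome, as a careful person would: the job done as asked, in the order asked, and still so for the second after the job is handed in, with the robot touching nothing.
Of diya1, diya2, diya3, diya4 only 2 to 4 are there at a start; the rules pass over those that are not, and their reading is None.
At some moment in a run one of diya1, diya2, diya3, diya4, lighter, incense_stand may be knocked a few centimetres aside while the robot is not near it.
Once in a run the grip may slacken for a moment while it holds something.
It also fails if it takes over 210 s, if anything falls off the work surface, if the arm or the gripper's body presses on something with over 40 N, if the wrist force passes 120 N, or if a joint passes its speed limit or range.

## Robot

A 6-joint arm with a two-finger parallel gripper is mounted at the origin on the work surface. World frame = base frame: x ahead of the robot, y to its left, z up, the work surface at z = 0. Lengths are in m, angles in rad, forces in N, time in s.
With the tool pointing down it reaches from about 0.35 to 1 m from the base axis. Payload 7.1 kg.
Tool frame: the origin (TCP) lies on the centre line of the jaws, within the pads' length; the fingertips stand 25 mm ahead of it and the grasp point (between the pads) lies 6 mm ahead of it; z points along the fingers, y is the direction in which the jaws open and shut (so a half turn about z gives the same grasp; the last joint's range is limited). The gripper opens to 85 mm and grips with 20 to 120 N. Pads are 22 mm wide; open, the fingers measure 114 mm over their backs; the gripper's body (76 mm by 85 mm) begins 54 mm behind the grasp point. The pads swing forward as they close: fully open they stand 13 mm farther back than shut.
Start: joints at [-1.268, 0.423, 1.63, -0, 1.089, -0.019], TCP at [0.198, -0.593, 0.232] pointing down, gripper open.
Joint ranges: [-3, 3], [-0.9, 2.11], [0.09, 2.58], [-1.31, 4.45], [0.11, 2.69], [-2.54, 2.54]. Speed limits (rad/s): [2.39, 2.39, 3.01, 3.14, 3.14, 3.14].

## Interface

Orientations are given as a rotation vector (axis times angle).
In Python, from bench import r gives the robot as it stands.
- The arm moves only by the tool carry_out, never from a script. Its argument "steps" is a list of rows, each an object of numbers: "tx", "ty", "tz": the shift along the tool's x, y, z in m; "rx", "ry", "rz": the turn, a rotation vector about the tool's x, y, z in degrees. A call has 1 to 12 rows; each row shifts and turns the pose as measured when the row begins, along the tool's axes as they then stand; what a row does not reach is not made up. A row lasts 1/12 s, in which the tool goes at most 41.7 mm and 7.16 degrees, less where a joint would pass 70% of its speed; a pose out of reach is approached as far as the arm can. A call with a gripper value outside its range is refused whole. "claw" is the opening, from 0 (shut) to 1 (fully open), set as the call begins (left out, the last holds). The fingers move at their own pace and stop on an object; the grip force is fixed at half the most. Time passes only in rows, so rows that do not move let the fingers close. It gives the time, the measured TCP pose, the force and the opening at its end, in the units of the state.
- r.get_state(): the state, without advancing time (a new reading comes with each control period).
- r.capture(name): name is "scene" or "top" or "wrist"; returns a dict with "img" (384x512x3 uint8, blue, green, red), "fx", "fy", "cx", "cy" (pixels), "view" (4x4, takes a point from world to camera coordinates). Camera axes: x right, y down, z forward; pixel columns grow to the right and rows downward; lengths in m; the calibration is good to about 2 mm. A picture is of the moment at which its call begins. There is no depth.
- r.hand_in(): hands the job in, once; it reports no verdict.
The state is a dict: "time_s": time; "joint_positions": joint angles; "qd": joint speeds; "effort": joint torques, N m; "ee_pos": TCP position; "ee_rot": TCP orientation; "force": force on the tool from outside, world axes, zero at the start; "wrist_torque": the same for the moment, N m; "gripper_width": finger opening in m.
Only numpy, scipy, OpenCV 4.12 (cv2) and the standard library are available. Lean on these libraries where they do the work, as an engineer would, in place of code of your own. Each camera call takes 0.05 s, during which the arm holds its last target.

## Working session

There is one attempt and no reset: what is moved stays moved. The work goes in short steps, Python scripts to look and compute and a tool call to move; the robot and the scene stay as the last step left them, time stands still between calls to the robot, and variables do not carry over. Pictures are saved under pics/ and viewed, and the job is handed in when it is done.

Besides the shell and the picture viewer there is one more tool, called after "Request:" as name(argument=value, ...) on one line, values as JSON. carry_out: Moves the arm, as the interface text tells. Its arguments: {"type":"object","properties":{"steps":{"type":"array"},"claw":{"type":"number"}},"required":["steps"]}

```bash
ls; mkdir -p pics; python3 - <<'E'
from bench import r
import cv2,numpy as np
for n in ["scene","top","wrist"]:
    c=r.capture(n); cv2.imwrite(f"pics/{n}0.png",c["img"]); print(n,c["fx"],c["fy"],c["cx"],c["cy"]); print(np.round(c["view"],4).tolist())
print(r.get_state())
E
```

```text
pics
scene 420.7501599293045 420.7501599293045 256.0492743550101 186.89403857114192
[[-0.4791, 0.8776, 0.019, 0.3522], [0.5229, 0.3027, -0.7968, -0.2466], [-0.705, -0.3718, -0.6039, 1.8845], [0.0, 0.0, 0.0, 1.0]]
top 492.9120094805194 492.9120094805194 241.50981933994498 189.47679984105318
[[-0.0236, -0.9997, 0.0055, -0.0276], [-0.9774, 0.0219, -0.2101, 0.6189], [0.2099, -0.0103, -0.9777, 1.4226], [0.0, 0.0, 0.0, 1.0]]
wrist 279.329873632901 279.329873632901 257.87211136732986 187.07299263105827
[[0.3162, -0.9487, -0.0018, -0.6234], [-0.9137, -0.305, 0.2684, -0.0352], [-0.2552, -0.0832, -0.9633, 0.3768], [0.0, 0.0, 0.0, 1.0]]
{'time_s': 0.15, 'joint_positions': array([-1.26796997e+00,  4.23681306e-01,  1.63048518e+00, -5.07616519e-05,
        1.08860946e+00, -1.89860347e-02]), 'qd': array([ 0.00098402, -0.002737  , -0.00265971,  0.00119121,  0.00041308,
        0.00068479]), 'effort': array([-3.86142744e-07, -5.57765579e+01, -2.82018435e+01, -1.12247346e-04,
        4.83037686e-03, -1.98657364e-05]), 'ee_pos': array([ 0.19757553, -0.59251339,  0.23152577]), 'ee_rot': array([-3.09985521e+00, -5.03173113e-01,  3.32693155e-04]), 'force': array([ 0.42034358, -0.16202007,  0.65147539]), 'wrist_torque': array([-0.03244167, -0.04303414, -0.02826493]), 'gripper_width': 0.0853134338313134}
```

View pics/scene0.png

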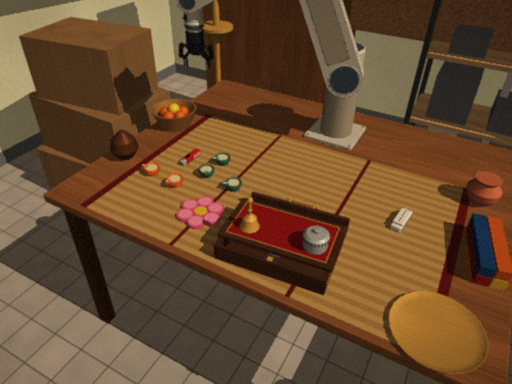

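View pics/top0.png

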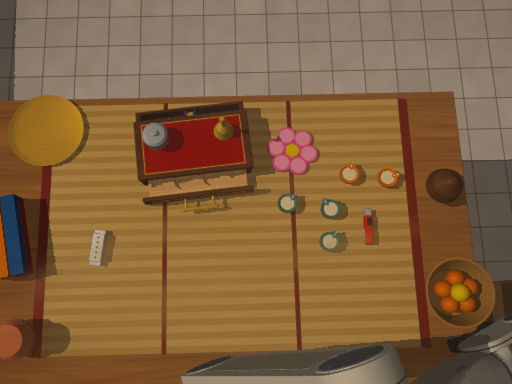

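View pics/wrist0.png

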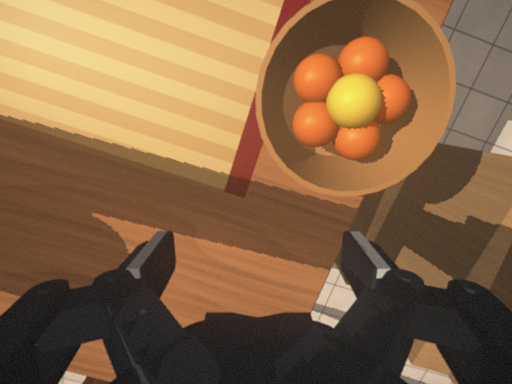

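The top view shows the green diyas at (288,204), (331,209) and (330,241). The look-alikes are the orange diyas at (349,174) and (388,178). The red lighter is at (369,226), the white incense stand at (98,248) and the brass handle at (203,204). Oranges (460,290) and the red/blue box (10,240) are other colour distractors. Next I'll measure these.

```bash
cat > h.py <<'E'
from bench import r
import cv2,numpy as np
from scipy.spatial.transform import Rotation as R
def ray(c,u,v,z):
    V=np.array(c["view"]);Rm=V[:3,:3];o=-Rm.T@V[:3,3]
    d=Rm.T@np.array([(u-c["cx"])/c["fx"],(v-c["cy"])/c["fy"],1]); return o+d*(z-o[2])/d[2]
def proj(c,p):
    V=np.array(c["view"]);q=V[:3,:3]@np.array(p)+V[:3,3]
    return np.array([c["fx"]*q[0]/q[2]+c["cx"],c["fy"]*q[1]/q[2]+c["cy"]])
def mask(img,lo,hi):
    return cv2.inRange(cv2.cvtColor(img,cv2.COLOR_BGR2HSV),lo,hi)
def blobs(m,amin=15):
    cs,_=cv2.findContours(m,cv2.RETR_EXTERNAL,cv2.CHAIN_APPROX_NONE)
    return [k for k in cs if cv2.contourArea(k)>=amin]
def info(k):
    M=cv2.moments(k);return M['m10']/M['m00'],M['m01']/M['m00'],M['m00']
def save(n,img,s=1):
    cv2.imwrite(f"pics/{n}.png",cv2.resize(img,None,fx=s,fy=s,interpolation=cv2.INTER_CUBIC))
def st():
    s=r.get_state();Rm=R.from_rotvec(s["ee_rot"]).as_matrix()
    print("t",round(s["time_s"],2),"pos",np.round(s["ee_pos"],4),"ydir deg",round(np.degrees(np.arctan2(Rm[1,1],Rm[0,1])),1),"z",np.round(Rm[:,2],3),"F",np.round(s["force"],1),"w",round(s["gripper_width"],4),"q6",round(s["joint_positions"][5],2));return s,Rm
E
python3 - <<'E'
from h import *
c=r.capture("top");i=c["img"]
save("topa",i[90:290,60:260],4);save("topb",i[90:290,260:420],3.7)
hsv=cv2.cvtColor(i,cv2.COLOR_BGR2HSV)
for p in [(288,204),(281,205),(331,209),(322,210),(349,174),(369,230),(98,248),(215,206),(340,240)]: print(p,hsv[p[1],p[0]])
E
```

```text
(288, 204) [ 19  97 181]
(281, 205) [ 19  98 174]
(331, 209) [ 19  98 180]
(322, 210) [53 73 73]
(349, 174) [ 19 100 179]
(369, 230) [  7 221 157]
(98, 248) [ 16  68 176]
(215, 206) [ 18 193 156]
(340, 240) [ 18 151 108]
```

View pics/topa.png

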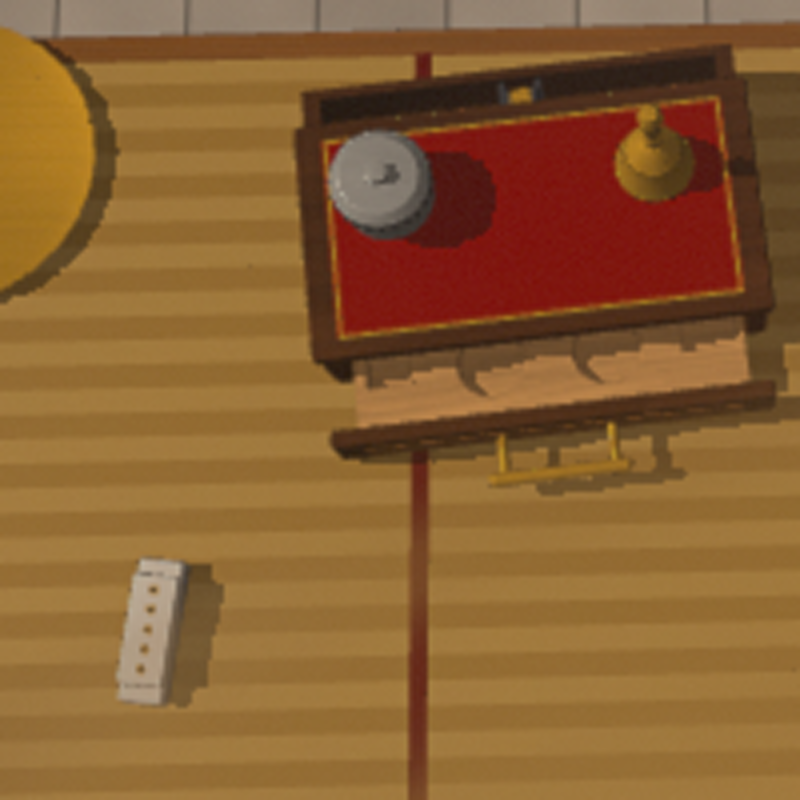

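View pics/topb.png

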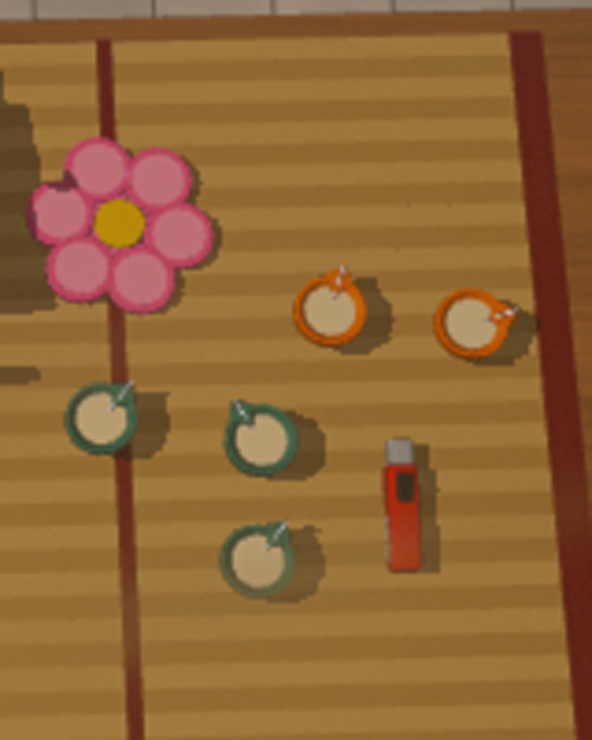

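The crops confirm it: three green diyas, two orange look-alikes, the lighter with its nose up-image (+x), and the stand's holes facing up. The handle bar runs from about (182,210) to (217,205).

```bash
python3 - <<'E'
from h import *
c=r.capture("top");i=c["img"]
L=ray(c,182.5,210.3,.040);Q=ray(c,217.2,205.6,.040)
print("handle",L,Q,np.linalg.norm(L-Q),(L+Q)/2,"ydir",np.degrees(np.arctan2(*(L-Q)[[1,0]])))
# panel top outer corners (z=.056)
a=ray(c,60+333/4,90+433/4,.056);b=ray(c,60+774/4,90+383/4,.056)
print("panel",a,b,np.linalg.norm(a-b),np.degrees(np.arctan2(*(a-b)[[1,0]])))
# red cloth corners, z=.074
for u,v in [(322,142),(720,98),(742,290),(342,338)]: print("cloth",ray(c,60+u/4,90+v/4,.074))
# diya: cream
hsv=cv2.cvtColor(i,cv2.COLOR_BGR2HSV)
m=cv2.inRange(hsv,(30,40,30),(95,255,255))
for k in blobs(m,20):
    u,v,A=info(k); 
    (x,y),rad=cv2.minEnclosingCircle(k); print("green",round(u),round(v),A,ray(c,u,v,.032)[:2])
def cream(u0,v0):
    mm=cv2.inRange(hsv,(10,40,140),(30,125,255)); sub=np.zeros_like(mm); sub[v0-10:v0+11,u0-10:u0+11]=mm[v0-10:v0+11,u0-10:u0+11]
    ks=blobs(sub,30); k=max(ks,key=cv2.contourArea);return info(k)
for p in [(288,204),(331,209),(330,241)]:
    u,v,A=cream(*p);print("cream",round(u,1),round(v,1),A,ray(c,u,v,.032))
# lighter
m=((hsv[...,0]<12)&(hsv[...,1]>170)&(hsv[...,2]>60)).astype(np.uint8)*255; 
for k in blobs(m,60):
    u,v,A=info(k)
    if 355<u<385 and 200<v<250: print("lighter",u,v,A,cv2.minAreaRect(k))
for n,(p,q) in {"light":((400,440),(404,571)),"lightR":((412,440),(420,571)),"lightL":((386,440),(390,571))}.items():
    print(n,ray(c,260+p[0]/3.7,90+p[1]/3.7,.024),ray(c,260+q[0]/3.7,90+q[1]/3.7,.024))
for u,v in [(140,557),(187,562),(165,704),(117,698)]: print("stand",ray(c,60+u/4,90+v/4,.020))
E
```

```text
handle [0.56284376 0.13897634 0.04      ] [0.57498857 0.03322529 0.04      ] 0.10644613623916145 [0.56891617 0.08610081 0.04      ] ydir 96.5513398928934
panel [0.59971091 0.255875   0.056     ] [ 0.63098145 -0.0787244   0.056     ] 0.3360574455524127 95.3391646933677
cloth [0.82514069 0.26505326 0.074     ]
cloth [ 0.8544211  -0.04267986  0.074     ]
cloth [ 0.6998775  -0.05585174  0.074     ]
cloth [0.6690558  0.24695584 0.074     ]
green 332 236 54.0 [ 0.4755838  -0.31239106]
green 330 208 278.5 [ 0.5609187 -0.3119678]
green 287 203 265.5 [ 0.58119975 -0.18127811]
cream 286.7 202.9 113.5 [ 0.57992405 -0.17993145  0.032     ]
cream 330.4 208.7 118.0 [ 0.55883917 -0.31325784  0.032     ]
cream 329.1 241.5 125.5 [ 0.45844025 -0.30330474  0.032     ]
lighter 368.6248025276461 229.08056872037915 211.0 ((368.5993347167969, 229.49203491210938), (27.63172149658203, 9.330191612243652), 85.42607879638672)
light [ 0.55699189 -0.43127667  0.024     ] [ 0.44797841 -0.42609855  0.024     ]
lightR [ 0.55676527 -0.44129382  0.024     ] [ 0.44767554 -0.43925318  0.024     ]
lightL [ 0.55725625 -0.41959092  0.024     ] [ 0.4482434 -0.4145893  0.024    ]
stand [0.51363611 0.40833519 0.02      ]
stand [0.50897282 0.37235271 0.02      ]
stand [0.40188106 0.38525122 0.02      ]
stand [0.40719566 0.42148027 0.02      ]
```

```bash
cat >> h.py <<'E'
def plan(p,yd=None):
    s,Rm=st(); d=Rm.T@(np.array(p)-s["ee_pos"]); out=f"shift tool mm: {np.round(1000*d,1)}"
    ex=Rm.T@np.array([0,0,-1.0]) # down in tool frame
    tilt=np.degrees(np.cross([0,0,1],ex)); out+=f" tilt fix rx,ry: {np.round(tilt[:2],2)}"
    if yd is not None:
        cur=np.degrees(np.arctan2(Rm[1,1],Rm[0,1])); dd=-(yd-cur)
        dd=(dd+90)%180-90; q=np.degrees(s["joint_positions"][5])
        out+=f" rz: {dd:.1f} (or {dd-180*np.sign(dd):.1f}) q6deg {q:.0f}"
        a=np.radians(dd);  Rz=np.array([[np.cos(a),-np.sin(a)],[np.sin(a),np.cos(a)]])
        out+=f" shift after rz: {np.round(1000*Rz.T@d[:2],1)}"
    print(out)
E
python3 -c "
from h import *
plan([.568,.086,.2],5.4)"
```

```text
t 0.25 pos [ 0.1976 -0.5927  0.2318] ydir deg -71.6 z [-0.     0.001 -1.   ] F [-0.5  0.3  0.1] w 0.0855 q6 -0.02
shift tool mm: [ 566.  -526.7   32.1] tilt fix rx,ry: [-0.04 -0.  ] rz: -77.0 (or 103.0) q6deg -1 shift after rz: [640.8 432.6]
```

Request:
carry_out(steps=[{"tx": 0.041, "rz": -3.7}, {"tx": 0.041, "rz": -3.7}, {"tx": 0.041, "rz": -3.7}, {"tx": 0.041, "rz": -3.7}, {"tx": 0.041, "rz": -3.7}, {"tx": 0.041, "rz": -3.7}, {"tx": 0.041, "rz": -3.7}, {"tx": 0.041, "rz": -3.7}, {"tx": 0.041, "rz": -3.7}, {"tx": 0.041, "rz": -3.7}, {"tx": 0.041, "rz": -3.7}, {"tx": 0.041, "rz": -3.7}], claw=0.5)

```text
validation failed for argument at $.st...
```

```bash
python3 -c "
from h import *
plan([.568,.086,.15],5.4)"
```

```text
t 0.25 pos [ 0.1976 -0.5927  0.2318] ydir deg -71.6 z [-0.     0.001 -1.   ] F [-0.5  0.3  0.1] w 0.0855 q6 -0.02
shift tool mm: [ 566.  -526.6   82.1] tilt fix rx,ry: [-0.04 -0.  ] rz: -77.0 (or 103.0) q6deg -1 shift after rz: [640.8 432.6]
```

Request:
carry_out(steps=[{"tx": 0.041, "ty": 0, "tz": 0, "rx": 0, "ry": 0, "rz": -3.7}], claw=0.5)

```text
time_s: 0.33
ee_pos: [0.2322, -0.5815, 0.2316]
ee_rot: [-3.084, -0.595, 0.003]
force: [0.5, -0.3, 0.0]
gripper_width: 0.0756
```

Request:
carry_out(steps=[{"tx": 0.041, "ty": 0, "tz": 0, "rx": 0, "ry": 0, "rz": -3.9}, {"tx": 0.041, "ty": 0, "tz": 0, "rx": 0, "ry": 0, "rz": -3.9}, {"tx": 0.041, "ty": 0, "tz": 0, "rx": 0, "ry": 0, "rz": -3.9}, {"tx": 0.041, "ty": 0, "tz": 0, "rx": 0, "ry": 0, "rz": -3.9}, {"tx": 0.041, "ty": 0, "tz": 0, "rx": 0, "ry": 0, "rz": -3.9}, {"tx": 0.041, "ty": 0, "tz": 0, "rx": 0, "ry": 0, "rz": -3.9}, {"tx": 0.041, "ty": 0, "tz": 0, "rx": 0, "ry": 0, "rz": -3.9}, {"tx": 0.041, "ty": 0, "tz": 0, "rx": 0, "ry": 0, "rz": -3.9}, {"tx": 0.041, "ty": 0, "tz": 0, "rx": 0, "ry": 0, "rz": -3.9}, {"tx": 0.041, "ty": 0, "tz": 0, "rx": 0, "ry": 0, "rz": -3.9}, {"tx": 0.041, "ty": 0, "tz": 0, "rx": 0, "ry": 0, "rz": -3.9}, {"tx": 0.041, "ty": 0, "tz": 0, "rx": 0, "ry": 0, "rz": -3.9}], claw=0.5)

```text
time_s: 1.33
ee_pos: [0.5843, -0.2474, 0.2296]
ee_rot: [2.564, 1.811, -0.002]
force: [0.6, -0.4, -0.2]
gripper_width: 0.0426
```

```bash
python3 -c "
from h import *
plan([.568,.086,.15],5.4)"
```

```text
t 1.33 pos [ 0.5843 -0.2474  0.2296] ydir deg -19.5 z [ 0.001 -0.003 -1.   ] F [ 0.6 -0.4 -0.2] w 0.0426 q6 -0.08
shift tool mm: [ 309.  -127.    78.5] tilt fix rx,ry: [0.11 0.16] rz: -24.9 (or 155.1) q6deg -4 shift after rz: [333.8  15.1]
```

Request:
carry_out(steps=[{"tx": 0.037, "ty": -0.0064, "tz": 0.008, "rx": 0, "ry": 0, "rz": -2.8}, {"tx": 0.037, "ty": -0.0064, "tz": 0.008, "rx": 0, "ry": 0, "rz": -2.8}, {"tx": 0.037, "ty": -0.0064, "tz": 0.008, "rx": 0, "ry": 0, "rz": -2.8}, {"tx": 0.037, "ty": -0.0064, "tz": 0.008, "rx": 0, "ry": 0, "rz": -2.8}, {"tx": 0.037, "ty": -0.0064, "tz": 0.008, "rx": 0, "ry": 0, "rz": -2.8}, {"tx": 0.037, "ty": -0.0064, "tz": 0.008, "rx": 0, "ry": 0, "rz": -2.8}, {"tx": 0.037, "ty": -0.0064, "tz": 0.008, "rx": 0, "ry": 0, "rz": -2.8}, {"tx": 0.037, "ty": -0.0064, "tz": 0.008, "rx": 0, "ry": 0, "rz": -2.8}, {"tx": 0.037, "ty": -0.0064, "tz": 0.008, "rx": 0, "ry": 0, "rz": -2.8}, {"tx": 0, "ty": 0, "tz": 0, "rx": 0, "ry": 0, "rz": 0}], claw=0.5)

```text
time_s: 2.17
ee_pos: [0.5744, 0.109, 0.1535]
ee_rot: [2.066, 2.356, 0.003]
force: [-0.4, -0.0, -0.3]
gripper_width: 0.0425
```

```bash
python3 -c "
from h import *
plan([.568,.086,.04],5.4)
c=r.capture('wrist');save('w1',c['img']);print(proj(c,[.568,.086,.036]))"
```

```text
t 2.17 pos [0.5744 0.109  0.1535] ydir deg 7.5 z [ 0.007 -0.004 -1.   ] F [-0.4 -0.  -0.3] w 0.0425 q6 0.04
shift tool mm: [-21.4 -10.1 113.6] tilt fix rx,ry: [0.4  0.27] rz: 2.1 (or -177.9) q6deg 2 shift after rz: [-21.8  -9.4]
[248.39501763 205.08647508]
```

View pics/w1.png

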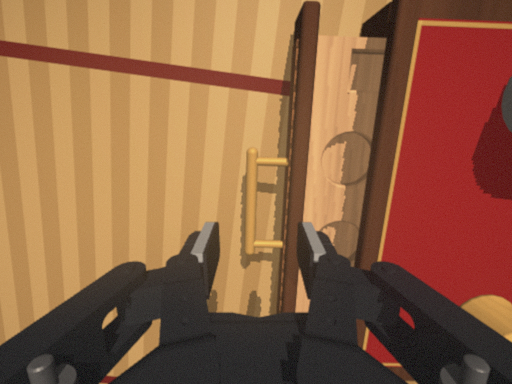

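The wrist view shows the bar's centre at (251,203), 3 px from my prediction, so the estimate is good. I'll close the gap to 25 mm and descend over the bar.

Request:
carry_out(steps=[{"tx": -0.011, "ty": -0.004, "tz": 0.015, "rx": 0.4, "ry": 0.3, "rz": 2.1}, {"tx": -0.011, "ty": -0.004, "tz": 0.02, "rx": 0, "ry": 0, "rz": 0}, {"tx": 0, "ty": 0, "tz": 0.015, "rx": 0, "ry": 0, "rz": 0}, {"tx": 0, "ty": 0, "tz": 0, "rx": 0, "ry": 0, "rz": 0}], claw=0.3)

```text
time_s: 2.55
ee_pos: [0.5725, 0.0836, 0.1047]
ee_rot: [2.113, 2.319, 0.006]
force: [-0.3, -0.3, -0.4]
gripper_width: 0.0254
```

```bash
python3 -c "
from h import *
plan([.570,.086,.042],5.4)
c=r.capture('wrist');save('w2',c['img']);print(proj(c,[.570,.086,.036]))"
```

```text
t 2.55 pos [0.5725 0.0836 0.1047] ydir deg 5.3 z [ 0.006 -0.    -1.   ] F [-0.3 -0.3 -0.4] w 0.0254 q6 0.03
shift tool mm: [ 2.7 -2.6 62.7] tilt fix rx,ry: [0.36 0.04] rz: -0.1 (or 179.9) q6deg 2 shift after rz: [ 2.7 -2.6]
[255.68979625 196.54088202]
```

View pics/w2.png

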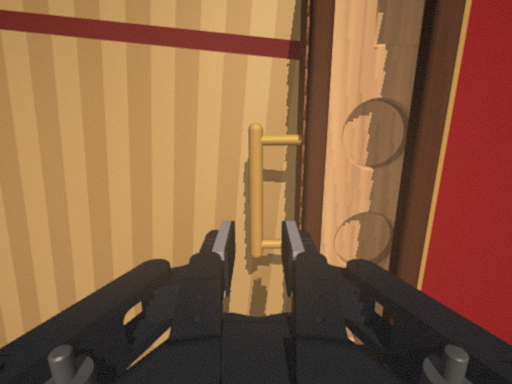

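Request:
carry_out(steps=[{"tx": 0.003, "ty": -0.002, "tz": 0.02, "rx": 0.4, "ry": 0, "rz": 0}, {"tx": 0, "ty": 0, "tz": 0.02, "rx": 0, "ry": 0, "rz": 0}, {"tx": 0, "ty": 0, "tz": 0.018, "rx": 0, "ry": 0, "rz": 0}, {"tx": 0, "ty": 0, "tz": 0.005, "rx": 0, "ry": 0, "rz": 0}], claw=0.3)

```text
time_s: 2.93
ee_pos: [0.577, 0.0844, 0.0471]
ee_rot: [2.115, 2.312, 0.012]
force: [0.0, 0.0, 0.9]
gripper_width: 0.0259
```

Request:
carry_out(steps=[{"tx": 0, "ty": 0, "tz": 0, "rx": 0, "ry": 0, "rz": 0}, {"tx": 0, "ty": 0, "tz": 0, "rx": 0, "ry": 0, "rz": 0}, {"tx": 0, "ty": 0, "tz": 0, "rx": 0, "ry": 0, "rz": 0}, {"tx": 0, "ty": 0, "tz": 0, "rx": 0, "ry": 0, "rz": 0}, {"tx": 0, "ty": 0, "tz": 0, "rx": 0, "ry": 0, "rz": 0}], claw=0)

```text
time_s: 3.35
ee_pos: [0.5801, 0.0836, 0.0513]
ee_rot: [2.115, 2.308, 0.017]
force: [0.9, 0.1, -0.0]
gripper_width: -0.0001
```

```bash
python3 -c "
from h import *
plan([.570,.086,.042],5.4)"
```

```text
t 3.35 pos [0.5801 0.0836 0.0513] ydir deg 5.0 z [ 0.016  0.001 -1.   ] F [ 0.9  0.1 -0. ] w -0.0001 q6 0.04
shift tool mm: [  3.3 -10.    9.1] tilt fix rx,ry: [0.9  0.05] rz: -0.4 (or 179.6) q6deg 2 shift after rz: [  3.3 -10. ]
```

```bash
python3 -c "
from h import *
c=r.capture('wrist');save('w3',c['img'])
c=r.capture('top');save('t3',c['img'][150:290,130:270],5)
st()"
```

```text
t 3.45 pos [0.5801 0.0837 0.0511] ydir deg 5.0 z [ 0.016  0.001 -1.   ] F [-0.7  0.2  0.2] w 0.0002 q6 0.04
```

View pics/w3.png

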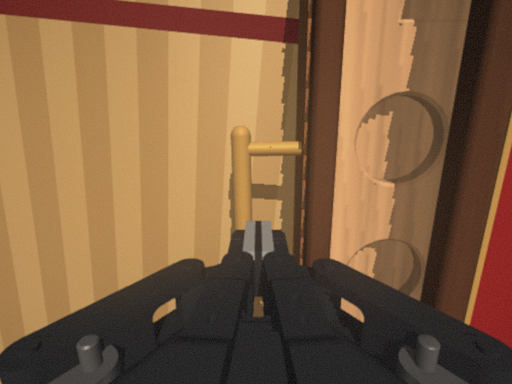

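View pics/t3.png

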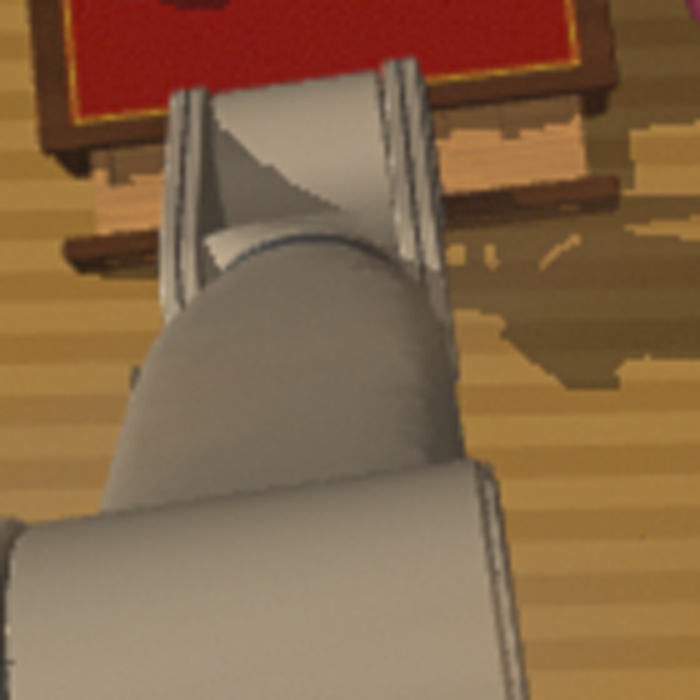

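```bash
python3 -c "
from h import *
c=r.capture('wrist')
print(ray(c,240.5,190,.036),ray(c,240.5,133,.036),ray(c,247,205,.036))
print(proj(c,[.570,.086,.036]))
s,Rm=st();g=s['ee_pos']+Rm[:,2]*.025;print(g,proj(c,g),proj(c,s['ee_pos']))
"
```

```text
[0.5672889  0.10618934 0.036     ] [0.56501321 0.13851833 0.036     ] [0.57172581 0.09736924 0.036     ]
[242.65814524 222.73808657]
t 3.5 pos [0.5798 0.0837 0.0509] ydir deg 5.0 z [ 0.015  0.    -1.   ] F [ 0.4 -0.2 -0.8] w 0.0001 q6 0.04
[0.58020651 0.08366674 0.02586932] [259.0155399  221.09065103] [259.21449538 238.63326729]
```

The fingers shut on the panel side of the bar, because the arm drifts about 1 mm per row (+x, +z). I'll lift, shift back and compensate for the drift.

Request:
carry_out(steps=[{"tx": 0, "ty": 0, "tz": -0.015, "rx": 0.9, "ry": 0, "rz": 0}, {"tx": 0, "ty": 0, "tz": -0.01, "rx": 0, "ry": 0, "rz": 0}, {"tx": 0.002, "ty": -0.006, "tz": 0, "rx": 0.1, "ry": 0, "rz": -0.2}, {"tx": 0, "ty": -0.006, "tz": 0.001, "rx": 0.1, "ry": 0, "rz": 0}], claw=0.3)

```text
time_s: 3.83
ee_pos: [0.5675, 0.0849, 0.0763]
ee_rot: [-2.117, -2.319, 0.004]
force: [-0.9, -0.1, -0.6]
gripper_width: 0.0258
```

```bash
python3 -c "
from h import *
plan([.569,.086,.042],5.4)"
```

```text
t 3.83 pos [0.5675 0.0849 0.0763] ydir deg 5.2 z [-0.003 -0.001 -1.   ] F [-0.9 -0.1 -0.6] w 0.0258 q6 0.04
shift tool mm: [ 1.   1.7 34.3] tilt fix rx,ry: [-0.17  0.04] rz: -0.2 (or 179.8) q6deg 2 shift after rz: [1.  1.7]
```

Request:
carry_out(steps=[{"tx": 0.001, "ty": 0.001, "tz": 0.013, "rx": 0, "ry": 0, "rz": 0}, {"tx": 0, "ty": -0.0005, "tz": 0.013, "rx": 0.1, "ry": 0, "rz": 0}, {"tx": 0, "ty": -0.0005, "tz": 0.011, "rx": 0.1, "ry": 0, "rz": 0}], claw=0.3)

```text
time_s: 4.08
ee_pos: [0.5664, 0.0861, 0.038]
ee_rot: [-2.116, -2.319, 0.005]
force: [-0.6, -0.3, -0.1]
gripper_width: 0.0256
```

```bash
python3 -c "
from h import *
plan([.569,.086,.042],5.4)"
```

```text
t 4.08 pos [0.5664 0.0861 0.038 ] ydir deg 5.2 z [-0.003 -0.001 -1.   ] F [-0.6 -0.3 -0.1] w 0.0256 q6 0.04
shift tool mm: [-0.4  2.5 -4. ] tilt fix rx,ry: [-0.2   0.04] rz: -0.2 (or 179.8) q6deg 2 shift after rz: [-0.4  2.5]
```

Request:
carry_out(steps=[{"tx": 0, "ty": 0.002, "tz": -0.002, "rx": 0, "ry": 0, "rz": 0}, {"tx": 0, "ty": 0, "tz": 0, "rx": 0, "ry": 0, "rz": 0}, {"tx": 0, "ty": 0, "tz": 0, "rx": 0, "ry": 0, "rz": 0}, {"tx": 0, "ty": 0, "tz": 0, "rx": 0, "ry": 0, "rz": 0}], claw=0)

```text
time_s: 4.42
ee_pos: [0.5686, 0.0864, 0.0371]
ee_rot: [-2.114, -2.318, 0.009]
force: [-1.5, 0.2, 3.2]
gripper_width: 0.0074
```

```bash
python3 -c "
from h import *
plan([.569,.086,.042],5.4)"
```

```text
t 4.42 pos [0.5686 0.0864 0.0371] ydir deg 5.3 z [-0.007 -0.001 -1.   ] F [-1.5  0.2  3.2] w 0.0074 q6 0.04
shift tool mm: [-0.4  0.4 -4.9] tilt fix rx,ry: [-0.39  0.05] rz: -0.1 (or 179.9) q6deg 2 shift after rz: [-0.4  0.3]
```

Request:
carry_out(steps=[{"tx": 0, "ty": -0.008, "tz": 0, "rx": 0, "ry": 0, "rz": 0}, {"tx": 0, "ty": -0.015, "tz": 0, "rx": 0, "ry": 0, "rz": 0}, {"tx": 0, "ty": -0.015, "tz": 0, "rx": 0, "ry": 0, "rz": 0}, {"tx": 0, "ty": -0.015, "tz": 0, "rx": 0, "ry": 0, "rz": 0}, {"tx": 0, "ty": -0.015, "tz": 0, "rx": 0, "ry": 0, "rz": 0}, {"tx": 0, "ty": -0.015, "tz": 0, "rx": 0, "ry": 0, "rz": 0}, {"tx": 0, "ty": -0.01, "tz": 0, "rx": 0, "ry": 0, "rz": 0}], claw=0)

```text
time_s: 5.0
ee_pos: [0.4789, 0.0776, 0.037]
ee_rot: [2.113, 2.317, 0.007]
force: [1.5, 0.5, 0.2]
gripper_width: 0.007
```

```bash
python3 -c "
from h import *
plan([.441,.074,.042],5.4)
c=r.capture('wrist');save('w4',c['img'])"
```

```text
t 5.0 pos [0.4789 0.0776 0.037 ] ydir deg 5.3 z [ 0.007 -0.    -1.   ] F [1.5 0.5 0.2] w 0.007 q6 0.05
shift tool mm: [ -0.1 -38.1  -5.2] tilt fix rx,ry: [0.41 0.06] rz: -0.1 (or 179.9) q6deg 3 shift after rz: [ -0.  -38.1]
```

View pics/w4.png

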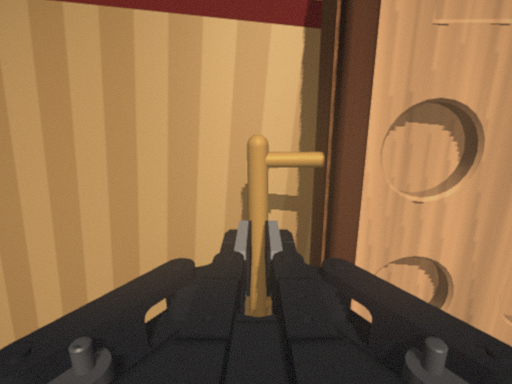

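The bar at (258,200) is in the jaws and the tray is following, with the pockets now showing at (430,148). I'll keep pulling to the stop.

Request:
carry_out(steps=[{"tx": 0, "ty": -0.012, "tz": 0, "rx": 0, "ry": 0, "rz": 0}, {"tx": 0, "ty": -0.012, "tz": 0, "rx": 0, "ry": 0, "rz": 0}, {"tx": 0, "ty": -0.008, "tz": 0, "rx": 0, "ry": 0, "rz": 0}, {"tx": 0, "ty": -0.006, "tz": 0, "rx": 0, "ry": 0, "rz": 0}, {"tx": 0, "ty": -0.005, "tz": 0, "rx": 0, "ry": 0, "rz": 0}], claw=0)

```text
time_s: 5.47
ee_pos: [0.4416, 0.074, 0.0374]
ee_rot: [2.104, 2.308, 0.031]
force: [23.6, -1.5, -32.8]
gripper_width: 0.0072
```

Request:
carry_out(steps=[{"tx": 0, "ty": -0.005, "tz": 0, "rx": 0, "ry": 0, "rz": 0}, {"tx": 0, "ty": -0.005, "tz": 0, "rx": 0, "ry": 0, "rz": 0}], claw=0)

```text
time_s: 5.63
ee_pos: [0.4417, 0.074, 0.0372]
ee_rot: [2.094, 2.298, 0.055]
force: [15.4, -1.4, -16.3]
gripper_width: 0.0071
```

Request:
carry_out(steps=[{"tx": 0, "ty": 0.002, "tz": 0, "rx": 1.0, "ry": 0, "rz": 0}, {"tx": 0, "ty": 0, "tz": 0, "rx": 1.0, "ry": 0, "rz": 0}, {"tx": 0, "ty": 0, "tz": 0, "rx": 0.5, "ry": 0, "rz": 0}], claw=0.3)

```text
time_s: 5.88
ee_pos: [0.4431, 0.0741, 0.0366]
ee_rot: [2.116, 2.321, 0.002]
force: [-0.3, 0.8, -0.3]
gripper_width: 0.0258
```

```bash
python3 -c "
from h import *
plan([.441,.074,.042],5.4)
"
```

```text
t 5.88 pos [0.4431 0.0741 0.0366] ydir deg 5.3 z [ 0.002 -0.    -1.   ] F [-0.3  0.8 -0.3] w 0.0258 q6 0.05
shift tool mm: [ 0.1 -2.1 -5.4] tilt fix rx,ry: [0.09 0.01] rz: -0.1 (or 179.9) q6deg 3 shift after rz: [ 0.1 -2.1]
```

Request:
carry_out(steps=[{"tx": 0, "ty": 0, "tz": -0.03, "rx": 0, "ry": 0, "rz": 0}, {"tx": 0, "ty": 0, "tz": -0.041, "rx": 0, "ry": 0, "rz": 0}, {"tx": -0.01, "ty": 0, "tz": -0.04, "rx": 0, "ry": 0, "rz": 0}, {"tx": -0.04, "ty": 0, "tz": -0.01, "rx": 0, "ry": 0, "rz": 3.7}, {"tx": -0.041, "ty": 0, "tz": 0, "rx": 0, "ry": 0, "rz": 3.7}, {"tx": -0.041, "ty": 0, "tz": 0, "rx": 0, "ry": 0, "rz": 3.7}, {"tx": -0.041, "ty": 0, "tz": 0, "rx": 0, "ry": 0, "rz": 3.7}, {"tx": -0.041, "ty": 0, "tz": 0, "rx": 0, "ry": 0, "rz": 3.7}, {"tx": -0.041, "ty": 0, "tz": 0, "rx": 0, "ry": 0, "rz": 3.7}, {"tx": -0.041, "ty": 0, "tz": 0, "rx": 0, "ry": 0, "rz": 3.7}, {"tx": -0.02, "ty": 0, "tz": 0, "rx": 0, "ry": 0, "rz": 2}], claw=0.9)

```text
time_s: 6.8
ee_pos: [0.4002, -0.2415, 0.1629]
ee_rot: [-2.615, -1.724, 0.024]
force: [0.7, -0.1, -0.2]
gripper_width: 0.077
```

```bash
python3 -c "
from h import *
st()
c=r.capture('top');save('t5',c['img'][120:280,120:280],4.5);save('t5f',c['img'])
c=r.capture('wrist');save('w5',c['img'])
"
```

```text
t 6.8 pos [ 0.4002 -0.2415  0.1629] ydir deg -23.2 z [-0.018 -0.001 -1.   ] F [ 0.7 -0.1 -0.2] w 0.077 q6 -0.15
```

View pics/t5.png

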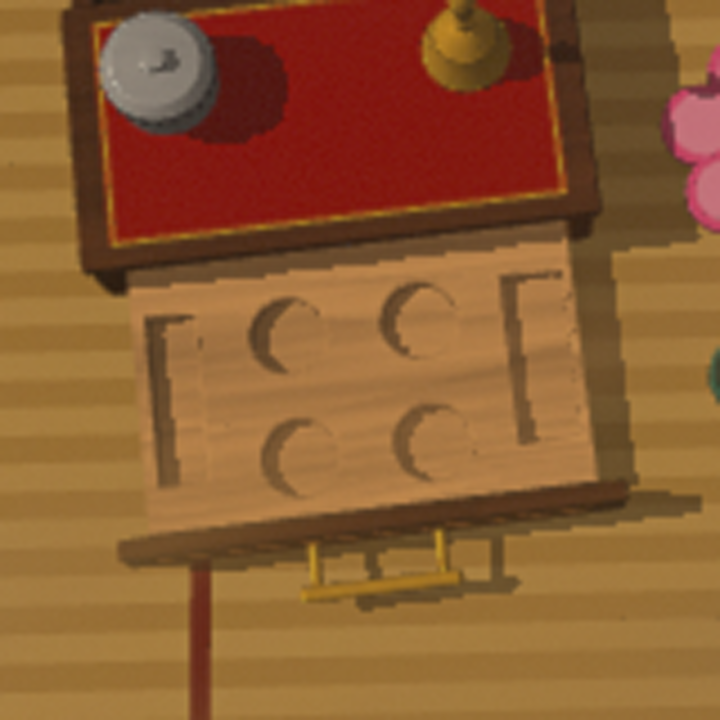

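View pics/w5.png

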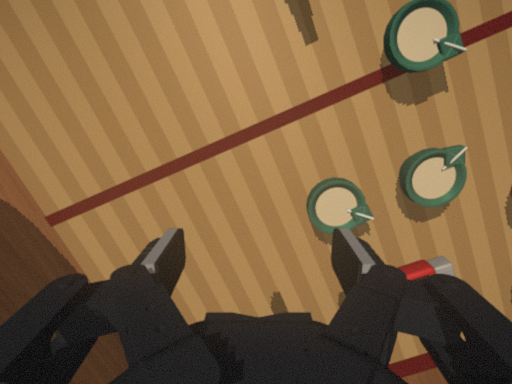

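```bash
python3 - <<'E'
from h import *
c=r.capture("top")
a=np.radians(5.4);X=np.array([np.cos(a),np.sin(a)]);Y=np.array([-X[1],X[0]])
H=np.array([.4416,.074])
def f(n,u,v,z=.030):
    p=ray(c,120+(u+.5)/4.5-.5,120+(v+.5)/4.5-.5,z)[:2];d=p-H;print(n,np.round(p,4),"tray",np.round([d@X*1000,d@Y*1000],1))
f("FL",302,457);f("FR",433,442);f("RL",288,335);f("RR",419,320)
for n,u,v in [("l1",145,318),("l2",158,488),("l3",197,316),("l4",212,484),("r1",500,276),("r2",521,445),("r3",562,273),("insFL",150,528),("insRR",567,233),("insFR",597,484)]: f(n,u,v)
f("hl",303,595,.04);f("hr",460,576,.04)
f("panelL",118,546,.056);f("panelR",628,484,.056)
# diyas in wrist
w=r.capture("wrist")
hsv=cv2.cvtColor(w["img"],cv2.COLOR_BGR2HSV)
m=cv2.inRange(hsv,(10,30,150),(30,140,255))
g=cv2.inRange(hsv,(60,80,30),(95,255,255))
for k in blobs(g,300):
    (x,y),q=cv2.minEnclosingCircle(k)
    mm=np.zeros_like(m);cv2.drawContours(mm,[k],-1,255,-1); mm&=m
    ks=blobs(mm,100)
    if ks:
        u,v,A=info(max(ks,key=cv2.contourArea)); el=cv2.fitEllipse(max(ks,key=cv2.contourArea));gu,gv,_=info(k)
        p=ray(w,el[0][0],el[0][1],.032); pc=ray(w,gu,gv,.032)
        print("diya",np.round(el[0],1),np.round(el[1],1),p,"filled centroid dir deg",np.degrees(np.arctan2(*(pc-p)[[1,0]])))
E
```

```text
FL [0.5307 0.1272] tray [93.7 44.6]
FR [0.5389 0.0383] tray [ 93.5 -44.7]
RL [0.6153 0.1367] tray [178.9  46.1]
RR [0.6238 0.0468] tray [178.9 -44.2]
l1 [0.6294 0.2349] tray [202.2 142.5]
l2 [0.5118 0.2244] tray [ 84.  143.1]
l3 [0.6301 0.1992] tray [199.4 106.9]
l4 [0.5137 0.188 ] tray [ 82.5 106.7]
r1 [ 0.6536 -0.0094] tray [ 203.2 -103. ]
r2 [ 0.5355 -0.0214] tray [  84.5 -103.8]
r3 [ 0.6548 -0.0522] tray [ 200.4 -145.7]
insFL [0.4848 0.2294] tray [ 57.6 150.6]
insRR [ 0.6832 -0.0564] tray [ 228.2 -152.5]
insFR [ 0.5077 -0.0722] tray [  52.1 -151.8]
hl [0.4366 0.1255] tray [-0.1 51.7]
hr [0.4468 0.021 ] tray [  0.2 -53.2]
panelL [0.4702 0.2459] tray [ 44.7 168.4]
panelR [ 0.5037 -0.092 ] tray [  46.2 -171.1]
diya [421.3  39.6] [43.2 56.1] [ 0.57672105 -0.17841472  0.032     ] filled centroid dir deg -2.6474077784658423
```

```bash
python3 - <<'E'
from h import *
w=r.capture("wrist");hsv=cv2.cvtColor(w["img"],cv2.COLOR_BGR2HSV)
save('w6',w["img"][0:290,280:500],2.6)
m=((hsv[...,1]>30)&(hsv[...,1]<130)&(hsv[...,2]>150)).astype(np.uint8)*255
for n,(u0,v0),(lu,lv) in [("A",(421,39),(466,47)),("B",(433,179),(467,148)),("C",(336,209),(373,217))]:
    mm=np.zeros_like(m);cv2.circle(mm,(u0,v0),30,255,-1);mm&=m
    k=max(blobs(mm,100),key=cv2.contourArea);el=cv2.fitEllipse(cv2.convexHull(k))
    p=ray(w,*el[0],.032);t=ray(w,lu,lv,.034)
    print(n,np.round(el[0],1),np.round(el[1],1),np.round(p,4),"lip",np.degrees(np.arctan2(*(t-p)[[1,0]])),np.linalg.norm(t-p))
E
```

```text
A [422.3  41.8] [46.1 55.3] [ 0.5773 -0.1791  0.032 ] lip -30.0269562765338 0.037332248268455645
B [433.4 183.8] [38.  45.2] [ 0.5564 -0.3087  0.032 ] lip 32.9769324726906 0.04330256993764609
C [335.9 211.5] [37.3 41.4] [ 0.4583 -0.2996  0.032 ] lip -30.532551364714696 0.03800196830315205
```

View pics/w6.png

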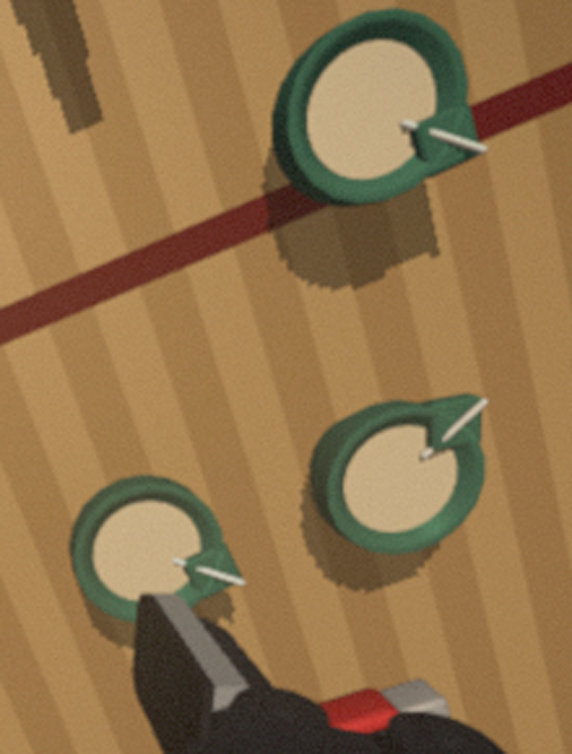

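Request:
carry_out(steps=[{"tx": 0, "ty": 0, "tz": 0, "rx": 0, "ry": 0, "rz": -6.5}, {"tx": 0, "ty": 0, "tz": 0, "rx": 0, "ry": 0, "rz": -6.5}, {"tx": 0, "ty": 0, "tz": 0, "rx": 0, "ry": 0, "rz": -6.5}, {"tx": 0, "ty": 0, "tz": 0, "rx": 0, "ry": 0, "rz": -6.5}, {"tx": 0, "ty": 0, "tz": 0, "rx": 0, "ry": 0, "rz": -6.5}, {"tx": 0, "ty": 0, "tz": 0, "rx": 0, "ry": 0, "rz": -6.5}, {"tx": 0, "ty": 0, "tz": 0, "rx": 0, "ry": 0, "rz": -6.5}, {"tx": 0, "ty": 0, "tz": 0, "rx": 0, "ry": 0, "rz": -6.5}, {"tx": 0, "ty": 0, "tz": 0, "rx": 0, "ry": 0, "rz": -6.5}, {"tx": 0, "ty": 0, "tz": 0, "rx": 0, "ry": 0, "rz": -6.5}, {"tx": 0, "ty": 0, "tz": 0, "rx": 0, "ry": 0, "rz": -6.5}, {"tx": 0, "ty": 0, "tz": 0, "rx": 0, "ry": 0, "rz": -6.5}], claw=0.88)

```text
time_s: 8.05
ee_pos: [0.4026, -0.2168, 0.1607]
ee_rot: [-0.786, -3.01, -0.002]
force: [-0.4, 0.3, 0.3]
gripper_width: 0.0752
```

```bash
python3 -c "
from h import *
plan([.578,-.179,.1],58)"
```

```text
t 8.05 pos [ 0.4026 -0.2168  0.1607] ydir deg 60.8 z [-0.029  0.009 -1.   ] F [-0.4  0.3  0.3] w 0.0752 q6 -1.57
shift tool mm: [-136.3  119.    56. ] tilt fix rx,ry: [-0.36 -1.71] rz: 2.8 (or -177.2) q6deg -90 shift after rz: [-130.4  125.4]
```

Request:
carry_out(steps=[{"tx": -0.027, "ty": 0.024, "tz": 0.012, "rx": -0.4, "ry": -1.7, "rz": 2.8}, {"tx": -0.026, "ty": 0.025, "tz": 0.012, "rx": 0, "ry": 0, "rz": 0}, {"tx": -0.026, "ty": 0.025, "tz": 0.012, "rx": 0, "ry": 0, "rz": 0}, {"tx": -0.026, "ty": 0.025, "tz": 0.012, "rx": 0, "ry": 0, "rz": 0}, {"tx": -0.024, "ty": 0.024, "tz": 0.005, "rx": 0, "ry": 0, "rz": 0}, {"tx": 0, "ty": 0, "tz": 0, "rx": 0, "ry": 0, "rz": 0}], claw=0.88)

```text
time_s: 8.55
ee_pos: [0.5822, -0.1626, 0.104]
ee_rot: [-0.829, -3.027, -0.002]
force: [-0.2, -0.0, 0.9]
gripper_width: 0.0753
```

```bash
python3 -c "
from h import *
plan([.578,-.179,.04],58)
w=r.capture('wrist');save('w7',w['img']);print(proj(w,[.578,-.179,.032]))"
```

```text
t 8.55 pos [ 0.5822 -0.1626  0.104 ] ydir deg 59.4 z [-0.002  0.002 -1.   ] F [-0.2 -0.   0.9] w 0.0753 q6 -1.33
shift tool mm: [ -4.9 -16.3  64. ] tilt fix rx,ry: [ 0.04 -0.18] rz: 1.4 (or -178.6) q6deg -76 shift after rz: [ -5.3 -16.1]
[237.74546858 205.00456097]
```

View pics/w7.png

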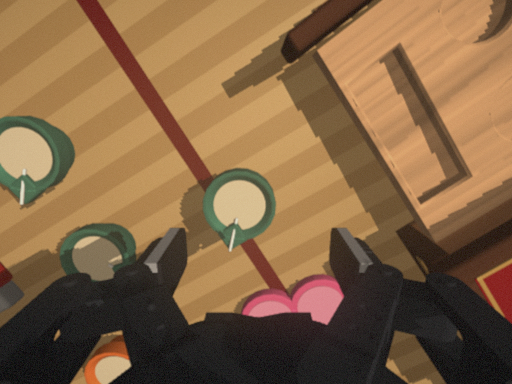

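Request:
carry_out(steps=[{"tx": -0.0025, "ty": -0.008, "tz": 0.01, "rx": 0, "ry": -0.2, "rz": 5}, {"tx": -0.004, "ty": -0.008, "tz": 0.01, "rx": 0, "ry": 0, "rz": 0}, {"tx": 0, "ty": 0, "tz": 0.01, "rx": 0, "ry": 0, "rz": 0}], claw=0.88)

```text
time_s: 8.85
ee_pos: [0.5755, -0.1752, 0.0736]
ee_rot: [-0.947, -2.992, -0.0]
force: [1.3, -0.5, 0.2]
gripper_width: 0.0753
```

```bash
python3 -c "
from h import *
plan([.578,-.179,.04],54)
w=r.capture('wrist');save('w8',w['img']);print(proj(w,[.578,-.179,.032]))"
```

```text
t 8.85 pos [ 0.5755 -0.1752  0.0736] ydir deg 54.9 z [-0.003  0.001 -1.   ] F [ 1.3 -0.5  0.2] w 0.0753 q6 -1.27
shift tool mm: [-4.3 -1.6 33.6] tilt fix rx,ry: [-0.05 -0.2 ] rz: 0.9 (or -179.1) q6deg -73 shift after rz: [-4.4 -1.6]
[255.92388671 218.62195437]
```

View pics/w8.png

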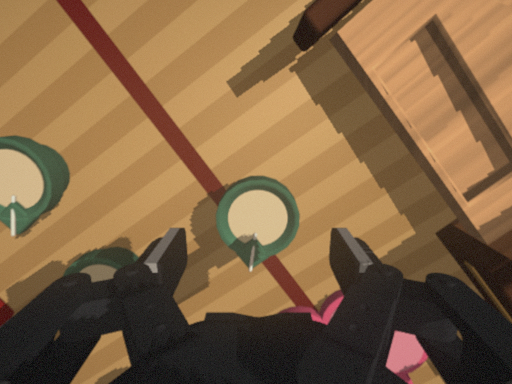

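Request:
carry_out(steps=[{"tx": -0.003, "ty": -0.001, "tz": 0.013, "rx": 0, "ry": -0.2, "rz": 1}, {"tx": -0.001, "ty": 0, "tz": 0.013, "rx": 0, "ry": 0, "rz": 0}, {"tx": 0, "ty": 0, "tz": 0.009, "rx": 0, "ry": 0, "rz": 0}], claw=0.8)

```text
time_s: 9.15
ee_pos: [0.5749, -0.1772, 0.0357]
ee_rot: [-0.969, -2.984, 0.001]
force: [-0.1, 0.3, 0.4]
gripper_width: 0.0683
```

Request:
carry_out(steps=[{"tx": 0, "ty": 0, "tz": 0.004, "rx": 0, "ry": 0, "rz": 0}, {"tx": 0, "ty": 0, "tz": 0.004, "rx": 0, "ry": 0, "rz": 0}])

```text
time_s: 9.32
ee_pos: [0.5731, -0.1768, 0.0255]
ee_rot: [-0.965, -2.981, 0.0]
force: [0.5, 0.2, -0.7]
gripper_width: 0.0679
```

Request:
carry_out(steps=[{"tx": 0, "ty": 0, "tz": 0.004, "rx": 0, "ry": 0, "rz": 0}])

```text
time_s: 9.4
ee_pos: [0.5728, -0.1767, 0.021]
ee_rot: [-0.964, -2.981, 0.0]
force: [-0.2, -0.2, -0.5]
gripper_width: 0.0688
```

Request:
carry_out(steps=[{"tx": 0, "ty": 0, "tz": 0.004, "rx": 0, "ry": 0, "rz": 0}])

```text
time_s: 9.48
ee_pos: [0.5727, -0.1768, 0.0168]
ee_rot: [-0.964, -2.981, 0.0]
force: [-0.5, -0.4, 0.0]
gripper_width: 0.0683
```

Request:
carry_out(steps=[{"tx": 0.003, "ty": 0, "tz": 0.002, "rx": 0, "ry": 0, "rz": 0}])

```text
time_s: 9.57
ee_pos: [0.5707, -0.1752, 0.0146]
ee_rot: [-0.964, -2.982, 0.0]
force: [0.7, -0.7, 0.1]
gripper_width: 0.068
```

Request:
carry_out(steps=[{"tx": 0, "ty": 0, "tz": 0.002, "rx": 0, "ry": 0, "rz": 0}])

```text
time_s: 9.65
ee_pos: [0.5701, -0.1749, 0.0124]
ee_rot: [-0.964, -2.981, 0.0]
force: [0.5, 0.2, 0.8]
gripper_width: 0.0685
```

Request:
carry_out(steps=[{"tx": -0.003, "ty": 0, "tz": 0.002, "rx": 0, "ry": 0, "rz": 0}])

```text
time_s: 9.73
ee_pos: [0.5722, -0.1763, 0.0103]
ee_rot: [-0.963, -2.981, 0.0]
force: [-0.2, -0.5, -0.1]
gripper_width: 0.068
```

```bash
python3 -c "
from h import *
plan([.578,-.179,.028],54)
w=r.capture('wrist');save('w9',w['img']);print(proj(w,[.578,-.179,.032]))"
```

```text
t 9.73 pos [ 0.5722 -0.1763  0.0103] ydir deg 54.2 z [-0.008  0.003 -1.   ] F [-0.2 -0.5 -0.1] w 0.068 q6 -1.26
shift tool mm: [ -6.1   1.1 -17.8] tilt fix rx,ry: [-0.16 -0.48] rz: 0.2 (or -179.8) q6deg -72 shift after rz: [-6.1  1.2]
[260.80396073 271.74554092]
```

View pics/w9.png

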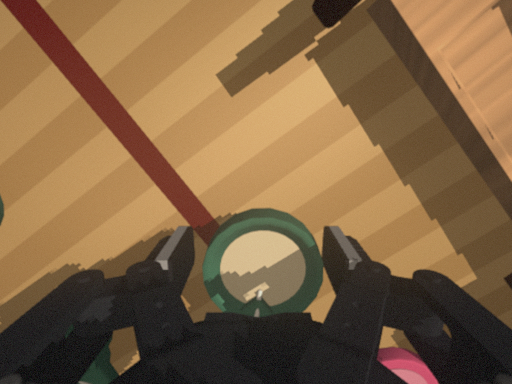

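```bash
python3 -c "
from h import *
w=r.capture('wrist');s,Rm=st()
for d in [0,.006,.012,.018,.025]:
  for x in (-.011,.011):
    print(d,x,[proj(w,s['ee_pos']+Rm@np.array([x,sg*.034,d])).round(0).tolist() for sg in (-1,1)])
hsv=cv2.cvtColor(w['img'],cv2.COLOR_BGR2HSV)
save('w9c',w['img'][190:330,130:380],3)
"
```

```text
t 9.83 pos [ 0.573  -0.1768  0.0103] ydir deg 54.2 z [-0.008  0.002 -1.   ] F [ 0.2 -0.2 -0.2] w 0.0683 q6 -1.26
0 -0.011 [[197.0, 258.0], [319.0, 258.0]]
0 0.011 [[195.0, 221.0], [322.0, 221.0]]
0.006 -0.011 [[200.0, 253.0], [317.0, 253.0]]
0.006 0.011 [[197.0, 217.0], [319.0, 217.0]]
0.012 -0.011 [[202.0, 248.0], [315.0, 248.0]]
0.012 0.011 [[200.0, 213.0], [317.0, 213.0]]
0.018 -0.011 [[203.0, 243.0], [313.0, 243.0]]
0.018 0.011 [[202.0, 210.0], [315.0, 210.0]]
0.025 -0.011 [[206.0, 238.0], [311.0, 238.0]]
0.025 0.011 [[204.0, 206.0], [313.0, 206.0]]
```

View pics/w9c.png

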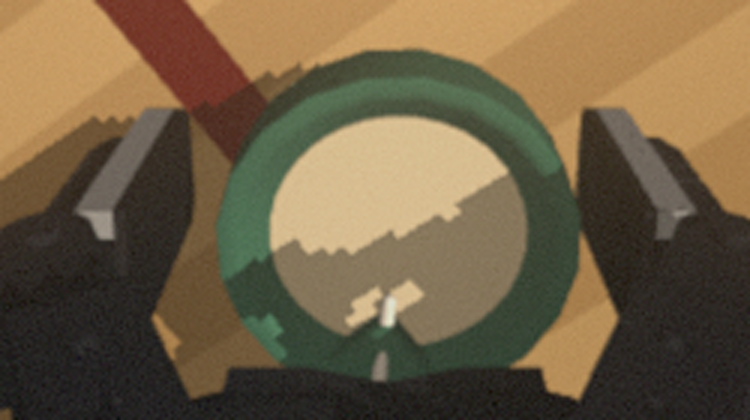

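Request:
carry_out(steps=[{"tx": -0.002, "ty": 0, "tz": 0.003, "rx": 0, "ry": 0, "rz": 0}])

```text
time_s: 9.92
ee_pos: [0.575, -0.178, 0.0077]
ee_rot: [-0.964, -2.983, 0.0]
force: [-0.3, 0.6, -0.3]
gripper_width: 0.0681
```

Request:
carry_out(steps=[{"tx": -0.002, "ty": 0, "tz": 0.002, "rx": 0, "ry": -0.4, "rz": 0}])

```text
time_s: 10.0
ee_pos: [0.5772, -0.1795, 0.0057]
ee_rot: [0.966, 2.989, -0.004]
force: [0.3, 0.1, -0.1]
gripper_width: 0.068
```

Request:
carry_out(steps=[{"tx": -0.001, "ty": 0, "tz": 0.002, "rx": 0, "ry": 0, "rz": 0}])

```text
time_s: 10.08
ee_pos: [0.5783, -0.1803, 0.0037]
ee_rot: [0.966, 2.988, -0.004]
force: [-0.4, -0.3, 0.7]
gripper_width: 0.0683
```

Request:
carry_out(steps=[{"tx": -0.001, "ty": 0, "tz": 0.002, "rx": 0, "ry": 0, "rz": 0}])

```text
time_s: 10.17
ee_pos: [0.5794, -0.181, 0.0016]
ee_rot: [0.965, 2.988, -0.004]
force: [-0.8, -0.5, -0.8]
gripper_width: 0.0683
```

Request:
carry_out(steps=[{"tx": 0, "ty": 0, "tz": 0.002, "rx": 0, "ry": 0, "rz": 0}])

```text
time_s: 10.25
ee_pos: [0.5797, -0.1812, -0.0005]
ee_rot: [0.965, 2.987, -0.004]
force: [-0.0, -0.3, 0.2]
gripper_width: 0.0688
```

Request:
carry_out(steps=[{"tx": 0, "ty": 0, "tz": 0.002, "rx": 0, "ry": 0, "rz": 0}])

```text
time_s: 10.33
ee_pos: [0.5798, -0.1813, -0.0027]
ee_rot: [0.966, 2.987, -0.004]
force: [0.0, -0.8, 0.6]
gripper_width: 0.0683
```

Request:
carry_out(steps=[{"tx": 0, "ty": 0, "tz": 0.002, "rx": 0, "ry": 0, "rz": 0}])

```text
time_s: 10.42
ee_pos: [0.5797, -0.1813, -0.005]
ee_rot: [0.966, 2.987, -0.004]
force: [-0.3, 0.3, -0.4]
gripper_width: 0.0683
```

```bash
python3 -c "
from h import *
w=r.capture('wrist');plan([.578,-.179,.012],54);save('w10',w['img'])
w=r.capture('scene');save('s10',w['img'][60:260,100:360],3)"
```

```text
t 10.47 pos [ 0.5795 -0.1812 -0.0054] ydir deg 54.2 z [ 0.001 -0.003 -1.   ] F [-0.7  0.8 -0.2] w 0.0684 q6 -1.26
shift tool mm: [  2.4   0.9 -17.5] tilt fix rx,ry: [-0.11  0.13] rz: 0.2 (or -179.8) q6deg -72 shift after rz: [2.4 0.9]
```

View pics/s10.png

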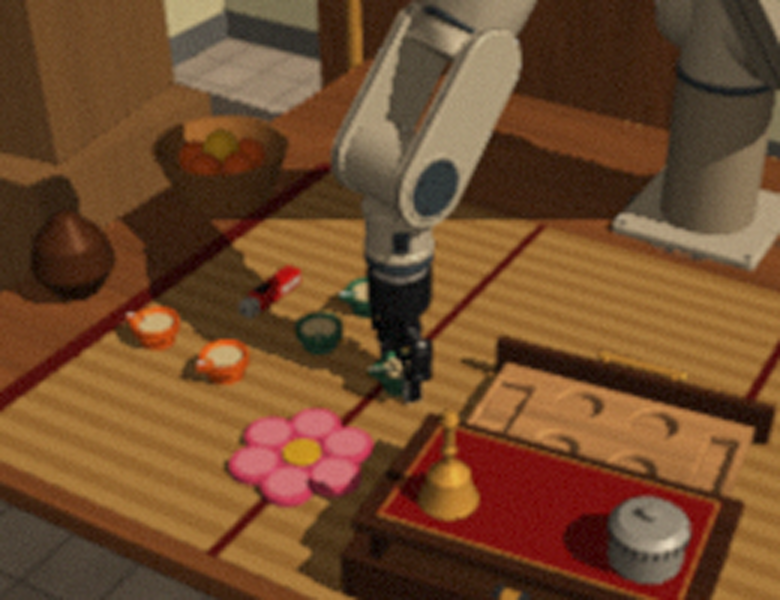

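View pics/w10.png

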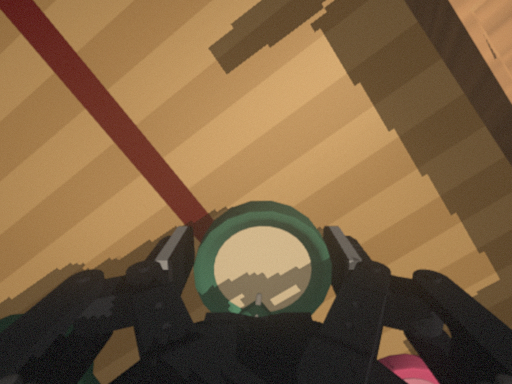

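```bash
python3 -c "
from h import *
c=r.capture('scene');st();save('s11',c['img'][150:215,200:270],10)
for o in (.034,.040,.048):
  for z in (0,.005,.01,.015): print(o,z,((proj(c,[.5797+o*.588,-.1812+o*.809,z])-[200,150]+.5)*10).round())
"
```

```text
t 10.57 pos [ 0.5795 -0.1812 -0.005 ] ydir deg 54.2 z [ 0.001 -0.003 -1.   ] F [ 0.6  0.4 -0.2] w 0.0681 q6 -1.26
0.034 0 [372. 431.]
0.034 0.005 [371. 420.]
0.034 0.01 [371. 409.]
0.034 0.015 [371. 398.]
0.04 0 [378. 440.]
0.04 0.005 [378. 429.]
0.04 0.01 [378. 418.]
0.04 0.015 [378. 407.]
0.048 0 [387. 452.]
0.048 0.005 [387. 442.]
0.048 0.01 [387. 431.]
0.048 0.015 [387. 419.]
```

View pics/s11.png

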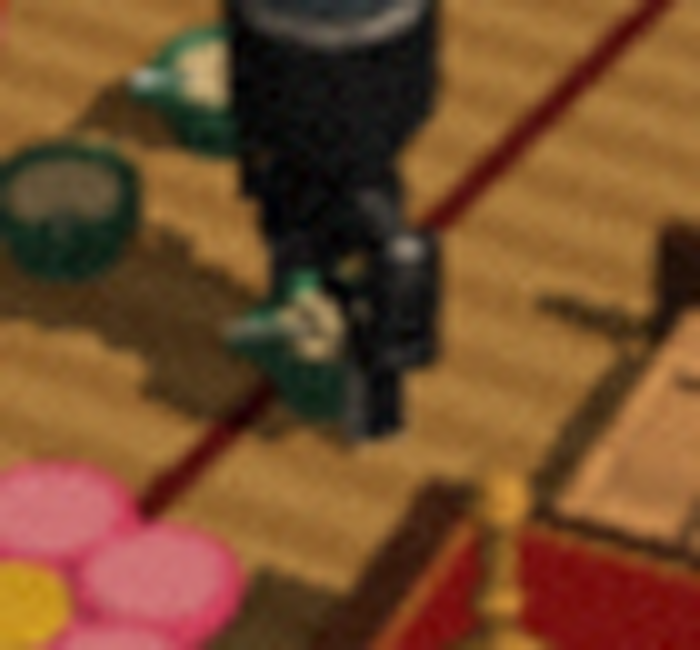

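Over several 2 mm steps the tips never met the mat, even with the TCP reading -5 mm. The handle grip and this scene view (tip at about z = 3 mm) agree that the tips sit near the TCP when shut and about 6–8 mm behind it at 60–68 mm opening. I'll use that and set the grip height so the tips are about 15 mm above the diya's underside.

Request:
carry_out(steps=[{"tx": 0.002, "ty": 0.002, "tz": -0.008, "rx": 0, "ry": 0, "rz": 0}, {"tx": 0, "ty": 0, "tz": -0.006, "rx": 0, "ry": 0, "rz": 0}])

```text
time_s: 10.73
ee_pos: [0.578, -0.1779, 0.0085]
ee_rot: [-0.966, -2.988, 0.004]
force: [1.1, -0.7, 0.4]
gripper_width: 0.0685
```

Request:
carry_out(steps=[{"tx": 0, "ty": 0, "tz": 0, "rx": 0, "ry": 0, "rz": 0}, {"tx": 0, "ty": 0, "tz": 0, "rx": 0, "ry": 0, "rz": 0}, {"tx": 0, "ty": 0, "tz": 0, "rx": 0, "ry": 0, "rz": 0}, {"tx": 0, "ty": 0, "tz": 0, "rx": 0, "ry": 0, "rz": 0}], claw=0.4)

```text
time_s: 11.07
ee_pos: [0.5798, -0.1782, 0.0124]
ee_rot: [0.964, 2.986, -0.004]
force: [-0.2, -0.2, -1.0]
gripper_width: 0.0583
```

```bash
python3 -c "
from h import *
plan([.578,-.179,.009],54)
w=r.capture('wrist');save('w11',w['img'])"
```

```text
t 11.07 pos [ 0.5798 -0.1782  0.0124] ydir deg 54.2 z [ 0.003 -0.004 -1.   ] F [-0.2 -0.2 -1. ] w 0.0583 q6 -1.26
shift tool mm: [ 0.9 -1.7  3.4] tilt fix rx,ry: [-0.08  0.26] rz: 0.2 (or -179.8) q6deg -72 shift after rz: [ 0.9 -1.7]
```

View pics/w11.png

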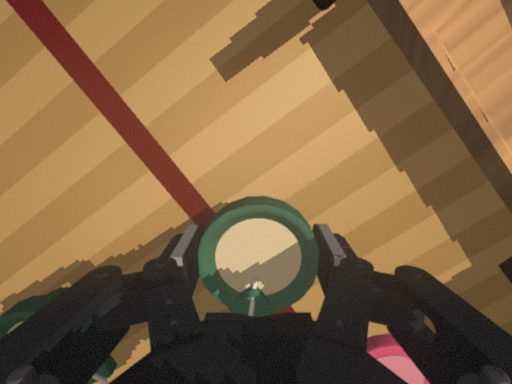

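Request:
carry_out(steps=[{"tx": 0, "ty": 0, "tz": -0.015, "rx": 0, "ry": 0, "rz": 0}, {"tx": 0, "ty": 0, "tz": -0.03, "rx": 0, "ry": 0, "rz": 0}, {"tx": 0, "ty": 0, "tz": -0.03, "rx": 0, "ry": 0, "rz": 0}, {"tx": 0, "ty": 0, "tz": -0.015, "rx": 0, "ry": 0, "rz": -5}, {"tx": 0, "ty": 0, "tz": 0, "rx": 0, "ry": 0, "rz": -6}, {"tx": 0, "ty": 0, "tz": 0, "rx": 0, "ry": 0, "rz": -6}, {"tx": 0, "ty": 0, "tz": 0, "rx": 0, "ry": 0, "rz": -6}, {"tx": 0, "ty": 0, "tz": 0, "rx": 0, "ry": 0, "rz": -6}, {"tx": 0, "ty": 0, "tz": 0, "rx": 0, "ry": 0, "rz": -6}, {"tx": 0, "ty": 0, "tz": 0, "rx": 0, "ry": 0, "rz": -5}])

```text
time_s: 11.95
ee_pos: [0.5772, -0.1771, 0.1041]
ee_rot: [0.162, -3.135, 0.003]
force: [0.3, -0.3, -1.2]
gripper_width: 0.0583
```

```bash
python3 -c "
from h import *
plan([.6238,.0467,.09],95.4)
w=r.capture('wrist');save('w12',w['img'])
w=r.capture('scene');save('s12',w['img'][60:260,150:410],3)"
```

```text
t 11.95 pos [ 0.5772 -0.1771  0.1041] ydir deg 95.9 z [-0.002 -0.002 -1.   ] F [ 0.3 -0.3 -1.2] w 0.0583 q6 -1.99
shift tool mm: [-69.4 217.9  13.6] tilt fix rx,ry: [-0.09 -0.15] rz: 0.5 (or -179.5) q6deg -114 shift after rz: [-67.5 218.5]
```

View pics/s12.png

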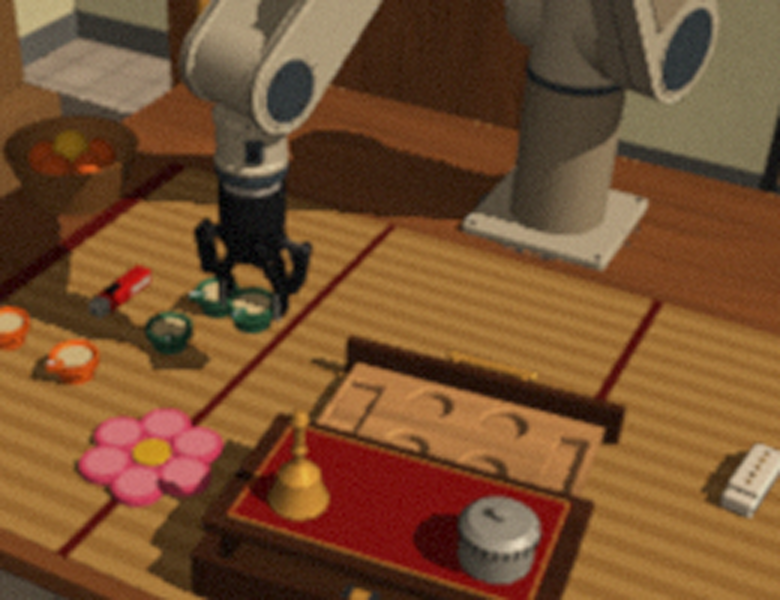

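View pics/w12.png

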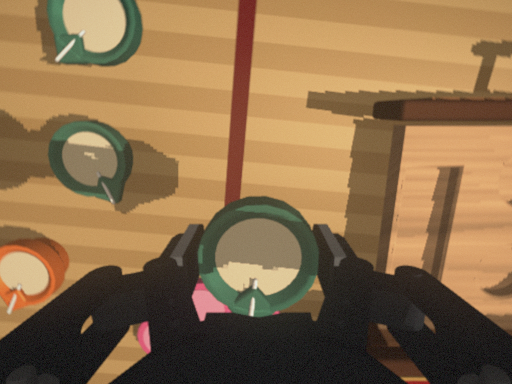

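```bash
cat >> h.py <<'E'
def held(dz):  # cream-ellipse centre of held diya vs TCP in tool frame; dz=TCP z minus wax z
    w=r.capture("wrist");s=r.get_state();Rm=R.from_rotvec(s["ee_rot"]).as_matrix()
    img=w["img"];hsv=cv2.cvtColor(img,cv2.COLOR_BGR2HSV)
    m=((hsv[...,0]>60)&(hsv[...,0]<95)&(hsv[...,1]>80)).astype(np.uint8)*255
    roi=np.zeros_like(m);roi[170:330,185:335]=255;m&=roi
    k=max(blobs(m,200),key=cv2.contourArea);x,y,a,b=cv2.boundingRect(k)
    pts=k[:,0,:];pts=pts[pts[:,1]<y+b*0.55];el=cv2.fitEllipse(pts.reshape(-1,1,2))
    p=ray(w,*el[0],s["ee_pos"][2]+dz); print("ell",np.round(el[0],1),np.round(el[1],1),"offset tool mm",np.round(1000*(Rm.T@(p-s["ee_pos"])),1),"world",np.round(p,4))
E
python3 -c "
from h import *
held(.02)"
```

```text
Traceback (most recent call last):
  File "h.py", line 38, in held
    k=max(blobs(m,200),key=cv2.contourArea);x,y,a,b=cv2.boundingRect(k)
ValueError: max() iterable argument is empty
```

```bash
python3 -c "
from h import *
w=r.capture('wrist');s,Rm=st()
hsv=cv2.cvtColor(w['img'],cv2.COLOR_BGR2HSV);print(hsv[205,258],hsv[250,205],hsv[250,312])
for dz in(.016,.02,.024):
  for v in (253,256): print(dz,v,1000*(Rm.T@(ray(w,259,v,s['ee_pos'][2]+dz)-s['ee_pos'])))
print(np.linalg.inv(w['view'])[:3,3]-s['ee_pos'])
"
```

```text
t 12.15 pos [ 0.5772 -0.1771  0.104 ] ydir deg 95.4 z [-0.003 -0.002 -1.   ] F [ 1.3 -0.2 -1.6] w 0.0581 q6 -1.98
[51 64 96] [48 56 82] [48 59 74]
0.016 253 [  0.66998283   1.06921901 -15.99995547]
0.016 256 [ -0.9754165    1.07192349 -16.00436926]
0.02 253 [  2.86945773   1.04842197 -19.99404772]
0.02 256 [  1.27710342   1.05103926 -19.99831923]
0.024 253 [  5.06893262   1.02762493 -23.98813998]
0.024 256 [  3.52962334   1.03015504 -23.99226919]
[-0.06827445 -0.00583326  0.14007567]
```

Request:
carry_out(steps=[{"tx": -0.012, "ty": 0.036, "tz": 0, "rx": 0, "ry": 0, "rz": 0}, {"tx": -0.012, "ty": 0.037, "tz": 0, "rx": 0, "ry": 0, "rz": 0}, {"tx": -0.012, "ty": 0.037, "tz": 0, "rx": 0, "ry": 0, "rz": 0}, {"tx": -0.012, "ty": 0.037, "tz": 0, "rx": 0, "ry": 0, "rz": 0}, {"tx": -0.011, "ty": 0.036, "tz": 0, "rx": 0, "ry": 0, "rz": 0}, {"tx": -0.009, "ty": 0.025, "tz": 0, "rx": 0, "ry": 0, "rz": 0}, {"tx": 0, "ty": 0, "tz": 0, "rx": 0, "ry": 0, "rz": 0}])

```text
time_s: 12.73
ee_pos: [0.6296, 0.0416, 0.1028]
ee_rot: [0.104, -3.139, 0.003]
force: [-0.2, -0.1, -1.5]
gripper_width: 0.0577
```

```bash
python3 -c "
from h import *
plan([.6248,.0465,.06],95.4)
w=r.capture('wrist');save('w13',w['img'])
a=np.radians(5.4);X=np.array([np.cos(a),np.sin(a)]);Y=np.array([-X[1],X[0]])
for q in [(93.7,45),(93.7,-45),(178.9,45),(178.9,-45)]:
  p=np.array([.4416,.074])+X*q[0]/1e3+Y*q[1]/1e3; print(q,p,proj(w,[*p,.03]))
"
```

```text
t 12.73 pos [0.6296 0.0416 0.1028] ydir deg 93.8 z [-0.001 -0.002 -1.   ] F [-0.2 -0.1 -1.5] w 0.0577 q6 -1.59
shift tool mm: [ 4.4  5.3 42.8] tilt fix rx,ry: [-0.11 -0.05] rz: -1.6 (or 178.4) q6deg -91 shift after rz: [4.3 5.4]
(93.7, 45) [0.53064928 0.12761824] [387.37203957  74.0562471 ]
(93.7, -45) [0.53911903 0.03801766] [260.71116927  77.90486473]
(178.9, 45) [0.61547116 0.13563627] [377.08480159 189.3285419 ]
(178.9, -45) [0.62394091 0.04603569] [263.45145128 192.35816366]
```

View pics/w13.png

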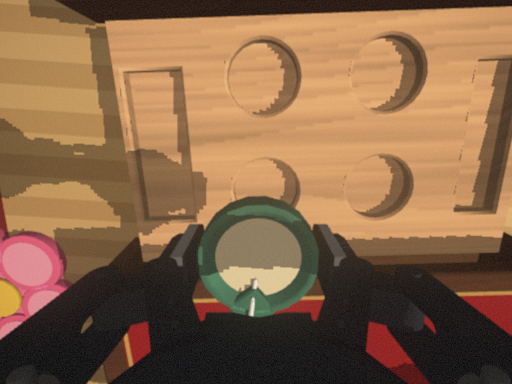

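```bash
python3 -c "
from h import *
w=r.capture('wrist');save('w13c',w['img'][20:230,100:512],1.9)
a=np.radians(5.4);X=np.array([np.cos(a),np.sin(a)]);Y=np.array([-X[1],X[0]])
for n,u,v in [('RL',378.5,185.5),('FL',388,73),('FR',263,77),('RR',265,190),('sl out f',121,70),('sl in f',182,67),('sl in r',195,219),('sl out r',147,220)]:
  p=ray(w,u,v,.03)[:2];d=p-[.4416,.074];print(n,p.round(4),(d@X*1000).round(1),(d@Y*1000).round(1))
"
```

```text
RL [0.6114 0.1344] 174.7 44.2
FL [0.5291 0.1262] 92.0 43.7
FR [0.5376 0.0379] 92.2 -44.9
RR [0.621  0.0455] 175.9 -45.3
sl out f [ 0.5396 -0.0628] 84.7 -145.4
sl in f [ 0.5348 -0.0196] 83.9 -102.0
sl in r [ 0.6494 -0.0097] 199.0 -102.9
sl out r [ 0.6529 -0.0489] 198.8 -142.2
```

View pics/w13c.png

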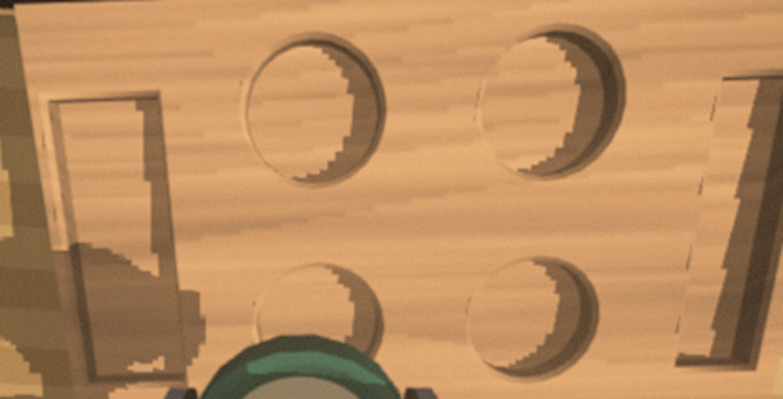

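Request:
carry_out(steps=[{"tx": 0.0045, "ty": 0.005, "tz": 0.015, "rx": 0, "ry": 0, "rz": -1.6}, {"tx": 0.001, "ty": 0, "tz": 0.015, "rx": 0, "ry": 0, "rz": 0}, {"tx": 0, "ty": 0, "tz": 0.01, "rx": 0, "ry": 0, "rz": 0}])

```text
time_s: 13.08
ee_pos: [0.6236, 0.0399, 0.0638]
ee_rot: [-0.14, 3.137, -0.006]
force: [-0.1, 0.8, -1.4]
gripper_width: 0.0578
```

```bash
python3 -c "
from h import *
plan([.6239,.0465,.03],95.4)
w=r.capture('wrist');save('w14',w['img'])
print(proj(w,[.6229,.047,.03]))
"
```

```text
t 13.08 pos [0.6236 0.0399 0.0638] ydir deg 95.1 z [ 0.002 -0.004 -1.   ] F [-0.1  0.8 -1.4] w 0.0578 q6 -1.61
shift tool mm: [-0.9  6.6 33.8] tilt fix rx,ry: [-0.23  0.08] rz: -0.3 (or 179.7) q6deg -92 shift after rz: [-0.9  6.6]
[267.97233144 216.65420842]
```

View pics/w14.png

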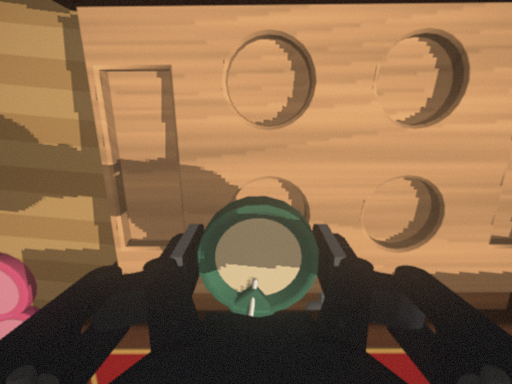

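```bash
python3 -c "
from h import *
w=r.capture('wrist')
a=np.radians(5.4);X=np.array([np.cos(a),np.sin(a)]);Y=np.array([-X[1],X[0]])
save('w14c',w['img'][20:260,200:480],2.8)
for n,u,v in [('RL',402.5,213),('FL',421.5,78.5),('FR',269,79.5),('RRu',271.5,214)]:
  p=ray(w,u,v,.03)[:2];d=p-[.4416,.074];print(n,p.round(4),(d@X*1000).round(1),(d@Y*1000).round(1))
st()
"
```

```text
RL [0.6103 0.134 ] 173.6 43.9
FL [0.5282 0.1262] 91.1 43.9
FR [0.5365 0.0389] 91.2 -43.9
RRu [0.6187 0.0488] 173.9 -41.8
t 13.18 pos [0.6225 0.0398 0.0628] ydir deg 95.1 z [-0.001 -0.004 -1.   ] F [-0.3 -0.4 -0.5] w 0.0581 q6 -1.61
```

View pics/w14c.png

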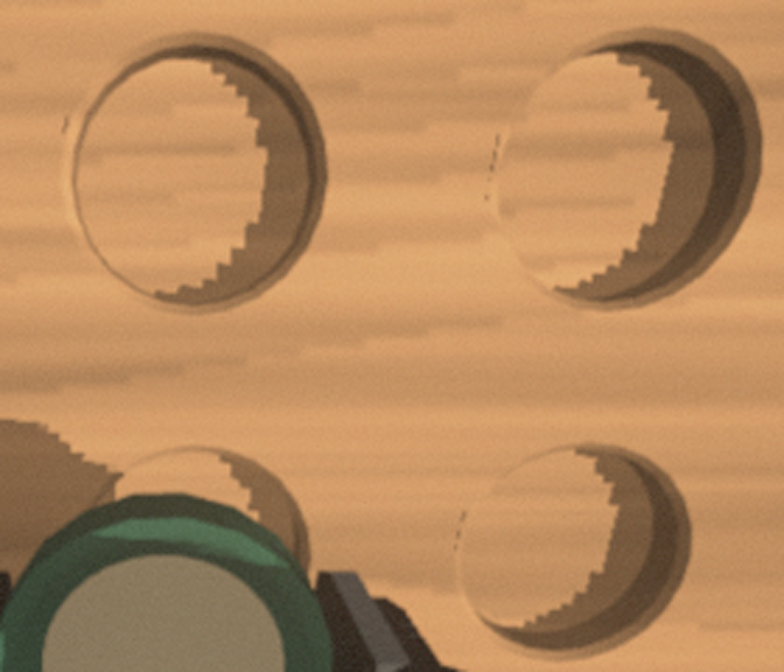

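Request:
carry_out(steps=[{"tx": -0.0005, "ty": 0.006, "tz": 0.008, "rx": -0.2, "ry": 0, "rz": -0.3}, {"tx": -0.0005, "ty": 0.0015, "tz": 0.004, "rx": 0, "ry": 0, "rz": 0}])

```text
time_s: 13.35
ee_pos: [0.6236, 0.0458, 0.0512]
ee_rot: [0.143, -3.138, 0.0]
force: [1.0, 0.4, -1.0]
gripper_width: 0.0582
```

```bash
python3 -c "
from h import *
plan([.6229,.0468,.03],95.4)
"
```

```text
t 13.35 pos [0.6236 0.0458 0.0512] ydir deg 95.2 z [-0. -0. -1.] F [ 1.   0.4 -1. ] w 0.0582 q6 -1.61
shift tool mm: [ 0.6  1.  21.2] tilt fix rx,ry: [-0.01 -0.02] rz: -0.2 (or 179.8) q6deg -92 shift after rz: [0.6 1. ]
```

Request:
carry_out(steps=[{"tx": 0.0005, "ty": 0.001, "tz": 0.005, "rx": 0, "ry": 0, "rz": 0}, {"tx": 0, "ty": 0.0005, "tz": 0.004, "rx": 0, "ry": 0, "rz": 0}])

```text
time_s: 13.52
ee_pos: [0.6237, 0.0471, 0.042]
ee_rot: [-0.141, 3.137, -0.0]
force: [-0.2, 0.6, -1.2]
gripper_width: 0.0579
```

Request:
carry_out(steps=[{"tx": 0, "ty": 0, "tz": 0.004, "rx": 0, "ry": 0, "rz": 0}])

```text
time_s: 13.6
ee_pos: [0.6239, 0.0471, 0.0378]
ee_rot: [-0.141, 3.137, -0.0]
force: [-0.8, -0.3, -1.0]
gripper_width: 0.0579
```

Request:
carry_out(steps=[{"tx": 0, "ty": 0, "tz": 0.004, "rx": 0, "ry": 0, "rz": 0}])

```text
time_s: 13.68
ee_pos: [0.6239, 0.0471, 0.0335]
ee_rot: [-0.141, 3.137, -0.0]
force: [-1.5, -0.3, -0.5]
gripper_width: 0.0577
```

Request:
carry_out(steps=[{"tx": 0, "ty": 0, "tz": 0.002, "rx": 0, "ry": 0, "rz": 0}])

```text
time_s: 13.77
ee_pos: [0.6237, 0.0471, 0.031]
ee_rot: [-0.141, 3.138, -0.0]
force: [0.0, -0.3, -2.0]
gripper_width: 0.058
```

Request:
carry_out(steps=[{"tx": 0, "ty": 0, "tz": 0.002, "rx": 0, "ry": 0, "rz": 0}])

```text
time_s: 13.85
ee_pos: [0.6238, 0.0472, 0.0287]
ee_rot: [-0.141, 3.137, -0.0]
force: [-0.3, -0.7, -2.1]
gripper_width: 0.0576
```

```bash
python3 -c "
from h import *
st();c=r.capture('scene');save('s15',c['img'][100:260,220:380],4.5)
w=r.capture('wrist');save('w15',w['img'])
"
```

```text
t 13.85 pos [0.6238 0.0472 0.0287] ydir deg 95.2 z [ 0.001 -0.    -1.   ] F [-0.3 -0.7 -2.1] w 0.0576 q6 -1.6
```

View pics/s15.png

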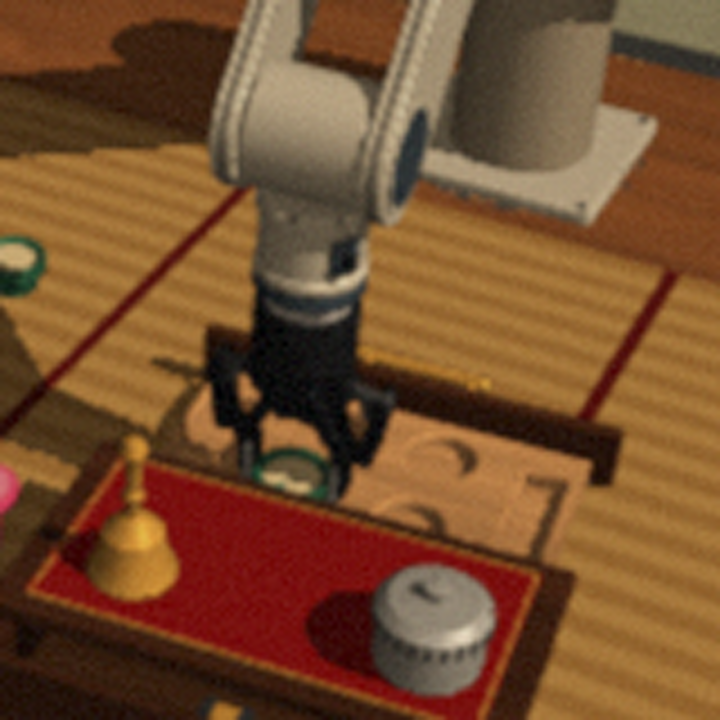

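View pics/w15.png

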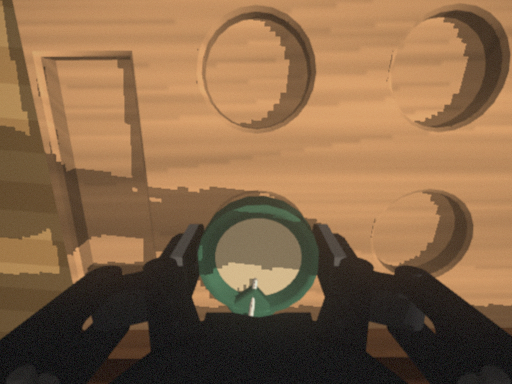

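Request:
carry_out(steps=[{"tx": 0, "ty": 0, "tz": 0.002, "rx": 0, "ry": 0, "rz": 0}])

```text
time_s: 14.03
ee_pos: [0.6251, 0.0473, 0.0283]
ee_rot: [-0.141, 3.135, -0.0]
force: [-2.1, 2.0, 24.8]
gripper_width: 0.0577
```

Request:
carry_out(steps=[{"tx": 0, "ty": 0, "tz": 0.002, "rx": 0, "ry": 0, "rz": 0}])

```text
time_s: 14.12
ee_pos: [0.6271, 0.0475, 0.0284]
ee_rot: [-0.141, 3.131, -0.0]
force: [-2.2, 0.7, 16.2]
gripper_width: 0.0582
```

Request:
carry_out(steps=[{"tx": 0, "ty": 0, "tz": 0.002, "rx": 0, "ry": 0, "rz": 0}])

```text
time_s: 14.2
ee_pos: [0.6288, 0.0477, 0.0284]
ee_rot: [-0.141, 3.127, -0.0]
force: [-2.5, -0.0, 10.9]
gripper_width: 0.0581
```

Request:
carry_out(steps=[{"tx": 0.003, "ty": 0, "tz": -0.001, "rx": 0, "ry": 0.4, "rz": 0}, {"tx": 0, "ty": 0, "tz": 0, "rx": 0, "ry": 0, "rz": 0}], claw=0.8)

```text
time_s: 14.37
ee_pos: [0.627, 0.0475, 0.0309]
ee_rot: [-0.141, 3.132, -0.0]
force: [-0.5, 1.1, 0.8]
gripper_width: 0.0686
```

Request:
carry_out(steps=[{"tx": 0, "ty": 0, "tz": -0.02, "rx": 0, "ry": 0, "rz": 0}, {"tx": 0, "ty": 0, "tz": -0.04, "rx": 0, "ry": 0, "rz": 0}, {"tx": 0, "ty": 0, "tz": -0.02, "rx": 0, "ry": 0, "rz": 0}])

```text
time_s: 14.62
ee_pos: [0.6224, 0.0472, 0.1076]
ee_rot: [0.142, -3.134, 0.001]
force: [0.3, -0.2, -0.0]
gripper_width: 0.0684
```

```bash
python3 -c "
from h import *
st()
w=r.capture('wrist');save('w16',w['img'])
"
```

```text
t 14.62 pos [0.6224 0.0472 0.1076] ydir deg 95.2 z [-0.005 -0.001 -1.   ] F [ 0.3 -0.2 -0. ] w 0.0684 q6 -1.6
```

View pics/w16.png

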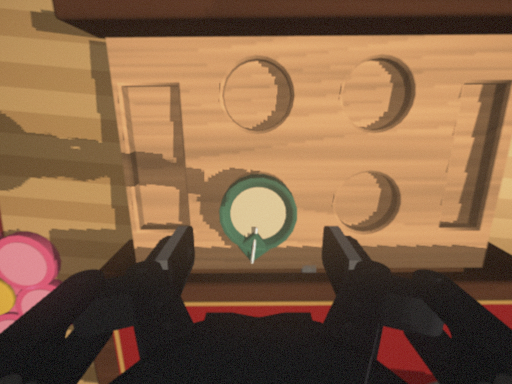

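Diya A sits in the rear right pocket, its ring at (258,213). Next is diya C.

```bash
python3 -c "
from h import *
plan([.4585,-.3,.12],57)
"
```

```text
t 14.67 pos [0.6238 0.0473 0.1102] ydir deg 95.2 z [-0.001 -0.    -1.   ] F [0.9 0.7 2.3] w 0.0683 q6 -1.6
shift tool mm: [ 195.9 -331.    -9.4] tilt fix rx,ry: [-0.02 -0.06] rz: 38.2 (or -141.8) q6deg -92 shift after rz: [ -50.5 -381.3]
```

Request:
carry_out(steps=[{"tx": 0.008, "ty": -0.038, "tz": -0.001, "rx": 0, "ry": 0, "rz": 3.8}, {"tx": 0.008, "ty": -0.038, "tz": -0.001, "rx": 0, "ry": 0, "rz": 3.8}, {"tx": 0.008, "ty": -0.038, "tz": -0.001, "rx": 0, "ry": 0, "rz": 3.8}, {"tx": 0.008, "ty": -0.038, "tz": -0.001, "rx": 0, "ry": 0, "rz": 3.8}, {"tx": 0.008, "ty": -0.038, "tz": -0.001, "rx": 0, "ry": 0, "rz": 3.8}, {"tx": 0.008, "ty": -0.038, "tz": -0.001, "rx": 0, "ry": 0, "rz": 3.8}, {"tx": 0.008, "ty": -0.038, "tz": -0.001, "rx": 0, "ry": 0, "rz": 3.8}, {"tx": 0.008, "ty": -0.038, "tz": -0.001, "rx": 0, "ry": 0, "rz": 3.8}, {"tx": 0.008, "ty": -0.038, "tz": -0.001, "rx": 0, "ry": 0, "rz": 3.8}, {"tx": 0.008, "ty": -0.03, "tz": -0.001, "rx": 0, "ry": 0, "rz": 3.8}, {"tx": 0, "ty": 0, "tz": 0, "rx": 0, "ry": 0, "rz": 0}], claw=0.88)

```text
time_s: 15.58
ee_pos: [0.4685, -0.305, 0.1218]
ee_rot: [0.922, 2.992, 0.002]
force: [-1.0, -0.2, 0.2]
gripper_width: 0.0748
```

```bash
python3 -c "
from h import *
plan([.4585,-.3,.06],57)
w=r.capture('wrist');save('w17',w['img']);print(proj(w,[.4585,-.3,.032]))
c=r.capture('top');save('t17',c['img'][120:280,120:280],4.5)
"
```

```text
t 15.58 pos [ 0.4685 -0.305   0.1218] ydir deg 55.7 z [ 0.011 -0.002 -1.   ] F [-1.  -0.2  0.2] w 0.0748 q6 -1.58
shift tool mm: [11.7 -1.8 61.7] tilt fix rx,ry: [0.26 0.56] rz: -1.3 (or 178.7) q6deg -90 shift after rz: [11.7 -1.5]
[255.88207693 179.19818909]
```

View pics/w17.png

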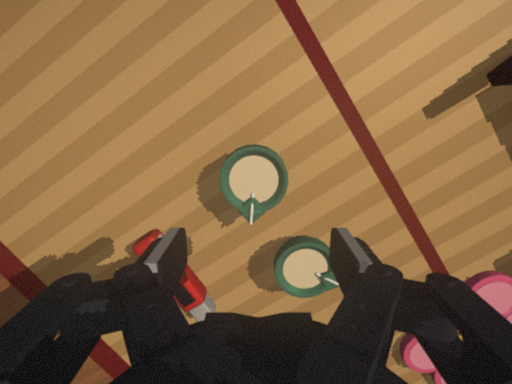

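View pics/t17.png

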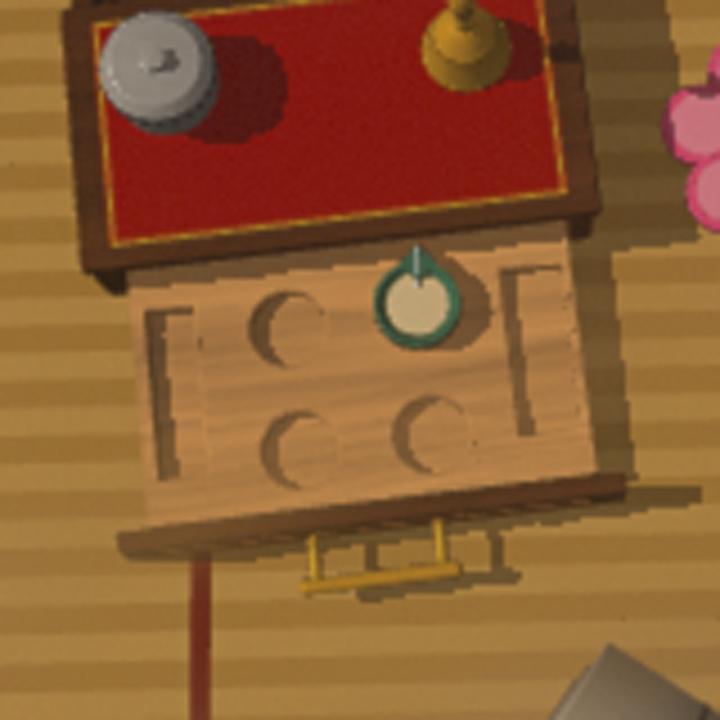

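The tray crept about 4 mm inward when I pressed diya A down (handle now at (381,580) in the crop), so I'll remeasure the pockets. Diya C is where I expected it.

Request:
carry_out(steps=[{"tx": 0.009, "ty": -0.002, "tz": 0.02, "rx": 0.3, "ry": 0.6, "rz": 0}, {"tx": 0.004, "ty": 0, "tz": 0.02, "rx": 0, "ry": 0, "rz": 0}, {"tx": 0, "ty": 0, "tz": 0.015, "rx": 0, "ry": 0, "rz": 0}], claw=0.84)

```text
time_s: 15.93
ee_pos: [0.4642, -0.2976, 0.0688]
ee_rot: [0.91, 2.997, -0.003]
force: [0.0, -0.1, 0.8]
gripper_width: 0.0715
```

```bash
python3 - <<'E'
from h import *
plan([.4580,-.301,.009],56)
w=r.capture('wrist');save('w18',w['img']);print(proj(w,[.4585,-.3,.032]))
c=r.capture("top")
a=np.radians(5.4);X=np.array([np.cos(a),np.sin(a)]);Y=np.array([-X[1],X[0]])
H=np.array([.4416,.074])
for n,u,v,z in [("FL",301,450,.03),("FR",433,435,.03),("RL",289,330,.03),("hl",302,588,.04),("hr",460,570,.04),("RRdiya",418,306,.05)]:
    p=ray(c,120+(u+.5)/4.5-.5,120+(v+.5)/4.5-.5,z)[:2];d=p-H;print(n,np.round(p,4),"tray",np.round([d@X*1000,d@Y*1000],1))
E
```

```text
t 15.93 pos [ 0.4642 -0.2976  0.0688] ydir deg 56.2 z [ 0.009 -0.005 -1.   ] F [ 0.  -0.1  0.8] w 0.0715 q6 -1.57
shift tool mm: [ 3.8 -6.4 59.8] tilt fix rx,ry: [0.05 0.56] rz: 0.2 (or -179.8) q6deg -90 shift after rz: [ 3.8 -6.4]
[250.40804177 210.09469434]
FL [0.5355 0.1279] tray [98.5 44.8]
FR [0.5437 0.0382] tray [ 98.3 -45.2]
RL [0.6188 0.1361] tray [182.3  45.1]
hl [0.4413 0.1262] tray [ 4.6 52. ]
hr [0.4508 0.021 ] tray [  4.2 -53.7]
RRdiya [0.6293 0.0464] tray [184.3 -45.1]
```

View pics/w18.png

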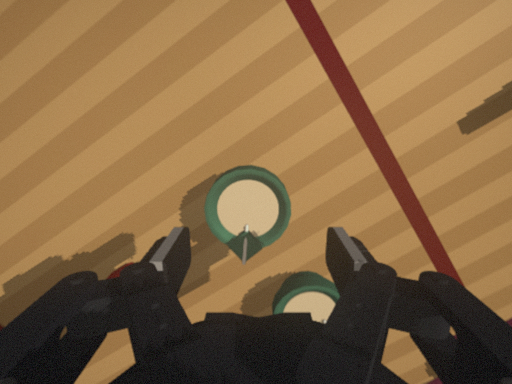

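Request:
carry_out(steps=[{"tx": 0.002, "ty": -0.004, "tz": 0.012, "rx": 0, "ry": 0.6, "rz": 0}, {"tx": 0.002, "ty": -0.003, "tz": 0.01, "rx": 0, "ry": 0, "rz": 0}], claw=0.82)

```text
time_s: 16.2
ee_pos: [0.4594, -0.2996, 0.047]
ee_rot: [-0.905, -3.007, -0.002]
force: [-0.7, 0.1, -0.2]
gripper_width: 0.07
```

```bash
python3 - <<'E'
from h import *
plan([.4578,-.301,.009],56)
E
```

```text
t 16.2 pos [ 0.4594 -0.2996  0.047 ] ydir deg 56.5 z [-0.001  0.002 -1.   ] F [-0.7  0.1 -0.2] w 0.07 q6 -1.59
shift tool mm: [ 0.5 -2.1 38. ] tilt fix rx,ry: [ 0.06 -0.08] rz: 0.5 (or -179.5) q6deg -91 shift after rz: [ 0.5 -2.1]
```

Request:
carry_out(steps=[{"tx": 0, "ty": -0.002, "tz": 0.013, "rx": 0, "ry": 0, "rz": 0}, {"tx": 0, "ty": 0, "tz": 0.012, "rx": 0, "ry": 0, "rz": 0}, {"tx": 0, "ty": 0, "tz": 0.01, "rx": 0, "ry": 0, "rz": 0}, {"tx": 0, "ty": 0, "tz": 0.001, "rx": 0, "ry": 0, "rz": 0}])

```text
time_s: 16.53
ee_pos: [0.4597, -0.3004, 0.0082]
ee_rot: [0.901, 3.009, 0.002]
force: [0.0, 0.0, -0.0]
gripper_width: 0.07
```

```bash
python3 - <<'E'
from h import *
plan([.4578,-.301,.009],56)
w=r.capture('wrist');save('w19',w['img'])
E
```

```text
t 16.53 pos [ 0.4597 -0.3004  0.0082] ydir deg 56.7 z [ 0.001  0.001 -1.   ] F [ 0.  0. -0.] w 0.07 q6 -1.59
shift tool mm: [ 1.2 -1.6 -0.8] tilt fix rx,ry: [0.07 0.01] rz: 0.7 (or -179.3) q6deg -91 shift after rz: [ 1.2 -1.6]
```

View pics/w19.png

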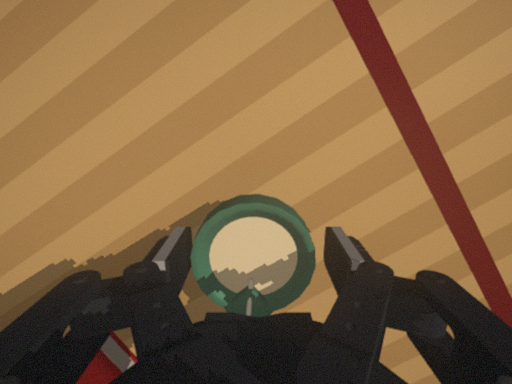

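Request:
carry_out(steps=[{"tx": 0, "ty": -0.003, "tz": 0.0, "rx": 0, "ry": 0, "rz": 0}, {"tx": 0, "ty": 0, "tz": 0.001, "rx": 0, "ry": 0, "rz": 0}, {"tx": 0, "ty": 0, "tz": 0.0005, "rx": 0, "ry": 0, "rz": 0}, {"tx": 0, "ty": 0, "tz": 0.0005, "rx": 0, "ry": 0, "rz": 0}], claw=0.4)

```text
time_s: 16.92
ee_pos: [0.4589, -0.3035, 0.0093]
ee_rot: [0.9, 3.008, 0.002]
force: [-0.3, -0.4, -0.8]
gripper_width: 0.058
```

Request:
carry_out(steps=[{"tx": 0, "ty": 0, "tz": 0, "rx": 0, "ry": 0, "rz": 0}])

```text
time_s: 17.0
ee_pos: [0.4591, -0.3038, 0.0097]
ee_rot: [0.9, 3.007, 0.001]
force: [0.0, 0.0, -0.9]
gripper_width: 0.0581
```

Request:
carry_out(steps=[{"tx": 0, "ty": 0, "tz": -0.015, "rx": 0, "ry": 0, "rz": 0}, {"tx": 0, "ty": 0, "tz": -0.03, "rx": 0, "ry": 0, "rz": 0}, {"tx": 0, "ty": 0, "tz": -0.035, "rx": 0, "ry": 0, "rz": 0}, {"tx": 0, "ty": 0, "tz": -0.02, "rx": 0, "ry": 0, "rz": 0}])

```text
time_s: 17.33
ee_pos: [0.4554, -0.3022, 0.1081]
ee_rot: [-0.9, -3.002, -0.006]
force: [1.0, -0.1, -1.1]
gripper_width: 0.0577
```

```bash
python3 - <<'E'
from h import *
plan([.543,.0385,.1],95.4)
w=r.capture('wrist');save('w20',w['img'])
E
```

```text
t 17.33 pos [ 0.4554 -0.3022  0.1081] ydir deg 56.6 z [-0.006  0.006 -1.   ] F [ 1.  -0.1 -1.1] w 0.0577 q6 -1.6
shift tool mm: [114.1 332.7   9.6] tilt fix rx,ry: [ 0.1  -0.48] rz: -38.8 (or 141.2) q6deg -92 shift after rz: [-119.3  330.9]
```

View pics/w20.png

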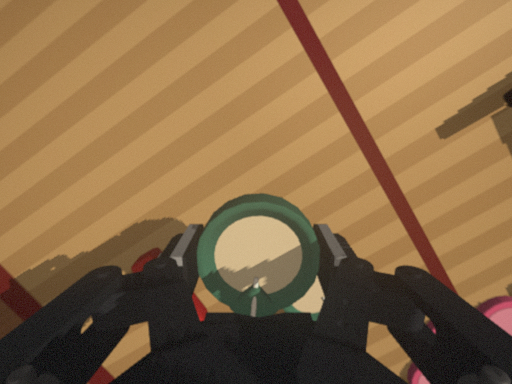

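Request:
carry_out(steps=[{"tx": 0, "ty": 0.03, "tz": 0, "rx": 0, "ry": -0.4, "rz": -3.9}, {"tx": 0, "ty": 0.036, "tz": 0, "rx": 0, "ry": 0, "rz": -3.9}, {"tx": 0, "ty": 0.036, "tz": 0, "rx": 0, "ry": 0, "rz": -3.9}, {"tx": 0, "ty": 0.036, "tz": 0, "rx": 0, "ry": 0, "rz": -3.9}, {"tx": 0, "ty": 0.036, "tz": 0, "rx": 0, "ry": 0, "rz": -3.9}, {"tx": 0, "ty": 0.036, "tz": 0, "rx": 0, "ry": 0, "rz": -3.9}, {"tx": 0, "ty": 0.036, "tz": 0, "rx": 0, "ry": 0, "rz": -3.9}, {"tx": 0, "ty": 0.036, "tz": 0, "rx": 0, "ry": 0, "rz": -3.9}, {"tx": 0, "ty": 0.036, "tz": 0, "rx": 0, "ry": 0, "rz": -3.9}, {"tx": 0, "ty": 0.025, "tz": 0, "rx": 0, "ry": 0, "rz": -3.5}, {"tx": 0, "ty": 0, "tz": 0, "rx": 0, "ry": 0, "rz": 0}])

```text
time_s: 18.3
ee_pos: [0.5548, 0.0302, 0.1125]
ee_rot: [-0.182, 3.12, -0.011]
force: [-0.9, -0.3, -1.3]
gripper_width: 0.058
```

```bash
python3 - <<'E'
from h import *
plan([.5433,.0385,.05],95.4)
w=r.capture('wrist');save('w21',w['img'])
E
```

```text
t 18.3 pos [0.5548 0.0302 0.1125] ydir deg 96.7 z [ 0.017 -0.006 -1.   ] F [-0.9 -0.3 -1.3] w 0.058 q6 -1.64
shift tool mm: [11.4 10.1 62.2] tilt fix rx,ry: [-0.47  0.93] rz: 1.3 (or -178.7) q6deg -94 shift after rz: [11.7  9.9]
```

View pics/w21.png

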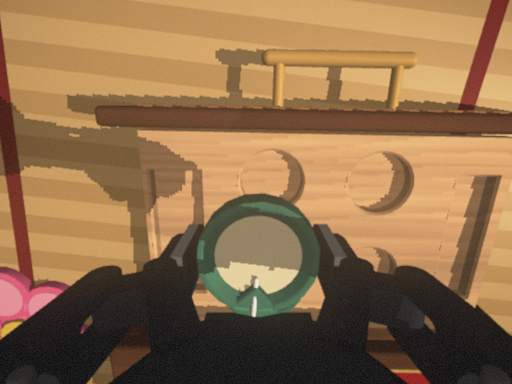

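```bash
cat >> h.py <<'E'
A5=np.radians(5.4);TX=np.array([np.cos(A5),np.sin(A5)]);TY=np.array([-TX[1],TX[0]]);H0=np.array([.4416,.074])
def tray(p): d=np.array(p)[:2]-H0; return np.round([d@TX*1000,d@TY*1000],1)
E
python3 - <<'E'
from h import *
w=r.capture('wrist');save('w21c',w['img'][130:240,130:512],2)
for n,u,v,z in [('h',340.5,59,.038),('FL',380,182,.03),('FR',272,181,.03)]:
    p=ray(w,u,v,z);print(n,p.round(4),tray(p))
E
```

```text
h [0.4473 0.0745 0.038 ] [ 5.7 -0.1]
FL [0.5333 0.1267 0.03  ] [96.2 43.8]
FR [0.5427 0.0388 0.03  ] [ 97.3 -44.5]
```

View pics/w21c.png

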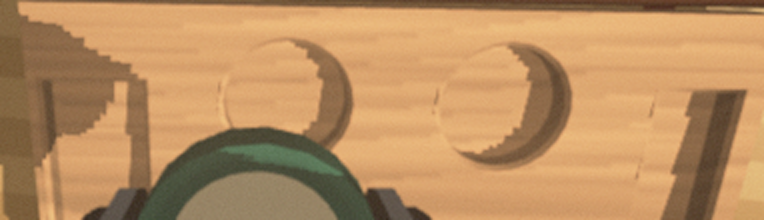

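Request:
carry_out(steps=[{"tx": 0.006, "ty": 0.005, "tz": 0.012, "rx": -0.5, "ry": 0.9, "rz": 1.3}, {"tx": 0.004, "ty": 0.005, "tz": 0.015, "rx": 0, "ry": 0, "rz": 0}, {"tx": 0, "ty": 0, "tz": 0.012, "rx": 0, "ry": 0, "rz": 0}, {"tx": 0, "ty": 0, "tz": 0.008, "rx": 0, "ry": 0, "rz": 0}])

```text
time_s: 18.73
ee_pos: [0.5446, 0.0325, 0.0634]
ee_rot: [-0.121, 3.138, 0.001]
force: [-0.5, 0.4, -0.6]
gripper_width: 0.0577
```

```bash
python3 - <<'E'
from h import *
plan([.5432,.0389,.029],95.4)
w=r.capture('wrist');save('w22',w['img'])
E
```

```text
t 18.73 pos [0.5446 0.0325 0.0634] ydir deg 94.4 z [ 0.002  0.001 -1.   ] F [-0.5  0.4 -0.6] w 0.0577 q6 -1.61
shift tool mm: [ 0.9  6.5 34.4] tilt fix rx,ry: [0.03 0.1 ] rz: -1.0 (or 179.0) q6deg -92 shift after rz: [0.8 6.5]
```

View pics/w22.png

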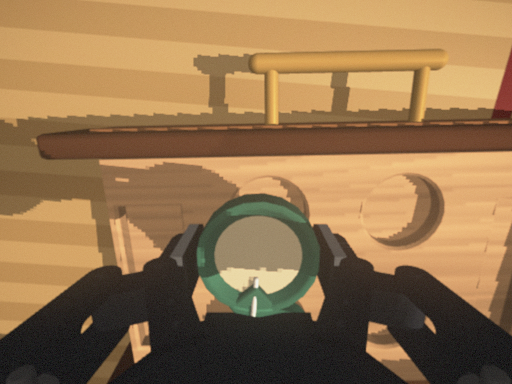

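Request:
carry_out(steps=[{"tx": 0.001, "ty": 0.006, "tz": 0.006, "rx": 0, "ry": 0, "rz": -1}, {"tx": 0, "ty": 0.001, "tz": 0.004, "rx": 0, "ry": 0, "rz": 0}, {"tx": 0, "ty": 0, "tz": 0.002, "rx": 0, "ry": 0, "rz": 0}])

```text
time_s: 19.03
ee_pos: [0.5416, 0.0377, 0.0478]
ee_rot: [0.144, -3.135, -0.001]
force: [-0.4, 0.1, -0.6]
gripper_width: 0.0579
```

```bash
python3 - <<'E'
from h import *
plan([.5432,.0389,.029],95.4)
w=r.capture('wrist');
for n,p in [('FL',(97.2,45.3)),('FR',(97.2,-44.2))]:
    q=H0+TX*p[0]/1e3+TY*p[1]/1e3;print(n,q,proj(w,[*q,.03]))
save('w23',w['img'][120:320,100:512],1.9)
E
```

```text
t 19.03 pos [0.5416 0.0377 0.0478] ydir deg 95.3 z [-0.003  0.001 -1.   ] F [-0.4  0.1 -0.6] w 0.0579 q6 -1.62
shift tool mm: [-1.8  1.  18.8] tilt fix rx,ry: [ 0.05 -0.17] rz: -0.1 (or 179.9) q6deg -93 shift after rz: [-1.8  1. ]
FL [0.53410552 0.12824629] [405.64987219 227.79305518]
FR [0.54252821 0.03914349] [259.22619595 228.20259404]
```

View pics/w23.png

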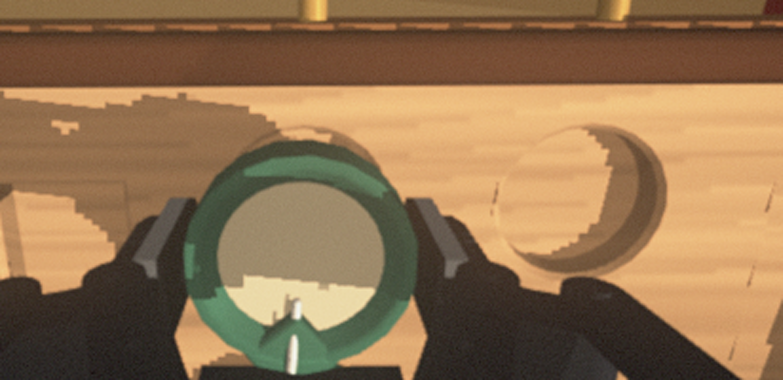

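Request:
carry_out(steps=[{"tx": -0.0025, "ty": 0.0012, "tz": 0.002, "rx": 0, "ry": -0.2, "rz": 0}, {"tx": 0, "ty": 0, "tz": 0.003, "rx": 0, "ry": 0, "rz": 0}, {"tx": 0, "ty": 0, "tz": 0.003, "rx": 0, "ry": 0, "rz": 0}])

```text
time_s: 19.33
ee_pos: [0.5451, 0.0393, 0.04]
ee_rot: [-0.144, 3.136, 0.001]
force: [0.3, -0.4, -0.4]
gripper_width: 0.058
```

Request:
carry_out(steps=[{"tx": 0, "ty": 0, "tz": 0.003, "rx": 0, "ry": 0, "rz": 0}])

```text
time_s: 19.42
ee_pos: [0.5455, 0.0393, 0.0371]
ee_rot: [-0.144, 3.135, 0.001]
force: [0.4, -0.3, -1.4]
gripper_width: 0.0581
```

Request:
carry_out(steps=[{"tx": 0, "ty": 0, "tz": 0.003, "rx": 0, "ry": 0, "rz": 0}])

```text
time_s: 19.5
ee_pos: [0.5458, 0.0394, 0.034]
ee_rot: [-0.144, 3.134, 0.001]
force: [0.5, 1.0, -1.3]
gripper_width: 0.0579
```

Request:
carry_out(steps=[{"tx": 0.001, "ty": 0, "tz": 0.002, "rx": 0, "ry": 0.2, "rz": 0}, {"tx": 0.0005, "ty": 0, "tz": 0.002, "rx": 0, "ry": 0, "rz": 0}])

```text
time_s: 19.67
ee_pos: [0.5443, 0.0393, 0.0295]
ee_rot: [-0.144, 3.138, 0.001]
force: [-1.8, -0.3, -1.7]
gripper_width: 0.0583
```

Request:
carry_out(steps=[{"tx": 0, "ty": 0, "tz": 0.002, "rx": 0, "ry": 0, "rz": 0}])

```text
time_s: 19.75
ee_pos: [0.5442, 0.0393, 0.0273]
ee_rot: [-0.144, 3.138, 0.001]
force: [0.5, -0.2, -1.4]
gripper_width: 0.0583
```

Request:
carry_out(steps=[{"tx": 0, "ty": 0, "tz": 0.0005, "rx": 0, "ry": 0, "rz": 0}, {"tx": 0, "ty": 0, "tz": 0, "rx": 0, "ry": 0, "rz": 0}], claw=0.8)

```text
time_s: 19.92
ee_pos: [0.544, 0.0393, 0.0263]
ee_rot: [0.145, -3.138, -0.001]
force: [0.9, 0.2, -0.6]
gripper_width: 0.0683
```

Request:
carry_out(steps=[{"tx": 0, "ty": 0, "tz": -0.02, "rx": 0, "ry": 0, "rz": 0}, {"tx": 0, "ty": 0, "tz": -0.04, "rx": 0, "ry": 0, "rz": 0}, {"tx": 0, "ty": 0, "tz": -0.03, "rx": 0, "ry": 0, "rz": 0}])

```text
time_s: 20.17
ee_pos: [0.5396, 0.039, 0.1127]
ee_rot: [0.144, -3.125, -0.001]
force: [0.6, -0.4, 0.4]
gripper_width: 0.0683
```

```bash
python3 -c "
from h import *
plan([.557,-.311,.12],-62)
w=r.capture('wrist');save('w24',w['img'])
"
```

```text
t 20.17 pos [0.5396 0.039  0.1127] ydir deg 95.3 z [-0.013 -0.    -1.   ] F [ 0.6 -0.4  0.4] w 0.0683 q6 -1.61
shift tool mm: [  14.9 -350.1   -7.5] tilt fix rx,ry: [ 0.07 -0.76] rz: -22.7 (or 157.3) q6deg -92 shift after rz: [ 149.  -317.1]
```

View pics/w24.png

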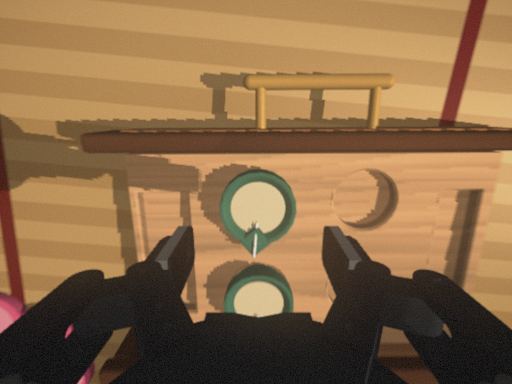

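Request:
carry_out(steps=[{"tx": 0.002, "ty": -0.03, "tz": 0, "rx": 0, "ry": -0.7, "rz": -1}, {"tx": 0.002, "ty": -0.038, "tz": 0, "rx": 0, "ry": 0, "rz": -1}, {"tx": 0, "ty": -0.038, "tz": 0, "rx": 0, "ry": 0, "rz": -1}, {"tx": 0, "ty": -0.038, "tz": 0, "rx": 0, "ry": 0, "rz": -1}, {"tx": 0, "ty": -0.038, "tz": 0, "rx": 0, "ry": 0, "rz": -1}, {"tx": 0, "ty": -0.038, "tz": 0, "rx": 0, "ry": 0, "rz": -1}, {"tx": 0, "ty": -0.038, "tz": 0, "rx": 0, "ry": 0, "rz": -1}, {"tx": 0, "ty": -0.038, "tz": 0, "rx": 0, "ry": 0, "rz": -1}, {"tx": 0, "ty": -0.036, "tz": 0, "rx": 0, "ry": 0, "rz": 0}, {"tx": 0, "ty": -0.012, "tz": 0, "rx": 0, "ry": 0, "rz": 0}, {"tx": 0, "ty": 0, "tz": 0, "rx": 0, "ry": 0, "rz": 0}], claw=0.88)

```text
time_s: 21.13
ee_pos: [0.6037, -0.3154, 0.1254]
ee_rot: [-0.38, 3.094, -0.008]
force: [-0.7, -0.0, -0.0]
gripper_width: 0.0749
```

```bash
python3 -c "
from h import *
plan([.557,-.311,.07],103)
w=r.capture('wrist');save('w25',w['img']);print(proj(w,[.557,-.311,.032]))
c=r.capture('top');save('t25',c['img'][120:280,120:280],4.5)
"
```

```text
t 21.13 pos [ 0.6037 -0.3154  0.1254] ydir deg 104.0 z [ 0.025 -0.002 -1.   ] F [-0.7 -0.  -0. ] w 0.0749 q6 -2.33
shift tool mm: [45.6 16.  54.2] tilt fix rx,ry: [-0.46  1.34] rz: 1.0 (or -179.0) q6deg -133 shift after rz: [45.8 15.2]
[276.86094112 137.55545593]
```

View pics/w25.png

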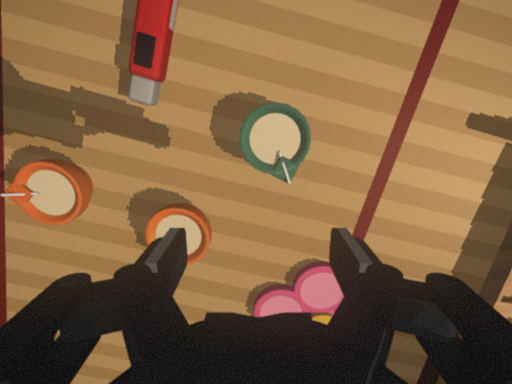

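View pics/t25.png

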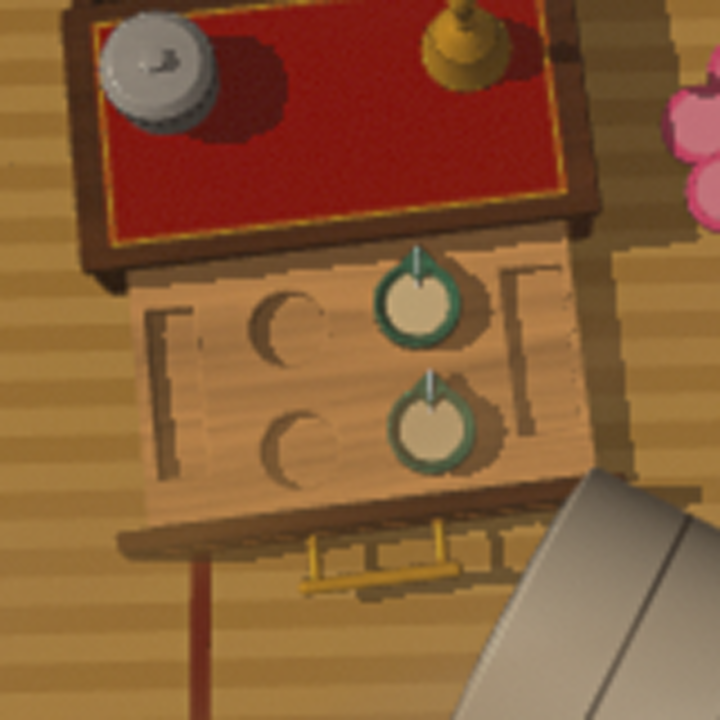

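Request:
carry_out(steps=[{"tx": 0.02, "ty": 0.006, "tz": 0.01, "rx": -0.4, "ry": 1.3, "rz": 1}, {"tx": 0.02, "ty": 0.007, "tz": 0.015, "rx": 0, "ry": 0, "rz": 0}, {"tx": 0.006, "ty": 0.002, "tz": 0.02, "rx": 0, "ry": 0, "rz": 0}, {"tx": 0, "ty": 0, "tz": 0.005, "rx": 0, "ry": 0, "rz": 0}], claw=0.84)

```text
time_s: 21.57
ee_pos: [0.5537, -0.3008, 0.075]
ee_rot: [0.366, -3.12, -0.003]
force: [-1.0, -1.2, -0.6]
gripper_width: 0.0718
```

```bash
python3 -c "
from h import *
plan([.557,-.311,.009],103)
w=r.capture('wrist');save('w26',w['img']);print(proj(w,[.557,-.311,.032]))
"
```

```text
t 21.57 pos [ 0.5537 -0.3008  0.075 ] ydir deg 103.4 z [-0.     0.002 -1.   ] F [-1.  -1.2 -0.6] w 0.0718 q6 -2.32
shift tool mm: [ -0.9 -10.8  66. ] tilt fix rx,ry: [ 0.09 -0.  ] rz: 0.4 (or -179.6) q6deg -133 shift after rz: [ -0.9 -10.8]
[241.5929032  212.93698298]
```

View pics/w26.png

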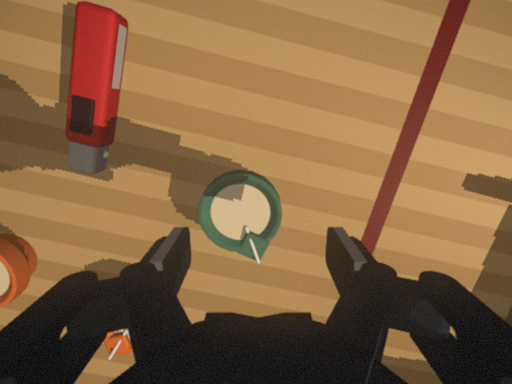

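Request:
carry_out(steps=[{"tx": -0.001, "ty": -0.007, "tz": 0.012, "rx": 0, "ry": 0, "rz": 0}, {"tx": 0, "ty": -0.004, "tz": 0.012, "rx": 0, "ry": 0, "rz": 0}, {"tx": 0, "ty": 0, "tz": 0.01, "rx": 0, "ry": 0, "rz": 0}], claw=0.84)

```text
time_s: 21.87
ee_pos: [0.5621, -0.3104, 0.0429]
ee_rot: [-0.372, 3.114, -0.003]
force: [-0.1, -0.2, 0.2]
gripper_width: 0.0718
```

```bash
python3 -c "
from h import *
plan([.557,-.311,.009],103)
w=r.capture('wrist');save('w27',w['img']);print(proj(w,[.557,-.311,.032]))
"
```

```text
t 21.87 pos [ 0.5621 -0.3104  0.0429] ydir deg 103.6 z [ 0.005 -0.001 -1.   ] F [-0.1 -0.2  0.2] w 0.0718 q6 -2.33
shift tool mm: [ 5.3  0.7 33.9] tilt fix rx,ry: [-0.15  0.29] rz: 0.6 (or -179.4) q6deg -134 shift after rz: [5.3 0.6]
[257.85722689 222.98996899]
```

View pics/w27.png

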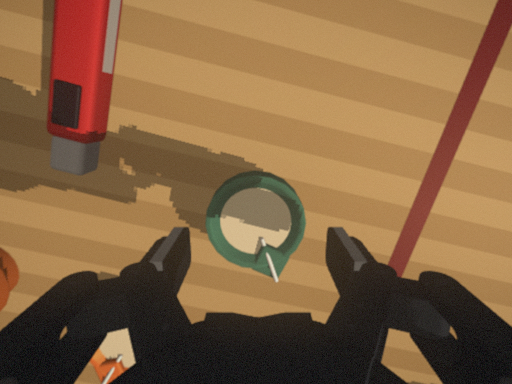

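Request:
carry_out(steps=[{"tx": 0.004, "ty": 0, "tz": 0.012, "rx": 0, "ry": 0.3, "rz": 0}, {"tx": 0.001, "ty": 0, "tz": 0.011, "rx": 0, "ry": 0, "rz": 0}, {"tx": 0, "ty": 0, "tz": 0.009, "rx": 0, "ry": 0, "rz": 0}])

```text
time_s: 22.17
ee_pos: [0.5574, -0.3115, 0.0069]
ee_rot: [0.373, -3.119, 0.003]
force: [0.6, 0.1, 0.4]
gripper_width: 0.0718
```

```bash
python3 -c "
from h import *
plan([.557,-.311,.009],103)
w=r.capture('wrist');save('w28',w['img'])
"
```

```text
t 22.17 pos [ 0.5574 -0.3115  0.0069] ydir deg 103.6 z [-0.    -0.002 -1.   ] F [0.6 0.1 0.4] w 0.0718 q6 -2.33
shift tool mm: [ 0.3  0.5 -2.1] tilt fix rx,ry: [-0.12 -0.06] rz: 0.6 (or -179.4) q6deg -134 shift after rz: [0.3 0.5]
```

View pics/w28.png

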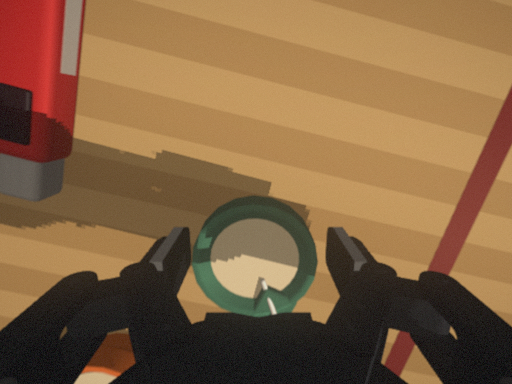

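Request:
carry_out(steps=[{"tx": 0, "ty": -0.0015, "tz": -0.002, "rx": 0, "ry": 0, "rz": 0}, {"tx": 0, "ty": 0, "tz": 0.0005, "rx": 0, "ry": 0, "rz": 0}, {"tx": 0, "ty": 0, "tz": 0.0005, "rx": 0, "ry": 0, "rz": 0}, {"tx": 0, "ty": 0, "tz": 0.0005, "rx": 0, "ry": 0, "rz": 0}], claw=0.4)

```text
time_s: 22.55
ee_pos: [0.5564, -0.3125, 0.0062]
ee_rot: [0.372, -3.115, -0.001]
force: [0.2, -0.0, -1.0]
gripper_width: 0.0586
```

Request:
carry_out(steps=[{"tx": 0, "ty": 0, "tz": 0, "rx": 0, "ry": 0, "rz": 0}])

```text
time_s: 22.63
ee_pos: [0.5565, -0.3127, 0.0064]
ee_rot: [0.371, -3.116, -0.001]
force: [-0.1, -1.2, -1.0]
gripper_width: 0.058
```

Request:
carry_out(steps=[{"tx": 0, "ty": 0, "tz": -0.015, "rx": 0, "ry": 0, "rz": 0}, {"tx": 0, "ty": 0, "tz": -0.03, "rx": 0, "ry": 0, "rz": 0}, {"tx": 0, "ty": 0, "tz": -0.035, "rx": 0, "ry": 0, "rz": 0}, {"tx": 0, "ty": 0, "tz": -0.02, "rx": 0, "ry": 0, "rz": 0}])

```text
time_s: 22.97
ee_pos: [0.5534, -0.3109, 0.1064]
ee_rot: [0.37, -3.106, -0.012]
force: [0.7, -0.4, -0.6]
gripper_width: 0.0584
```

```bash
python3 - <<'E'
from h import *
plan([.619,.135,.11],95.4)
w=r.capture('wrist');save('w29',w['img'])
E
```

```text
t 22.97 pos [ 0.5534 -0.3109  0.1064] ydir deg 103.6 z [-0.014  0.006 -1.   ] F [ 0.7 -0.4 -0.6] w 0.0584 q6 -2.34
shift tool mm: [-168.5  418.    -2. ] tilt fix rx,ry: [ 0.51 -0.7 ] rz: 8.2 (or -171.8) q6deg -134 shift after rz: [-107.3  437.7]
```

View pics/w29.png

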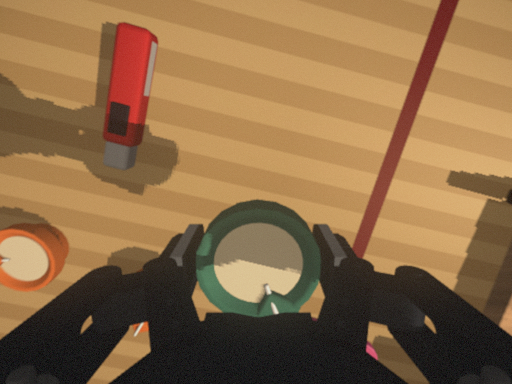

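Request:
carry_out(steps=[{"tx": -0.01, "ty": 0.03, "tz": 0, "rx": 0.5, "ry": -0.7, "rz": 0.7}, {"tx": -0.012, "ty": 0.037, "tz": 0, "rx": 0, "ry": 0, "rz": 0.7}, {"tx": -0.012, "ty": 0.037, "tz": 0, "rx": 0, "ry": 0, "rz": 0.7}, {"tx": -0.012, "ty": 0.037, "tz": 0, "rx": 0, "ry": 0, "rz": 0.7}, {"tx": -0.012, "ty": 0.037, "tz": 0, "rx": 0, "ry": 0, "rz": 0.7}, {"tx": -0.012, "ty": 0.037, "tz": 0, "rx": 0, "ry": 0, "rz": 0.7}, {"tx": -0.012, "ty": 0.037, "tz": 0, "rx": 0, "ry": 0, "rz": 0.7}, {"tx": -0.012, "ty": 0.037, "tz": 0, "rx": 0, "ry": 0, "rz": 0.7}, {"tx": -0.012, "ty": 0.037, "tz": 0, "rx": 0, "ry": 0, "rz": 0.7}, {"tx": -0.012, "ty": 0.037, "tz": 0, "rx": 0, "ry": 0, "rz": 0.7}, {"tx": -0.012, "ty": 0.037, "tz": 0, "rx": 0, "ry": 0, "rz": 0.7}, {"tx": -0.005, "ty": 0.015, "tz": 0, "rx": 0, "ry": 0, "rz": 0.5}])

```text
time_s: 24.02
ee_pos: [0.6265, 0.1309, 0.1252]
ee_rot: [-0.119, 3.112, -0.017]
force: [0.4, -1.1, -1.1]
gripper_width: 0.0585
```

```bash
python3 - <<'E'
from h import *
plan([.620,.136,.06],95.4)
w=r.capture('wrist');save('w30',w['img'])
E
```

```text
t 24.02 pos [0.6265 0.1309 0.1252] ydir deg 94.4 z [ 0.028 -0.01  -1.   ] F [ 0.4 -1.1 -1.1] w 0.0585 q6 -1.44
shift tool mm: [ 7.9  6.4 65. ] tilt fix rx,ry: [-0.69  1.54] rz: -1.0 (or 179.0) q6deg -83 shift after rz: [7.8 6.5]
```

View pics/w30.png

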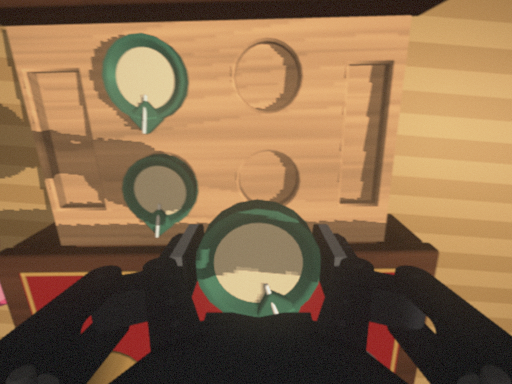

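Request:
carry_out(steps=[{"tx": 0.005, "ty": 0.004, "tz": 0.015, "rx": -0.7, "ry": 1.5, "rz": -1}, {"tx": 0.003, "ty": 0.003, "tz": 0.02, "rx": 0, "ry": 0, "rz": 0}, {"tx": 0, "ty": 0, "tz": 0.018, "rx": 0, "ry": 0, "rz": 0}, {"tx": 0, "ty": 0, "tz": 0.006, "rx": 0, "ry": 0, "rz": 0}])

```text
time_s: 24.4
ee_pos: [0.6218, 0.143, 0.0706]
ee_rot: [-0.159, 3.128, 0.004]
force: [-0.9, 0.2, -0.6]
gripper_width: 0.0584
```

```bash
python3 - <<'E'
from h import *
plan([.620,.136,.025],95.4)
w=r.capture('wrist');save('w31',w['img'][0:300,60:460],1.9)
for n,p in [('FL',(97.2,45.3)),('RL',(181.3,45.3))]:
    q=H0+TX*p[0]/1e3+TY*p[1]/1e3;print(n,q,proj(w,[*q,.03]), (proj(w,[*q,.03])-[60,0]+.5)*1.9)
E
```

```text
t 24.4 pos [0.6218 0.143  0.0706] ydir deg 95.8 z [ 0.01   0.003 -1.   ] F [-0.9  0.2 -0.6] w 0.0584 q6 -1.47
shift tool mm: [ 2.9 -6.8 45.6] tilt fix rx,ry: [0.11 0.56] rz: 0.4 (or -179.6) q6deg -84 shift after rz: [ 2.9 -6.8]
FL [0.53410552 0.12824629] [247.35049986  74.36505493] [356.91594973 142.24360437]
RL [0.61783228 0.13616079] [247.71653462 206.28271166] [357.61141578 392.88715215]
```

View pics/w31.png

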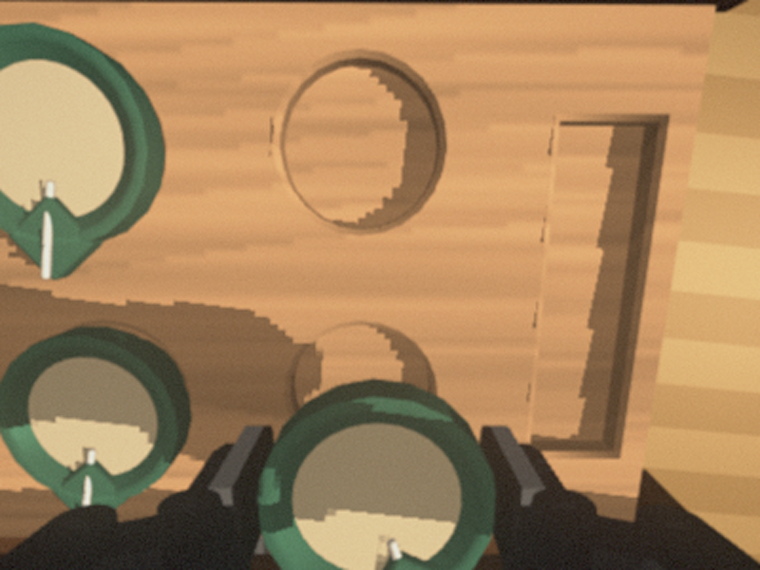

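Request:
carry_out(steps=[{"tx": 0.002, "ty": -0.005, "tz": 0.01, "rx": 0.1, "ry": 0.6, "rz": 0.4}, {"tx": 0, "ty": -0.001, "tz": 0.008, "rx": 0, "ry": 0, "rz": 0}, {"tx": 0, "ty": 0, "tz": 0.003, "rx": 0, "ry": 0, "rz": 0}])

```text
time_s: 24.7
ee_pos: [0.6215, 0.1354, 0.0505]
ee_rot: [-0.146, 3.138, 0.0]
force: [-0.2, 0.7, -1.4]
gripper_width: 0.058
```

```bash
python3 - <<'E'
from h import *
plan([.620,.137,.025],95.4)
w=r.capture('wrist');save('w32',w['img'][0:300,60:460],1.9)
for n,p in [('FL',(97.2,45.3)),('RL',(181.3,45.3))]:
    q=H0+TX*p[0]/1e3+TY*p[1]/1e3;print(n, (proj(w,[*q,.03])-[60,0]+.5)*1.9)
E
```

```text
t 24.7 pos [0.6215 0.1354 0.0505] ydir deg 95.3 z [ 0.  0. -1.] F [-0.2  0.7 -1.4] w 0.058 q6 -1.47
shift tool mm: [ 1.3  1.7 25.5] tilt fix rx,ry: [-0.    0.03] rz: -0.1 (or 179.9) q6deg -84 shift after rz: [1.3 1.7]
FL [378.52791803 139.39009545]
RL [378.62537667 417.72964189]
```

View pics/w32.png

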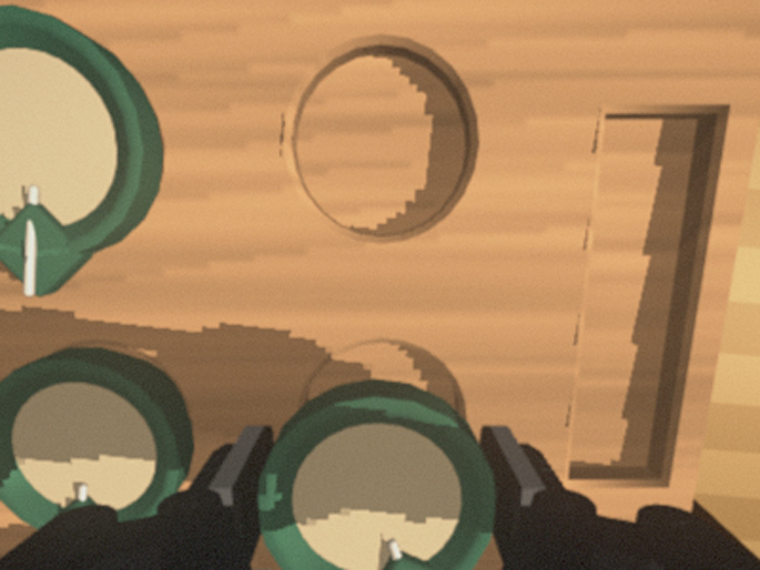

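Request:
carry_out(steps=[{"tx": 0.001, "ty": 0.0015, "tz": 0.004, "rx": 0, "ry": 0, "rz": 0}, {"tx": 0, "ty": 0, "tz": 0.004, "rx": 0, "ry": 0, "rz": 0}, {"tx": 0, "ty": 0, "tz": 0.004, "rx": 0, "ry": 0, "rz": 0}])

```text
time_s: 25.0
ee_pos: [0.6214, 0.1364, 0.039]
ee_rot: [-0.144, 3.136, 0.0]
force: [0.6, -0.1, -1.9]
gripper_width: 0.0583
```

Request:
carry_out(steps=[{"tx": 0, "ty": 0, "tz": 0.003, "rx": 0, "ry": 0, "rz": 0}])

```text
time_s: 25.08
ee_pos: [0.6214, 0.1364, 0.0357]
ee_rot: [-0.144, 3.136, 0.001]
force: [-2.3, 0.5, 6.0]
gripper_width: 0.0582
```

Request:
carry_out(steps=[{"tx": 0, "ty": 0, "tz": 0.003, "rx": 0, "ry": 0, "rz": 0}])

```text
time_s: 25.17
ee_pos: [0.6228, 0.1366, 0.0339]
ee_rot: [-0.144, 3.133, 0.001]
force: [-1.2, -0.8, 17.6]
gripper_width: 0.0578
```

Request:
carry_out(steps=[{"tx": 0.0015, "ty": 0, "tz": -0.006, "rx": 0, "ry": 0.4, "rz": 0}, {"tx": 0.0015, "ty": 0.0005, "tz": 0, "rx": 0, "ry": 0, "rz": 0}, {"tx": 0, "ty": 0, "tz": 0, "rx": 0, "ry": 0, "rz": 0}])

```text
time_s: 25.42
ee_pos: [0.6205, 0.1372, 0.0406]
ee_rot: [-0.145, 3.138, 0.001]
force: [-0.1, -0.7, -1.5]
gripper_width: 0.0583
```

```bash
python3 - <<'E'
from h import *
plan([.6193,.137,.0244],95.4)
w=r.capture('wrist');save('w33',w['img'][0:300,60:460],1.9)
for n,p in [('FL',(97.2,45.3)),('RL',(181.3,45.3))]:
    q=H0+TX*p[0]/1e3+TY*p[1]/1e3;print(n, (proj(w,[*q,.03])-[60,0]+.5)*1.9)
E
```

```text
t 25.42 pos [0.6205 0.1372 0.0406] ydir deg 95.3 z [ 0.     0.001 -1.   ] F [-0.1 -0.7 -1.5] w 0.0583 q6 -1.46
shift tool mm: [ 1.2 -0.1 16.2] tilt fix rx,ry: [0.03 0.02] rz: -0.1 (or 179.9) q6deg -84 shift after rz: [ 1.2 -0.1]
FL [371.54428455 137.91546297]
RL [372.88743548 432.38415186]
```

View pics/w33.png

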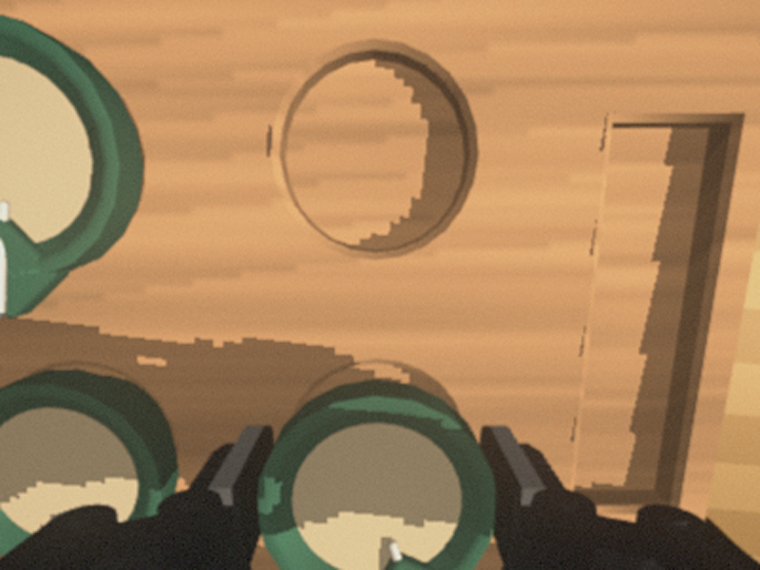

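```bash
python3 - <<'E'
from h import *
w=r.capture('wrist')
p=ray(w,373/1.9+60-.5,150/1.9-.5,.03);print(p,tray(p))
# lighter slot corners
for u,v in [(607,115),(744,115),(678,505),(573,487)]:
    p=ray(w,u/1.9+60-.5,v/1.9-.5,.03);print(p,tray(p))
c=r.capture('top');save('t33',c['img'][120:280,120:280],4.5)
E
```

```text
[0.53737031 0.12892696 0.03      ] [100.5  45.7]
[0.52319809 0.18909528 0.03      ] [ 92.1 106.9]
[0.51989556 0.22479548 0.03      ] [ 92.1 142.8]
[0.6343062  0.23564406 0.03      ] [207.1 142.8]
[0.63104411 0.20095858 0.03      ] [200.6 108.6]
```

View pics/t33.png

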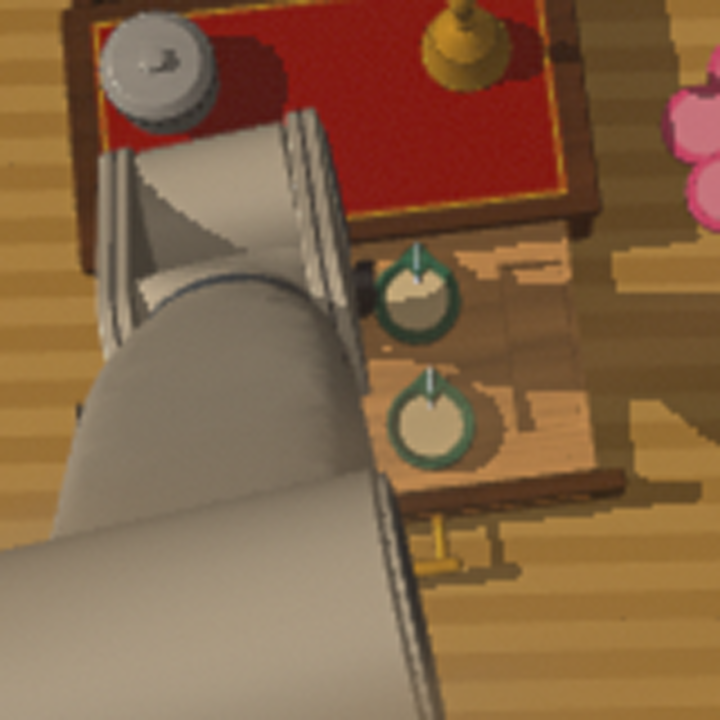

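Request:
carry_out(steps=[{"tx": -0.0015, "ty": 0, "tz": 0.002, "rx": 0, "ry": 0, "rz": 0}, {"tx": 0, "ty": 0, "tz": 0.002, "rx": 0, "ry": 0, "rz": 0}])

```text
time_s: 25.73
ee_pos: [0.6223, 0.1373, 0.0362]
ee_rot: [-0.145, 3.138, 0.001]
force: [0.0, -0.4, -1.1]
gripper_width: 0.058
```

Request:
carry_out(steps=[{"tx": 0.0003, "ty": 0, "tz": 0.002, "rx": 0, "ry": 0, "rz": 0}])

```text
time_s: 25.82
ee_pos: [0.6219, 0.1373, 0.0339]
ee_rot: [-0.145, 3.138, 0.001]
force: [0.8, 0.0, -1.8]
gripper_width: 0.0585
```

Request:
carry_out(steps=[{"tx": 0.0003, "ty": 0, "tz": 0.002, "rx": 0, "ry": 0, "rz": 0}])

```text
time_s: 25.9
ee_pos: [0.6215, 0.1372, 0.0314]
ee_rot: [0.145, -3.138, -0.001]
force: [-0.7, 0.8, -1.2]
gripper_width: 0.0583
```

Request:
carry_out(steps=[{"tx": 0, "ty": 0, "tz": 0.002, "rx": 0, "ry": 0, "rz": 0}, {"tx": 0, "ty": 0, "tz": 0.002, "rx": 0, "ry": 0, "rz": 0}])

```text
time_s: 26.07
ee_pos: [0.6211, 0.1371, 0.0265]
ee_rot: [0.145, -3.137, -0.001]
force: [0.3, -0.2, -1.0]
gripper_width: 0.0583
```

Request:
carry_out(steps=[{"tx": 0, "ty": 0, "tz": 0.0015, "rx": 0, "ry": 0, "rz": 0}])

```text
time_s: 26.15
ee_pos: [0.6223, 0.1372, 0.0262]
ee_rot: [-0.145, 3.137, 0.001]
force: [-1.0, -1.9, 24.0]
gripper_width: 0.0582
```

Request:
carry_out(steps=[{"tx": 0.0005, "ty": 0, "tz": -0.001, "rx": 0, "ry": 0, "rz": 0}, {"tx": 0, "ty": 0, "tz": 0, "rx": 0, "ry": 0, "rz": 0}], claw=0.8)

```text
time_s: 26.32
ee_pos: [0.6227, 0.1373, 0.0278]
ee_rot: [-0.145, 3.135, 0.001]
force: [-0.9, 0.5, 0.1]
gripper_width: 0.0686
```

Request:
carry_out(steps=[{"tx": 0, "ty": 0, "tz": -0.02, "rx": 0, "ry": 0, "rz": 0}, {"tx": 0, "ty": 0, "tz": -0.04, "rx": 0, "ry": 0, "rz": 0}, {"tx": 0, "ty": 0, "tz": -0.035, "rx": 0, "ry": 0, "rz": 0}])

```text
time_s: 26.57
ee_pos: [0.6168, 0.1361, 0.1166]
ee_rot: [0.144, -3.125, 0.003]
force: [0.5, -0.4, 0.6]
gripper_width: 0.0684
```

```bash
python3 -c "
from h import *
plan([.457,.397,.15],170)
w=r.capture('wrist');save('w34',w['img'])
"
```

```text
t 26.57 pos [0.6168 0.1361 0.1166] ydir deg 95.3 z [-0.013 -0.002 -1.   ] F [ 0.5 -0.4  0.6] w 0.0684 q6 -1.47
shift tool mm: [135.5 274.5 -32. ] tilt fix rx,ry: [-0.07 -0.75] rz: -74.7 (or 105.3) q6deg -84 shift after rz: [-229.1  203. ]
```

View pics/w34.png

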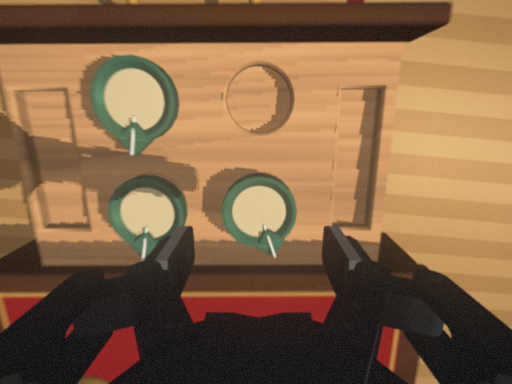

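All three diyas are in their pockets. Now the incense stand.

Request:
carry_out(steps=[{"tx": 0.02, "ty": 0.032, "tz": -0.004, "rx": 0, "ry": -0.7, "rz": 1.5}, {"tx": 0.0205, "ty": 0.0325, "tz": -0.003, "rx": 0, "ry": 0, "rz": 1.5}, {"tx": 0.0205, "ty": 0.0325, "tz": -0.003, "rx": 0, "ry": 0, "rz": 1.5}, {"tx": 0.0205, "ty": 0.0325, "tz": -0.003, "rx": 0, "ry": 0, "rz": 1.5}, {"tx": 0.0205, "ty": 0.0325, "tz": -0.003, "rx": 0, "ry": 0, "rz": 1.5}, {"tx": 0.0205, "ty": 0.0325, "tz": -0.003, "rx": 0, "ry": 0, "rz": 1.5}, {"tx": 0.0205, "ty": 0.0325, "tz": -0.003, "rx": 0, "ry": 0, "rz": 1.5}, {"tx": 0.015, "ty": 0.025, "tz": 0, "rx": 0, "ry": 0, "rz": 1.5}, {"tx": 0, "ty": 0, "tz": 0, "rx": 0, "ry": 0, "rz": 0}], claw=0.7)

```text
time_s: 27.37
ee_pos: [0.4621, 0.398, 0.1499]
ee_rot: [0.212, 3.111, 0.013]
force: [0.1, -0.1, 0.8]
gripper_width: 0.0597
```

```bash
python3 -c "
from h import *
plan([.457,.397,.08],83)
w=r.capture('wrist');save('w35',w['img']);print(proj(w,[.457,.397,.028]))
c=r.capture('top');save('t35',c['img'][110:270,120:280],4.5)
"
```

```text
t 27.37 pos [0.4621 0.398  0.1499] ydir deg 82.2 z [ 0.024  0.006 -1.   ] F [ 0.1 -0.1  0.8] w 0.0597 q6 -0.73
shift tool mm: [ 6.5 -2.3 69.7] tilt fix rx,ry: [0.55 1.31] rz: -0.8 (or 179.2) q6deg -42 shift after rz: [ 6.5 -2.2]
[254.63464625 175.51976451]
```

View pics/w35.png

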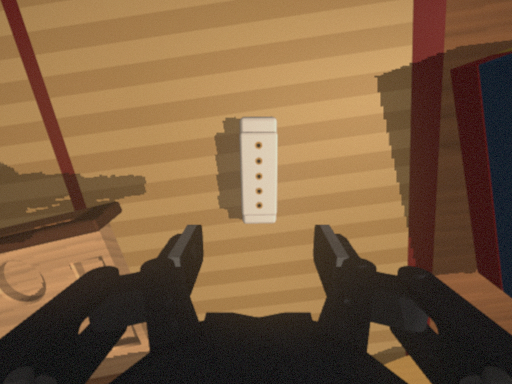

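View pics/t35.png

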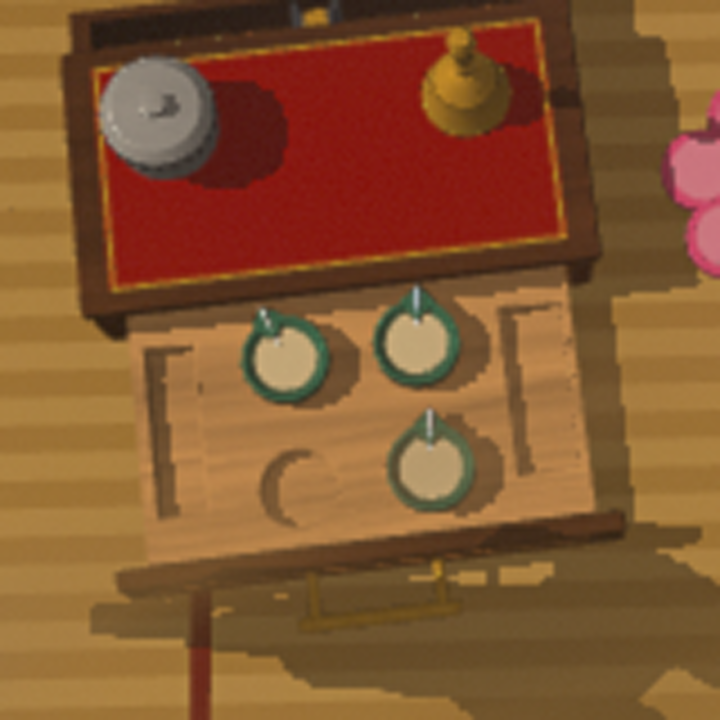

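Request:
carry_out(steps=[{"tx": 0.004, "ty": 0, "tz": 0.02, "rx": 0.5, "ry": 1.3, "rz": -0.5}, {"tx": 0.003, "ty": 0, "tz": 0.03, "rx": 0, "ry": 0, "rz": 0}, {"tx": 0, "ty": 0, "tz": 0.025, "rx": 0, "ry": 0, "rz": 0}, {"tx": 0, "ty": 0, "tz": 0.01, "rx": 0, "ry": 0, "rz": 0}], claw=0.65)

```text
time_s: 27.8
ee_pos: [0.4615, 0.3937, 0.0651]
ee_rot: [0.199, 3.13, 0.005]
force: [-0.7, 0.9, 0.1]
gripper_width: 0.0553
```

```bash
python3 -c "
from h import *
w=r.capture('wrist');save('w36',w['img']);plan([.457,.3995,.011],83);print(proj(w,[.457,.3995,.028]))
"
```

```text
t 27.85 pos [0.461  0.393  0.0641] ydir deg 82.7 z [ 0.004  0.001 -1.   ] F [-0.6 -0.4 -0.4] w 0.0556 q6 -0.75
shift tool mm: [ 5.   5.9 53.1] tilt fix rx,ry: [0.1  0.22] rz: -0.3 (or 179.7) q6deg -43 shift after rz: [4.9 5.9]
[265.01809928 207.46351033]
```

View pics/w36.png

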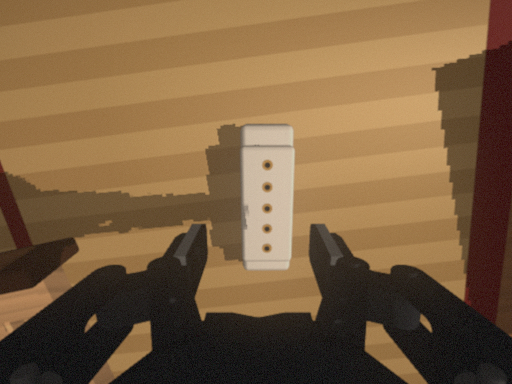

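Request:
carry_out(steps=[{"tx": 0.003, "ty": 0.005, "tz": 0.012, "rx": 0, "ry": 0.2, "rz": 0}, {"tx": 0.002, "ty": 0.002, "tz": 0.012, "rx": 0, "ry": 0, "rz": 0}, {"tx": 0, "ty": 0, "tz": 0.006, "rx": 0, "ry": 0, "rz": 0}])

```text
time_s: 28.1
ee_pos: [0.4596, 0.3986, 0.0344]
ee_rot: [0.206, 3.133, 0.003]
force: [-0.6, -0.5, -0.3]
gripper_width: 0.0556
```

```bash
python3 -c "
from h import *
w=r.capture('wrist');save('w37',w['img']);plan([.457,.4005,.011],83);print(proj(w,[.457,.4005,.028]))
"
```

```text
t 28.15 pos [0.4593 0.3982 0.0337] ydir deg 82.5 z [ 0.001  0.001 -1.   ] F [ 0.6 -0.1  0.1] w 0.0554 q6 -0.75
shift tool mm: [ 2.6  2.  22.7] tilt fix rx,ry: [0.08 0.04] rz: -0.5 (or 179.5) q6deg -43 shift after rz: [2.6 2. ]
[260.14982201 230.11091436]
```

View pics/w37.png

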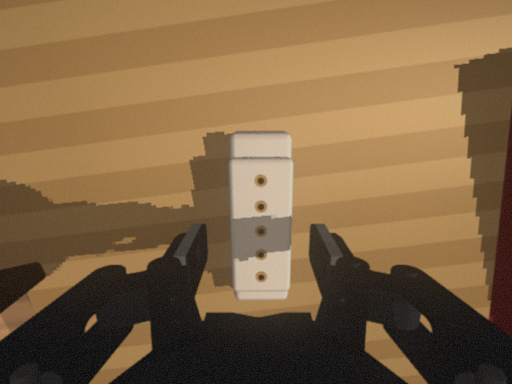

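Excellent: the middle hole is at (261,231) against a prediction of (260,230). Now I'll descend and grip.

Request:
carry_out(steps=[{"tx": 0.002, "ty": 0.002, "tz": 0.012, "rx": 0, "ry": 0, "rz": -0.4}, {"tx": 0, "ty": 0, "tz": 0.009, "rx": 0, "ry": 0, "rz": 0}])

```text
time_s: 28.32
ee_pos: [0.4594, 0.401, 0.0138]
ee_rot: [0.195, 3.132, 0.006]
force: [-0.4, -0.1, -0.0]
gripper_width: 0.0555
```

Request:
carry_out(steps=[{"tx": 0, "ty": 0, "tz": 0.001, "rx": 0, "ry": 0, "rz": 0}, {"tx": 0, "ty": 0, "tz": 0.0005, "rx": 0, "ry": 0, "rz": 0}, {"tx": 0, "ty": 0, "tz": 0.0005, "rx": 0, "ry": 0, "rz": 0}, {"tx": 0, "ty": 0, "tz": 0, "rx": 0, "ry": 0, "rz": 0}], claw=0.1)

```text
time_s: 28.65
ee_pos: [0.4592, 0.4008, 0.0115]
ee_rot: [0.194, 3.133, 0.005]
force: [0.9, 0.3, -0.9]
gripper_width: 0.0347
```

Request:
carry_out(steps=[{"tx": 0, "ty": 0, "tz": 0, "rx": 0, "ry": 0, "rz": 0}])

```text
time_s: 28.73
ee_pos: [0.4592, 0.4009, 0.0118]
ee_rot: [0.194, 3.133, 0.005]
force: [-0.7, -0.2, -1.6]
gripper_width: 0.0348
```

Request:
carry_out(steps=[{"tx": 0, "ty": 0, "tz": -0.015, "rx": 0, "ry": 0, "rz": 0}, {"tx": 0, "ty": 0, "tz": -0.03, "rx": 0, "ry": 0, "rz": 0}, {"tx": 0, "ty": 0, "tz": -0.035, "rx": 0, "ry": 0, "rz": 0}, {"tx": 0, "ty": 0, "tz": -0.02, "rx": 0, "ry": 0, "rz": 0}])

```text
time_s: 29.07
ee_pos: [0.4557, 0.3979, 0.1119]
ee_rot: [-0.193, -3.13, 0.008]
force: [0.7, 0.4, -1.5]
gripper_width: 0.0351
```

```bash
python3 - <<'E'
from h import *
plan([.603,-.036,.11],95.4)
w=r.capture('wrist');save('w38',w['img'])
c=r.capture('top');save('t38',c['img'][110:270,120:280],4.5)
E
```

```text
t 29.07 pos [0.4557 0.3979 0.1119] ydir deg 82.9 z [-0.006 -0.005 -1.   ] F [ 0.7  0.4 -1.5] w 0.0351 q6 -0.75
shift tool mm: [-199.5 -412.5    3. ] tilt fix rx,ry: [-0.3  -0.29] rz: -12.5 (or 167.5) q6deg -43 shift after rz: [-105.8 -445.9]
```

View pics/w38.png

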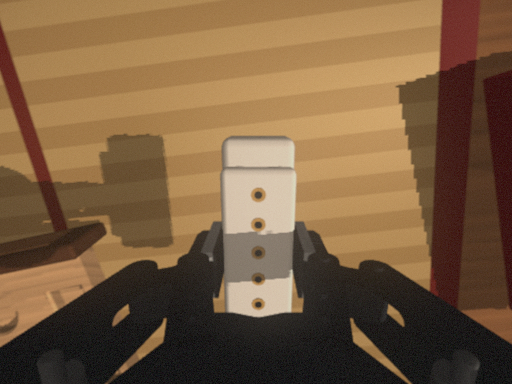

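View pics/t38.png

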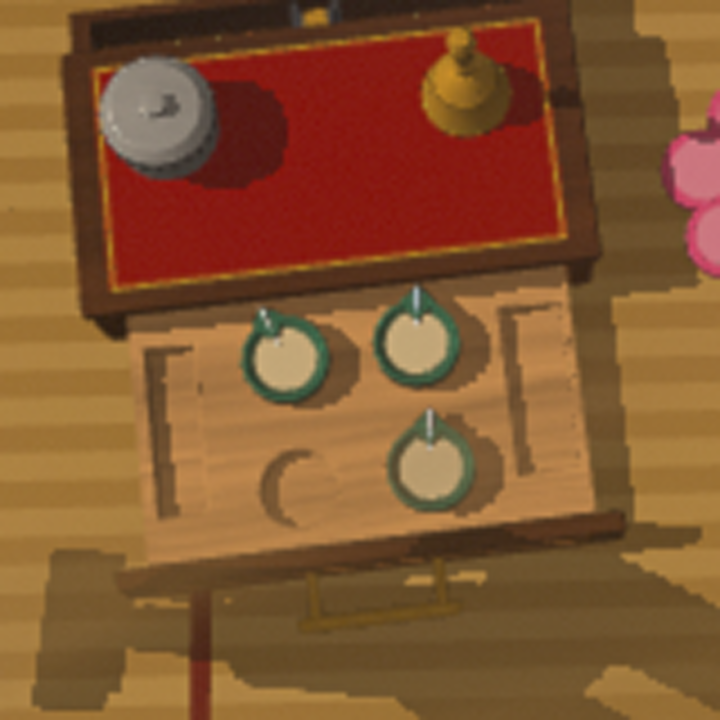

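```bash
python3 - <<'E'
from h import *
c=r.capture('top')
for n,u,v,z in [("FL",300.5,488,.03),("hl",301,627,.04),("hr",462,607,.04),("r1",500,309,.03),("r2",521,475,.03),("r3",562,304,.03),("l1",145,349,.03),("l2",159,519,.03)]:
    p=ray(c,120+(u+.5)/4.5-.5,110+(v+.5)/4.5-.5,z)[:2];print(n,p.round(4),tray(p))
E
```

```text
FL [0.5403 0.1282] [103.4  44.7]
hl [0.4453 0.1268] [ 8.6 52.2]
hr [0.4561 0.0196] [  9.3 -55.6]
r1 [ 0.6621 -0.0095] [ 211.7 -103.9]
r2 [ 0.5458 -0.0216] [  94.8 -105. ]
r3 [ 0.6647 -0.0524] [ 210.2 -146.9]
l1 [0.6393 0.235 ] [212.  141.7]
l2 [0.5213 0.2238] [ 93.4 141.7]
```

Request:
carry_out(steps=[{"tx": -0.011, "ty": -0.03, "tz": 0, "rx": -0.3, "ry": -0.3, "rz": -1}, {"tx": -0.013, "ty": -0.037, "tz": 0, "rx": 0, "ry": 0, "rz": -1}, {"tx": -0.013, "ty": -0.037, "tz": 0, "rx": 0, "ry": 0, "rz": -1}, {"tx": -0.013, "ty": -0.037, "tz": 0, "rx": 0, "ry": 0, "rz": -1}, {"tx": -0.013, "ty": -0.037, "tz": 0, "rx": 0, "ry": 0, "rz": -1}, {"tx": -0.013, "ty": -0.037, "tz": 0, "rx": 0, "ry": 0, "rz": -1}, {"tx": -0.013, "ty": -0.037, "tz": 0, "rx": 0, "ry": 0, "rz": -1}, {"tx": -0.013, "ty": -0.037, "tz": 0, "rx": 0, "ry": 0, "rz": -1}, {"tx": -0.013, "ty": -0.037, "tz": 0, "rx": 0, "ry": 0, "rz": -1}, {"tx": -0.013, "ty": -0.037, "tz": 0, "rx": 0, "ry": 0, "rz": -1}, {"tx": -0.013, "ty": -0.037, "tz": 0, "rx": 0, "ry": 0, "rz": -1}, {"tx": -0.008, "ty": -0.02, "tz": 0, "rx": 0, "ry": 0, "rz": -1.5}])

```text
time_s: 30.22
ee_pos: [0.5889, -0.039, 0.0985]
ee_rot: [0.181, -3.12, -0.002]
force: [-0.5, -0.3, -1.9]
gripper_width: 0.0347
```

```bash
python3 - <<'E'
from h import *
plan([.6056,-.036,.06],95.4)
w=r.capture('wrist');save('w39',w['img'])
E
```

```text
t 30.22 pos [ 0.5889 -0.039   0.0985] ydir deg 96.7 z [-0.016  0.001 -1.   ] F [-0.5 -0.3 -1.9] w 0.0347 q6 -1.77
shift tool mm: [-17.5   0.9  38.3] tilt fix rx,ry: [ 0.14 -0.93] rz: 1.3 (or -178.7) q6deg -102 shift after rz: [-17.5   1.3]
```

View pics/w39.png

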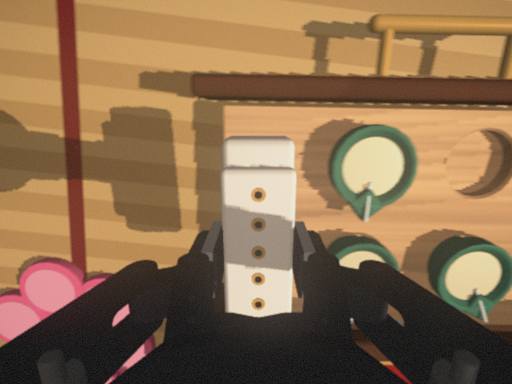

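Request:
carry_out(steps=[{"tx": -0.008, "ty": 0, "tz": 0.008, "rx": 0.1, "ry": -0.9, "rz": 1.3}, {"tx": -0.008, "ty": 0, "tz": 0.01, "rx": 0, "ry": 0, "rz": 0}, {"tx": -0.001, "ty": 0, "tz": 0.004, "rx": 0, "ry": 0, "rz": 0}, {"tx": 0, "ty": 0, "tz": 0, "rx": 0, "ry": 0, "rz": 0}])

```text
time_s: 30.6
ee_pos: [0.6054, -0.0422, 0.071]
ee_rot: [0.139, -3.133, -0.001]
force: [-0.5, -0.4, -1.6]
gripper_width: 0.0345
```

```bash
python3 - <<'E'
from h import *
plan([.6056,-.036,.06],95.4)
w=r.capture('wrist');save('w40',w['img'])
for n,p in [('sF',(152-58,-124.8)),('sFl',(94,-103.8)),('sFr',(94,-145.8)),('sRl',(210,-103.8)),('sRr',(210,-145.8)),('FR',(102.3,-44.2))]:
    q=H0+TX*p[0]/1e3+TY*p[1]/1e3;print(n, proj(w,[*q,.03]))
E
```

```text
t 30.6 pos [ 0.6054 -0.0422  0.071 ] ydir deg 95.1 z [-0.006  0.    -1.   ] F [-0.5 -0.4 -1.6] w 0.0345 q6 -1.75
shift tool mm: [-0.8  6.1 11. ] tilt fix rx,ry: [ 0.04 -0.33] rz: -0.3 (or 179.7) q6deg -100 shift after rz: [-0.8  6.1]
sF [266.3704001  127.04765219]
sFl [299.40924953 126.85197315]
sFr [233.33458655 127.24331324]
sRl [294.21678949 285.96143427]
sRr [237.82287598 286.28296231]
FR [391.62496062 139.48204669]
```

View pics/w40.png

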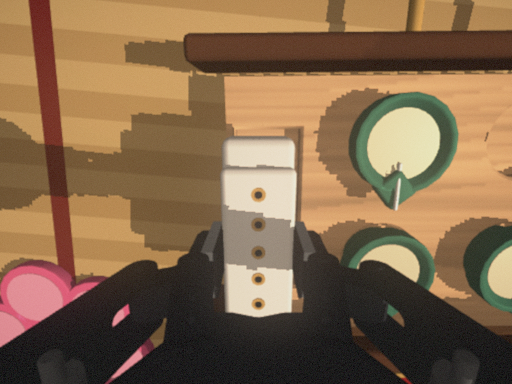

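Request:
carry_out(steps=[{"tx": -0.001, "ty": 0.006, "tz": 0.006, "rx": 0, "ry": -0.3, "rz": -0.3}, {"tx": 0, "ty": 0.001, "tz": 0.006, "rx": 0, "ry": 0, "rz": 0}, {"tx": 0, "ty": 0, "tz": 0.005, "rx": 0, "ry": 0, "rz": 0}])

```text
time_s: 30.9
ee_pos: [0.6052, -0.0322, 0.0536]
ee_rot: [0.153, -3.138, -0.002]
force: [-0.4, 0.1, -2.3]
gripper_width: 0.0352
```

```bash
python3 - <<'E'
from h import *
plan([.6056,-.0353,.03],95.4)
w=r.capture('wrist');save('w41',w['img'])
for n,p in [('sFl',(94,-103)),('sFr',(94,-145)),('sRl',(210,-103)),('sRr',(210,-145))]:
    q=H0+TX*p[0]/1e3+TY*p[1]/1e3;print(n, proj(w,[*q,.03]))
E
```

```text
t 30.9 pos [ 0.6052 -0.0322  0.0536] ydir deg 95.6 z [-0.     0.001 -1.   ] F [-0.4  0.1 -2.3] w 0.0352 q6 -1.74
shift tool mm: [-0.1 -3.1 23.6] tilt fix rx,ry: [ 0.06 -0.01] rz: 0.2 (or -179.8) q6deg -100 shift after rz: [-0.1 -3.1]
sFl [288.99761324 127.46802218]
sFr [215.77692462 127.21805772]
sRl [283.35954176 300.26807479]
sRr [222.03922693 300.14457209]
```

View pics/w41.png

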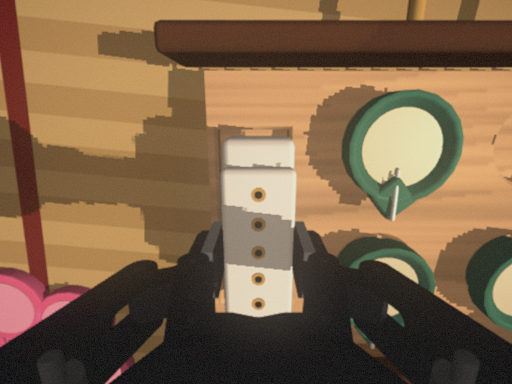

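Request:
carry_out(steps=[{"tx": 0, "ty": -0.0015, "tz": 0.004, "rx": 0, "ry": 0, "rz": 0.1}, {"tx": 0, "ty": 0, "tz": 0.004, "rx": 0, "ry": 0, "rz": 0}])

```text
time_s: 31.12
ee_pos: [0.6045, -0.033, 0.0443]
ee_rot: [0.153, -3.136, -0.002]
force: [-0.1, 0.6, -1.3]
gripper_width: 0.0347
```

Request:
carry_out(steps=[{"tx": 0, "ty": 0, "tz": 0.003, "rx": 0, "ry": 0, "rz": 0}])

```text
time_s: 31.2
ee_pos: [0.6045, -0.0329, 0.0409]
ee_rot: [0.153, -3.136, -0.002]
force: [-0.1, 0.3, -1.3]
gripper_width: 0.0345
```

Request:
carry_out(steps=[{"tx": 0, "ty": 0, "tz": 0.002, "rx": 0, "ry": 0, "rz": 0}])

```text
time_s: 31.28
ee_pos: [0.6043, -0.033, 0.0385]
ee_rot: [0.153, -3.136, -0.002]
force: [0.2, 0.6, -1.9]
gripper_width: 0.0347
```

Request:
carry_out(steps=[{"tx": 0, "ty": -0.0003, "tz": 0.002, "rx": 0, "ry": 0, "rz": 0}])

```text
time_s: 31.37
ee_pos: [0.6044, -0.0333, 0.0363]
ee_rot: [0.153, -3.136, -0.002]
force: [-0.7, 0.3, -2.0]
gripper_width: 0.0349
```

Request:
carry_out(steps=[{"tx": 0, "ty": 0, "tz": 0.002, "rx": 0, "ry": 0, "rz": 0}])

```text
time_s: 31.45
ee_pos: [0.6044, -0.0335, 0.0341]
ee_rot: [0.152, -3.136, -0.002]
force: [-0.2, -0.4, -1.5]
gripper_width: 0.0348
```

Request:
carry_out(steps=[{"tx": 0, "ty": 0, "tz": 0.002, "rx": 0, "ry": 0, "rz": 0}])

```text
time_s: 31.53
ee_pos: [0.6046, -0.0336, 0.032]
ee_rot: [0.152, -3.136, -0.002]
force: [-0.4, -0.4, -0.9]
gripper_width: 0.0346
```

Request:
carry_out(steps=[{"tx": 0, "ty": 0, "tz": 0.0015, "rx": 0, "ry": 0, "rz": 0}])

```text
time_s: 31.62
ee_pos: [0.6046, -0.0337, 0.0303]
ee_rot: [0.152, -3.136, -0.002]
force: [-0.4, 0.9, -2.1]
gripper_width: 0.035
```

Request:
carry_out(steps=[{"tx": 0, "ty": 0, "tz": 0.001, "rx": 0, "ry": 0, "rz": 0}])

```text
time_s: 31.7
ee_pos: [0.6052, -0.0337, 0.0299]
ee_rot: [0.152, -3.137, -0.002]
force: [-1.4, 1.1, 12.9]
gripper_width: 0.0349
```

Request:
carry_out(steps=[{"tx": 0, "ty": 0, "tz": -0.0005, "rx": 0, "ry": 0, "rz": 0}, {"tx": 0, "ty": 0, "tz": 0, "rx": 0, "ry": 0, "rz": 0}], claw=0.56)

```text
time_s: 31.87
ee_pos: [0.606, -0.0338, 0.0311]
ee_rot: [-0.151, 3.137, 0.002]
force: [0.6, -0.6, 0.2]
gripper_width: 0.0475
```

Request:
carry_out(steps=[{"tx": 0, "ty": 0, "tz": -0.02, "rx": 0, "ry": 0, "rz": 0}, {"tx": 0, "ty": 0, "tz": -0.04, "rx": 0, "ry": 0, "rz": 0}, {"tx": 0, "ty": 0, "tz": -0.035, "rx": 0, "ry": 0, "rz": 0}])

```text
time_s: 32.12
ee_pos: [0.6009, -0.0336, 0.1212]
ee_rot: [0.151, -3.125, -0.004]
force: [0.6, -0.4, 0.2]
gripper_width: 0.0478
```

```bash
python3 -c "
from h import *
plan([.503,-.430,.15],93)
w=r.capture('wrist');save('w42',w['img'])
"
```

```text
t 32.12 pos [ 0.6009 -0.0336  0.1212] ydir deg 95.5 z [-0.014  0.002 -1.   ] F [ 0.6 -0.4  0.2] w 0.0478 q6 -1.74
shift tool mm: [ 136.  -385.1  -28.3] tilt fix rx,ry: [ 0.2  -0.76] rz: 2.5 (or -177.5) q6deg -100 shift after rz: [ 118.9 -390.7]
```

View pics/w42.png

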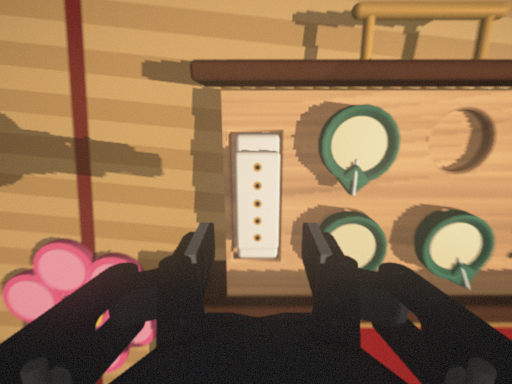

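The stand sits in its slot at (258,197). Now the lighter.

Request:
carry_out(steps=[{"tx": 0.009, "ty": -0.03, "tz": -0.003, "rx": 0.2, "ry": -0.7, "rz": 0.7}, {"tx": 0.01, "ty": -0.037, "tz": -0.003, "rx": 0, "ry": 0, "rz": 0.7}, {"tx": 0.011, "ty": -0.037, "tz": -0.003, "rx": 0, "ry": 0, "rz": 0.7}, {"tx": 0.011, "ty": -0.037, "tz": -0.003, "rx": 0, "ry": 0, "rz": 0.7}, {"tx": 0.011, "ty": -0.037, "tz": -0.003, "rx": 0, "ry": 0, "rz": 0.7}, {"tx": 0.011, "ty": -0.037, "tz": -0.003, "rx": 0, "ry": 0, "rz": 0.7}, {"tx": 0.011, "ty": -0.037, "tz": 0, "rx": 0, "ry": 0, "rz": 0.7}, {"tx": 0.011, "ty": -0.037, "tz": 0, "rx": 0, "ry": 0, "rz": 0.7}, {"tx": 0.011, "ty": -0.037, "tz": 0, "rx": 0, "ry": 0, "rz": 0.7}, {"tx": 0.011, "ty": -0.037, "tz": 0, "rx": 0, "ry": 0, "rz": 0.7}, {"tx": 0.006, "ty": -0.02, "tz": 0, "rx": 0, "ry": 0, "rz": 0}, {"tx": 0, "ty": 0, "tz": 0, "rx": 0, "ry": 0, "rz": 0}])

```text
time_s: 33.17
ee_pos: [0.5078, -0.4391, 0.1544]
ee_rot: [0.039, 3.111, -0.015]
force: [0.3, -0.3, 0.8]
gripper_width: 0.0478
```

```bash
python3 -c "
from h import *
plan([.5025,-.4286,.08],88)
w=r.capture('wrist');save('w43',w['img']);print(proj(w,[.5025,-.4286,.024]))
c=r.capture('top');save('t43',c['img'][110:270,120:280],4.5)
"
```

```text
t 33.17 pos [ 0.5078 -0.4391  0.1544] ydir deg 88.6 z [ 0.03  -0.01  -0.999] F [ 0.3 -0.3  0.8] w 0.0478 q6 -2.29
shift tool mm: [ 7.8 11.  74.1] tilt fix rx,ry: [-0.52  1.74] rz: 0.6 (or -179.4) q6deg -131 shift after rz: [ 7.9 10.9]
[269.05150196 171.74883295]
```

View pics/w43.png

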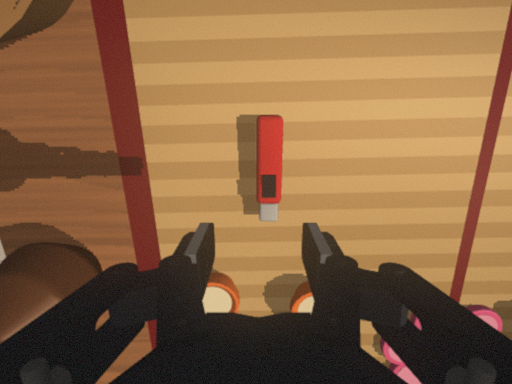

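View pics/t43.png

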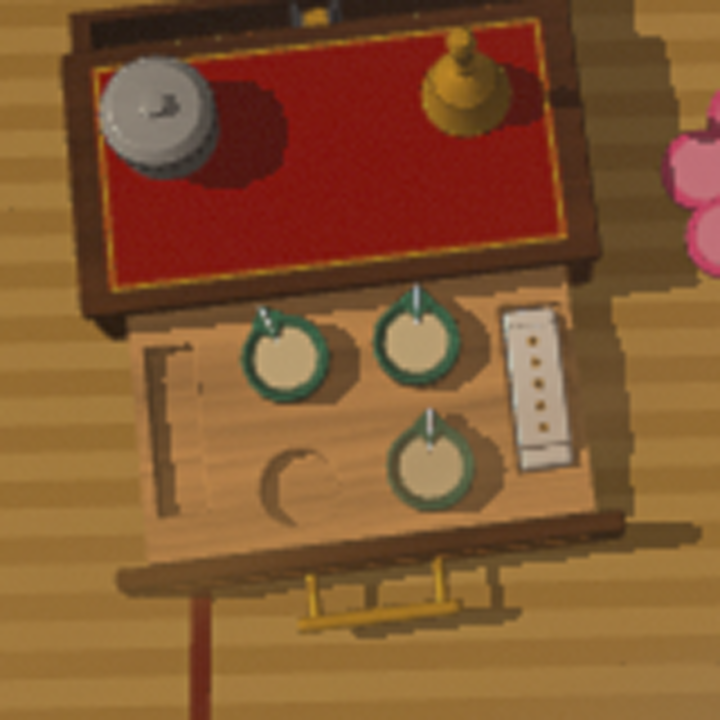

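Request:
carry_out(steps=[{"tx": 0.004, "ty": 0.005, "tz": 0.02, "rx": -0.5, "ry": 1.7, "rz": 0}, {"tx": 0.002, "ty": 0.004, "tz": 0.03, "rx": 0, "ry": 0, "rz": 0}, {"tx": 0, "ty": 0, "tz": 0.03, "rx": 0, "ry": 0, "rz": 0}, {"tx": 0, "ty": 0, "tz": 0.01, "rx": 0, "ry": 0, "rz": 0}], claw=0.5)

```text
time_s: 33.6
ee_pos: [0.5079, -0.4233, 0.0659]
ee_rot: [0.031, 3.136, -0.004]
force: [-0.5, -0.2, -0.6]
gripper_width: 0.0424
```

```bash
python3 -c "
from h import *
plan([.5025,-.4286,.012],88.5)
w=r.capture('wrist');save('w44',w['img']);print(proj(w,[.5025,-.4286,.024]))
"
```

```text
t 33.6 pos [ 0.5079 -0.4233  0.0659] ydir deg 88.9 z [ 0.006 -0.003 -1.   ] F [-0.5 -0.2 -0.6] w 0.0424 q6 -2.27
shift tool mm: [ 5.7 -5.2 53.9] tilt fix rx,ry: [-0.15  0.34] rz: 0.4 (or -179.6) q6deg -130 shift after rz: [ 5.6 -5.3]
[249.64203719 204.88945605]
```

View pics/w44.png

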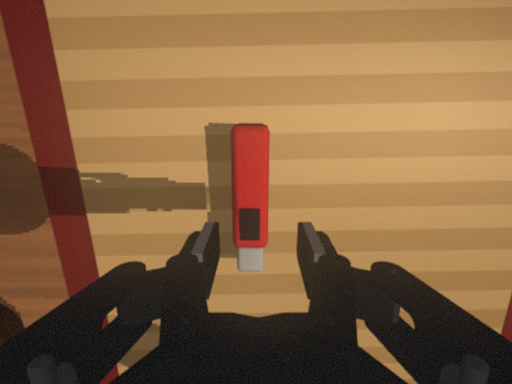

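```bash
python3 -c "
from h import *
w=r.capture('wrist')
a=ray(w,250.5,125,.022);b=ray(w,250.5,271,.012);print(a,b,(a+b)/2,np.linalg.norm((a-b)[:2]));plan([*((a+b)/2)[:2],.012],88.7)"
```

```text
[ 0.44855489 -0.42606451  0.022     ] [ 0.56111361 -0.4293614   0.012     ] [ 0.50483425 -0.42771296  0.017     ] 0.11260699082526572
t 33.7 pos [ 0.5083 -0.4239  0.0673] ydir deg 88.9 z [ 0.006 -0.003 -1.   ] F [-0.6  0.3  0.4] w 0.0425 q6 -2.27
shift tool mm: [ 3.7 -3.8 55.3] tilt fix rx,ry: [-0.15  0.34] rz: 0.2 (or -179.8) q6deg -130 shift after rz: [ 3.7 -3.8]
```

Request:
carry_out(steps=[{"tx": 0.004, "ty": -0.003, "tz": 0.015, "rx": 0, "ry": 0.3, "rz": 0}, {"tx": 0, "ty": -0.001, "tz": 0.015, "rx": 0, "ry": 0, "rz": 0}, {"tx": 0, "ty": 0, "tz": 0.012, "rx": 0, "ry": 0, "rz": 0}])

```text
time_s: 33.95
ee_pos: [0.5088, -0.4295, 0.0293]
ee_rot: [0.027, 3.133, -0.014]
force: [-0.4, 0.4, 0.3]
gripper_width: 0.0425
```

```bash
python3 -c "
from h import *
plan([.504,-.4277,.012],88.7)
w=r.capture('wrist');save('w45',w['img']);print(proj(w,[.504,-.4277,.024]))
"
```

```text
t 33.95 pos [ 0.5088 -0.4295  0.0293] ydir deg 89.0 z [ 0.008 -0.009 -1.   ] F [-0.4  0.4  0.3] w 0.0425 q6 -2.27
shift tool mm: [ 5.   1.8 17.3] tilt fix rx,ry: [-0.52  0.47] rz: 0.3 (or -179.7) q6deg -130 shift after rz: [5.  1.8]
[260.23154686 227.60094155]
```

View pics/w45.png

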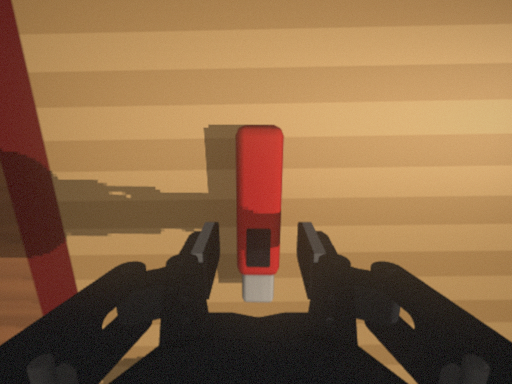

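Request:
carry_out(steps=[{"tx": 0.004, "ty": 0.001, "tz": 0.009, "rx": -0.5, "ry": 0.5, "rz": 0.2}, {"tx": 0.001, "ty": 0, "tz": 0.007, "rx": 0, "ry": 0, "rz": 0}])

```text
time_s: 34.17
ee_pos: [0.503, -0.4277, 0.0103]
ee_rot: [-0.033, -3.138, -0.003]
force: [-0.6, 1.0, -0.4]
gripper_width: 0.0426
```

Request:
carry_out(steps=[{"tx": 0, "ty": 0, "tz": 0.0005, "rx": 0, "ry": 0, "rz": 0}, {"tx": 0, "ty": 0, "tz": 0.0005, "rx": 0, "ry": 0, "rz": 0}, {"tx": 0, "ty": 0, "tz": 0.0005, "rx": 0, "ry": 0, "rz": 0}, {"tx": 0, "ty": 0, "tz": 0, "rx": 0, "ry": 0, "rz": 0}], claw=0)

```text
time_s: 34.5
ee_pos: [0.5024, -0.4279, 0.0087]
ee_rot: [-0.035, -3.138, -0.005]
force: [0.5, 0.0, -0.7]
gripper_width: 0.0244
```

Request:
carry_out(steps=[{"tx": 0, "ty": 0, "tz": 0, "rx": 0, "ry": 0, "rz": 0}])

```text
time_s: 34.58
ee_pos: [0.5025, -0.4281, 0.0089]
ee_rot: [-0.035, -3.138, -0.004]
force: [-0.4, 0.9, -0.9]
gripper_width: 0.0246
```

Request:
carry_out(steps=[{"tx": 0, "ty": 0, "tz": -0.015, "rx": 0, "ry": 0, "rz": 0}, {"tx": 0, "ty": 0, "tz": -0.03, "rx": 0, "ry": 0, "rz": 0}, {"tx": 0, "ty": 0, "tz": -0.035, "rx": 0, "ry": 0, "rz": 0}, {"tx": 0, "ty": 0, "tz": -0.025, "rx": 0, "ry": 0, "rz": 0}])

```text
time_s: 34.92
ee_pos: [0.4993, -0.4255, 0.1129]
ee_rot: [-0.035, -3.128, -0.017]
force: [0.8, -1.5, -0.4]
gripper_width: 0.0249
```

```bash
python3 - <<'E'
from h import *
q=H0+TX*.152+TY*.125;print(q)
plan([q[0],q[1],.12],95.4)
w=r.capture('wrist');save('w46',w['img'])
E
```

```text
[0.58116188 0.21274971]
t 34.92 pos [ 0.4993 -0.4255  0.1129] ydir deg 88.7 z [-0.013  0.011 -1.   ] F [ 0.8 -1.5 -0.4] w 0.0249 q6 -2.27
shift tool mm: [-67.5 639.9  -1.1] tilt fix rx,ry: [ 0.62 -0.76] rz: -6.7 (or 173.3) q6deg -130 shift after rz: [-141.6  627.7]
```

View pics/w46.png

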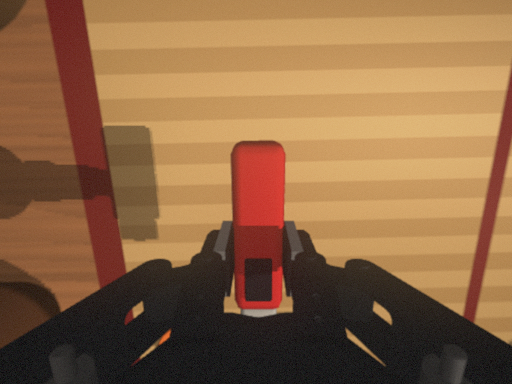

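```bash
python3 -c "
from h import *
w=r.capture('wrist');s,Rm=st()
for v,dz in [(142,.013),(142,.0152)]: print((Rm.T@(ray(w,258.5,v,s['ee_pos'][2]+dz)-s['ee_pos'])*1000).round(1))
for v,dz in [(308,.0152)]: print((Rm.T@(ray(w,258.5,v,s['ee_pos'][2]+dz)-s['ee_pos'])*1000).round(1))
"
```

```text
t 35.02 pos [ 0.5016 -0.4275  0.116 ] ydir deg 88.7 z [-0.007  0.006 -1.   ] F [ 0.6  0.2 -0.8] w 0.0244 q6 -2.27
[ 54.5   0.7 -12.6]
[ 54.7   0.7 -14.8]
[-33.4   0.7 -15.4]
```

Request:
carry_out(steps=[{"tx": -0.005, "ty": 0.03, "tz": 0, "rx": 0.4, "ry": -0.5, "rz": -0.4}, {"tx": -0.006, "ty": 0.037, "tz": 0, "rx": 0, "ry": 0, "rz": -0.4}, {"tx": -0.006, "ty": 0.037, "tz": 0, "rx": 0, "ry": 0, "rz": -0.4}, {"tx": -0.006, "ty": 0.037, "tz": 0, "rx": 0, "ry": 0, "rz": -0.4}, {"tx": -0.006, "ty": 0.037, "tz": 0, "rx": 0, "ry": 0, "rz": -0.4}, {"tx": -0.006, "ty": 0.037, "tz": 0, "rx": 0, "ry": 0, "rz": -0.4}, {"tx": -0.006, "ty": 0.037, "tz": 0, "rx": 0, "ry": 0, "rz": -0.4}, {"tx": -0.006, "ty": 0.037, "tz": 0, "rx": 0, "ry": 0, "rz": -0.4}, {"tx": -0.006, "ty": 0.037, "tz": 0, "rx": 0, "ry": 0, "rz": -0.4}])

```text
time_s: 35.77
ee_pos: [0.5535, -0.0974, 0.1184]
ee_rot: [-0.048, 3.132, -0.014]
force: [0.7, 0.4, -1.0]
gripper_width: 0.0245
```

```bash
python3 -c "
from h import *
plan([.580,.2125,.11],95.4)"
```

```text
t 35.77 pos [ 0.5535 -0.0974  0.1184] ydir deg 91.8 z [ 0.009 -0.009 -1.   ] F [ 0.7  0.4 -1. ] w 0.0245 q6 -1.79
shift tool mm: [-35.9 309.    5.9] tilt fix rx,ry: [-0.53  0.51] rz: -3.6 (or 176.4) q6deg -102 shift after rz: [-55.5 306.1]
```

Request:
carry_out(steps=[{"tx": -0.004, "ty": 0.035, "tz": 0, "rx": -0.5, "ry": 0.5, "rz": -0.4}, {"tx": -0.005, "ty": 0.035, "tz": 0, "rx": 0, "ry": 0, "rz": -0.4}, {"tx": -0.005, "ty": 0.035, "tz": 0, "rx": 0, "ry": 0, "rz": -0.4}, {"tx": -0.005, "ty": 0.035, "tz": 0, "rx": 0, "ry": 0, "rz": -0.4}, {"tx": -0.005, "ty": 0.035, "tz": 0, "rx": 0, "ry": 0, "rz": -0.4}, {"tx": -0.005, "ty": 0.035, "tz": 0, "rx": 0, "ry": 0, "rz": -0.4}, {"tx": -0.005, "ty": 0.035, "tz": 0, "rx": 0, "ry": 0, "rz": -0.4}, {"tx": -0.005, "ty": 0.032, "tz": 0, "rx": 0, "ry": 0, "rz": -0.4}, {"tx": -0.004, "ty": 0.022, "tz": 0, "rx": 0, "ry": 0, "rz": -0.4}, {"tx": 0, "ty": 0, "tz": 0, "rx": 0, "ry": 0, "rz": 0}])

```text
time_s: 36.6
ee_pos: [0.5752, 0.2259, 0.1181]
ee_rot: [0.162, -3.136, -0.002]
force: [0.7, -0.9, -0.2]
gripper_width: 0.0247
```

```bash
python3 -c "
from h import *
plan([.580,.2125,.07],95.4)
w=r.capture('wrist');save('w47',w['img'])"
```

```text
t 36.6 pos [0.5752 0.2259 0.1181] ydir deg 95.9 z [-0.001  0.001 -1.   ] F [ 0.7 -0.9 -0.2] w 0.0247 q6 -1.32
shift tool mm: [ -3.5 -13.9  48.1] tilt fix rx,ry: [ 0.07 -0.06] rz: 0.5 (or -179.5) q6deg -76 shift after rz: [ -3.6 -13.9]
```

View pics/w47.png

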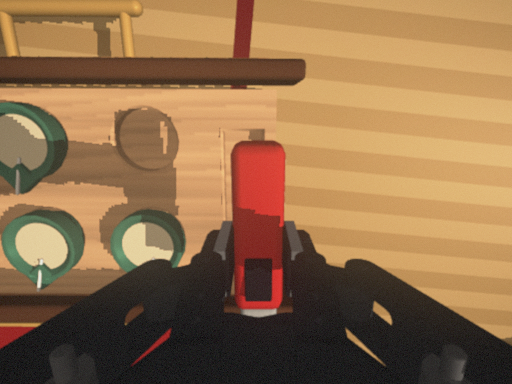

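Request:
carry_out(steps=[{"tx": -0.002, "ty": -0.008, "tz": 0.015, "rx": 0, "ry": 0, "rz": 0.5}, {"tx": -0.001, "ty": -0.006, "tz": 0.018, "rx": 0, "ry": 0, "rz": 0}, {"tx": 0, "ty": 0, "tz": 0.012, "rx": 0, "ry": 0, "rz": 0}, {"tx": 0, "ty": 0, "tz": 0, "rx": 0, "ry": 0, "rz": 0}])

```text
time_s: 36.98
ee_pos: [0.5784, 0.2085, 0.072]
ee_rot: [0.148, -3.136, 0.001]
force: [-0.2, -1.1, -0.9]
gripper_width: 0.0246
```

```bash
python3 - <<'E'
from h import *
plan([.580,.2125,.0268],95.4)
w=r.capture('wrist');save('w48',w['img'])
for n,p in [('sFl',(94,141)),('sFr',(94,109)),('sRl',(210,141)),('sRr',(210,109))]:
    q=H0+TX*p[0]/1e3+TY*p[1]/1e3;print(n, proj(w,[*q,.03]))
E
```

```text
t 36.98 pos [0.5784 0.2085 0.072 ] ydir deg 95.4 z [-0.002 -0.001 -1.   ] F [-0.2 -1.1 -0.9] w 0.0246 q6 -1.34
shift tool mm: [-2.1  3.8 45.2] tilt fix rx,ry: [-0.02 -0.11] rz: 0.0 (or -180.0) q6deg -77 shift after rz: [-2.1  3.8]
sFl [288.19551752 132.19342725]
sFr [238.30395674 132.19319723]
sRl [283.73187677 288.93074107]
sRr [241.18288222 288.93104631]
```

View pics/w48.png

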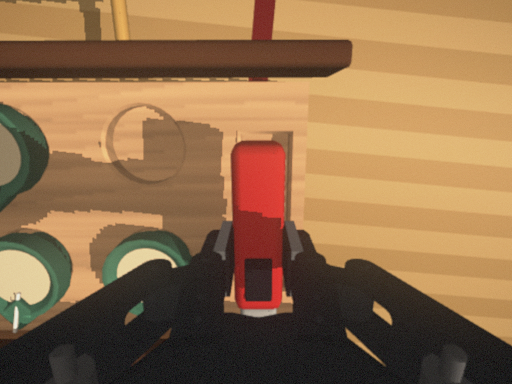

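Request:
carry_out(steps=[{"tx": -0.002, "ty": 0.004, "tz": 0.008, "rx": 0, "ry": 0, "rz": 0}, {"tx": 0, "ty": 0, "tz": 0.008, "rx": 0, "ry": 0, "rz": 0}, {"tx": 0, "ty": 0, "tz": 0.004, "rx": 0, "ry": 0, "rz": 0}])

```text
time_s: 37.28
ee_pos: [0.5818, 0.2124, 0.0537]
ee_rot: [-0.145, 3.137, 0.001]
force: [-0.9, 0.4, -1.3]
gripper_width: 0.0247
```

```bash
python3 - <<'E'
from h import *
plan([.580,.213,.0268],95.4)
w=r.capture('wrist');save('w49',w['img'])
for n,p in [('sFl',(94,141)),('sFr',(94,109)),('sRl',(210,141)),('sRr',(210,109))]:
    q=H0+TX*p[0]/1e3+TY*p[1]/1e3;print(n, proj(w,[*q,.03]))
E
```

```text
t 37.28 pos [0.5818 0.2124 0.0537] ydir deg 95.3 z [ 0.002  0.001 -1.   ] F [-0.9  0.4 -1.3] w 0.0247 q6 -1.33
shift tool mm: [ 1.8  0.7 26.8] tilt fix rx,ry: [0.02 0.09] rz: -0.1 (or 179.9) q6deg -76 shift after rz: [1.8 0.7]
sFl [285.36117416 127.66390289]
sFr [229.56976504 127.78220005]
sRl [281.21038847 300.27404075]
sRr [234.53995546 300.37889665]
```

View pics/w49.png

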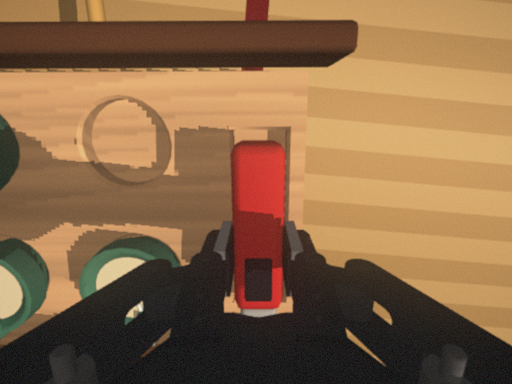

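Request:
carry_out(steps=[{"tx": 0.0015, "ty": 0.0012, "tz": 0.005, "rx": 0, "ry": 0.1, "rz": 0}, {"tx": 0.0003, "ty": 0, "tz": 0.004, "rx": 0, "ry": 0, "rz": 0}, {"tx": 0, "ty": 0, "tz": 0.003, "rx": 0, "ry": 0, "rz": 0}])

```text
time_s: 37.58
ee_pos: [0.58, 0.214, 0.0408]
ee_rot: [-0.146, 3.138, 0.001]
force: [-0.1, 0.1, -1.2]
gripper_width: 0.0244
```

Request:
carry_out(steps=[{"tx": 0, "ty": 0, "tz": 0.002, "rx": 0, "ry": 0, "rz": 0}])

```text
time_s: 37.67
ee_pos: [0.5799, 0.2141, 0.0384]
ee_rot: [-0.146, 3.138, 0.001]
force: [0.4, 0.6, -0.8]
gripper_width: 0.0248
```

Request:
carry_out(steps=[{"tx": 0, "ty": 0, "tz": 0.002, "rx": 0, "ry": 0, "rz": 0}])

```text
time_s: 37.75
ee_pos: [0.5799, 0.2141, 0.0362]
ee_rot: [-0.146, 3.138, 0.001]
force: [-0.3, 0.4, -0.4]
gripper_width: 0.0246
```

Request:
carry_out(steps=[{"tx": 0, "ty": 0, "tz": 0.002, "rx": 0, "ry": 0, "rz": 0}, {"tx": 0, "ty": 0, "tz": 0.002, "rx": 0, "ry": 0, "rz": 0}])

```text
time_s: 37.92
ee_pos: [0.5799, 0.2142, 0.0319]
ee_rot: [-0.146, 3.138, 0.001]
force: [-0.3, -0.5, -1.0]
gripper_width: 0.0245
```

Request:
carry_out(steps=[{"tx": 0, "ty": 0, "tz": 0.002, "rx": 0, "ry": 0, "rz": 0}])

```text
time_s: 38.0
ee_pos: [0.5805, 0.2144, 0.0306]
ee_rot: [-0.146, 3.137, 0.001]
force: [-2.3, -3.8, 27.0]
gripper_width: 0.0247
```

Request:
carry_out(steps=[{"tx": 0, "ty": 0, "tz": 0.0015, "rx": 0, "ry": 0, "rz": 0}])

```text
time_s: 38.08
ee_pos: [0.582, 0.2145, 0.0307]
ee_rot: [-0.147, 3.134, 0.002]
force: [-1.1, -3.4, 17.8]
gripper_width: 0.0248
```

Request:
carry_out(steps=[{"tx": 0.001, "ty": 0, "tz": -0.001, "rx": 0, "ry": 0.3, "rz": 0}, {"tx": 0, "ty": 0, "tz": 0, "rx": 0, "ry": 0, "rz": 0}], claw=0.42)

```text
time_s: 38.25
ee_pos: [0.5823, 0.2146, 0.0329]
ee_rot: [-0.147, 3.137, 0.002]
force: [0.4, -0.0, -0.2]
gripper_width: 0.036
```

Request:
carry_out(steps=[{"tx": 0, "ty": 0, "tz": -0.02, "rx": 0, "ry": 0, "rz": 0}, {"tx": 0, "ty": 0, "tz": -0.04, "rx": 0, "ry": 0, "rz": 0}, {"tx": 0, "ty": 0, "tz": -0.035, "rx": 0, "ry": 0, "rz": 0}])

```text
time_s: 38.5
ee_pos: [0.5771, 0.2127, 0.1223]
ee_rot: [0.146, -3.125, 0.004]
force: [-0.2, -0.1, -0.5]
gripper_width: 0.0358
```

```bash
python3 -c "
from h import *
st()
w=r.capture('wrist');save('w50',w['img'])
w=r.capture('scene');save('s50',w['img'][150:280,210:370],4.8)
"
```

```text
t 38.5 pos [0.5771 0.2127 0.1223] ydir deg 95.3 z [-0.013 -0.003 -1.   ] F [-0.2 -0.1 -0.5] w 0.0358 q6 -1.33
```

View pics/w50.png

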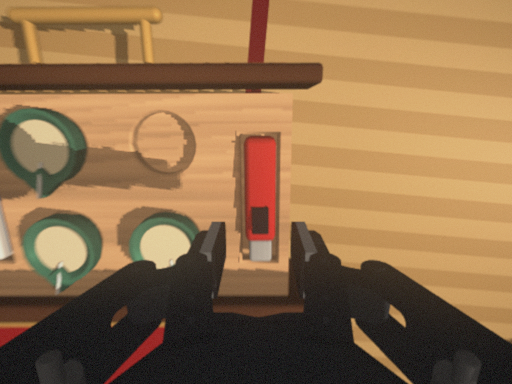

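View pics/s50.png

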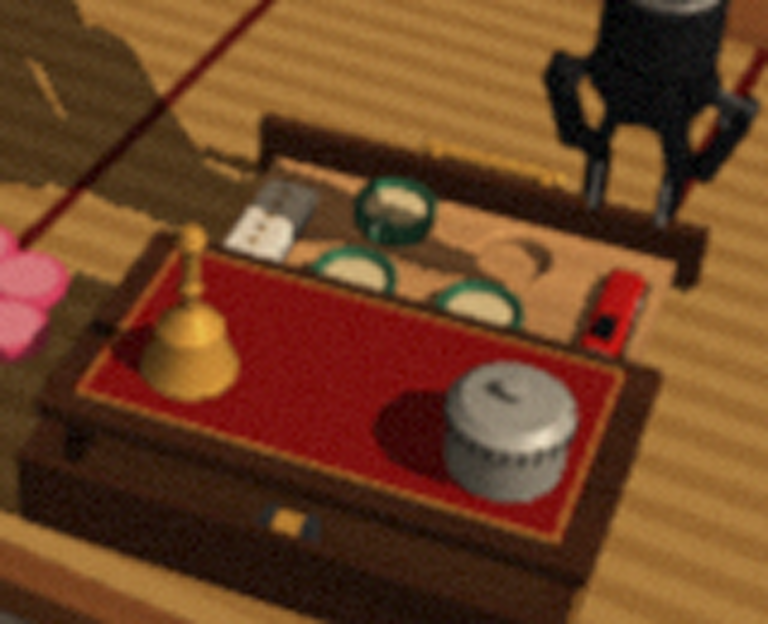

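```bash
python3 - <<'E'
from h import *
w=r.capture('wrist');save('w50c',w['img'][115:275,190:320],4.5)
c=r.capture('top');save('t50',c['img'][110:270,120:280],4.5)
for z in (.040,.042,.046):
    a=ray(w,245.5,190,z);b=ray(w,276.5,190,z);print(z,np.linalg.norm(a-b))
E
```

```text
0.04 0.02623179202420191
0.042 0.026000874041666865
0.046 0.025539038076596767
```

View pics/w50c.png

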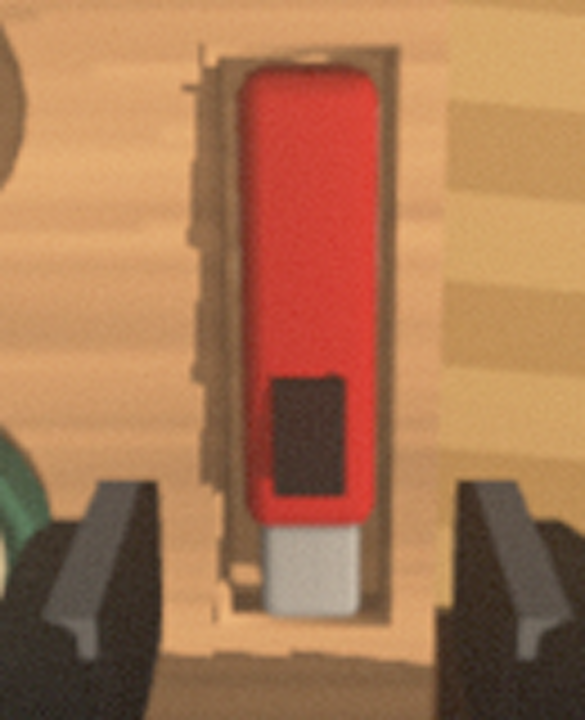

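View pics/t50.png

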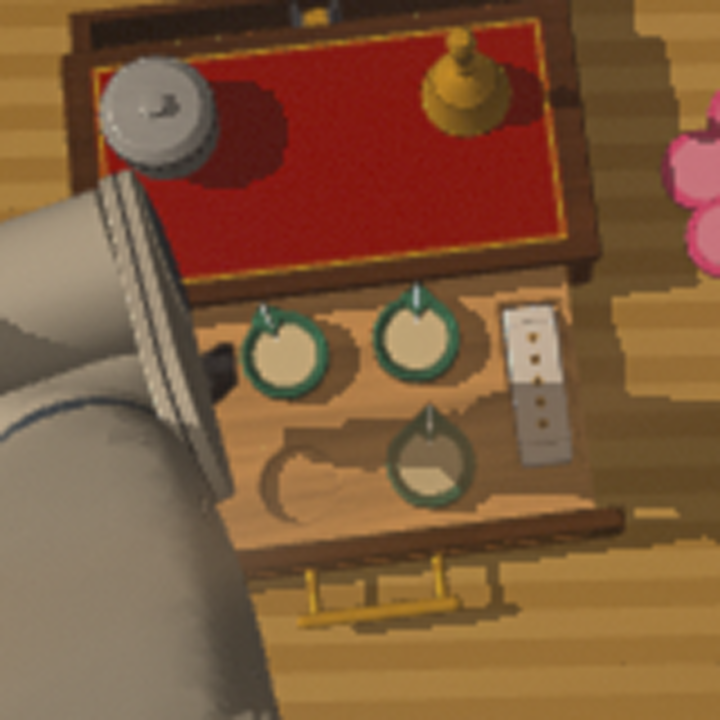

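The lighter is down in its slot with a gap all round. All items are placed. Now I'll push the tray home with shut fingers on the front of the bar.

```bash
python3 - <<'E'
from h import *
c=r.capture('top')
for n,u,v,z in [("hl",299,623,.04),("hr",460,604,.04)]:
    p=ray(c,120+(u+.5)/4.5-.5,110+(v+.5)/4.5-.5,z)[:2];print(n,p.round(4),tray(p))
plan([.420,.0725,.11],95.4)
E
```

```text
hl [0.448  0.1282] [11.4 53.3]
hr [0.4581 0.0209] [ 11.4 -54.5]
t 38.75 pos [0.5774 0.2128 0.1215] ydir deg 95.3 z [-0.011 -0.003 -1.   ] F [-0.8  0.   0.7] w 0.0357 q6 -1.33
shift tool mm: [ 169.6 -125.    13.7] tilt fix rx,ry: [-0.1  -0.66] rz: -0.1 (or 179.9) q6deg -76 shift after rz: [ 169.8 -124.8]
```

Request:
carry_out(steps=[{"tx": 0.025, "ty": -0.02, "tz": 0, "rx": -0.1, "ry": -0.6, "rz": 0}, {"tx": 0.03, "ty": -0.022, "tz": 0, "rx": 0, "ry": 0, "rz": 0}, {"tx": 0.03, "ty": -0.022, "tz": 0, "rx": 0, "ry": 0, "rz": 0}, {"tx": 0.03, "ty": -0.022, "tz": 0, "rx": 0, "ry": 0, "rz": 0}, {"tx": 0.03, "ty": -0.022, "tz": 0, "rx": 0, "ry": 0, "rz": 0}, {"tx": 0.02, "ty": -0.015, "tz": 0, "rx": 0, "ry": 0, "rz": 0}, {"tx": 0, "ty": 0, "tz": 0, "rx": 0, "ry": 0, "rz": 0}], claw=0)

```text
time_s: 39.33
ee_pos: [0.4102, 0.0703, 0.111]
ee_rot: [0.151, -3.119, 0.002]
force: [-0.5, 1.1, 0.1]
gripper_width: 0.0002
```

```bash
python3 - <<'E'
from h import *
plan([.420,.0725,.025],95.4)
w=r.capture('wrist');save('w51',w['img'])
E
```

```text
t 39.33 pos [0.4102 0.0703 0.111 ] ydir deg 95.5 z [-0.019 -0.002 -1.   ] F [-0.5  1.1  0.1] w 0.0002 q6 -1.53
shift tool mm: [-11.6   1.3  85.8] tilt fix rx,ry: [-0.04 -1.09] rz: 0.1 (or -179.9) q6deg -87 shift after rz: [-11.6   1.3]
```

View pics/w51.png

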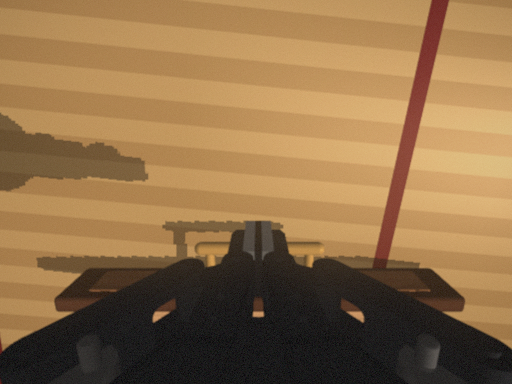

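Request:
carry_out(steps=[{"tx": -0.004, "ty": 0.001, "tz": 0.025, "rx": 0, "ry": -1.1, "rz": 0}, {"tx": 0, "ty": 0, "tz": 0.03, "rx": 0, "ry": 0, "rz": 0}, {"tx": 0, "ty": 0, "tz": 0.025, "rx": 0, "ry": 0, "rz": 0}, {"tx": 0, "ty": 0, "tz": 0, "rx": 0, "ry": 0, "rz": 0}], claw=0)

```text
time_s: 39.72
ee_pos: [0.4207, 0.074, 0.0277]
ee_rot: [-0.149, 3.129, 0.001]
force: [-1.5, -0.6, 0.2]
gripper_width: 0.0003
```

```bash
python3 - <<'E'
from h import *
plan([.436,.073,.025],95.4)
c=r.capture('top');save('t52',c['img'][110:270,120:280],4.5)
c=r.capture('scene');save('s52',c['img'][150:280,210:370],4.8)
E
```

```text
t 39.72 pos [0.4207 0.074  0.0277] ydir deg 95.4 z [ 0.009  0.001 -1.   ] F [-1.5 -0.6  0.2] w 0.0003 q6 -1.52
shift tool mm: [-15.1  -2.5   2.8] tilt fix rx,ry: [0.02 0.51] rz: 0.0 (or -180.0) q6deg -87 shift after rz: [-15.1  -2.5]
```

View pics/t52.png

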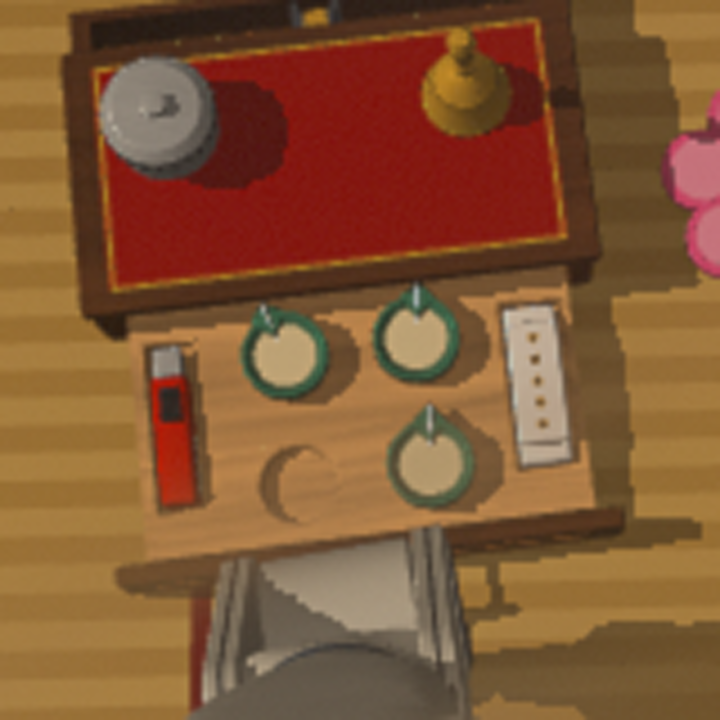

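View pics/s52.png

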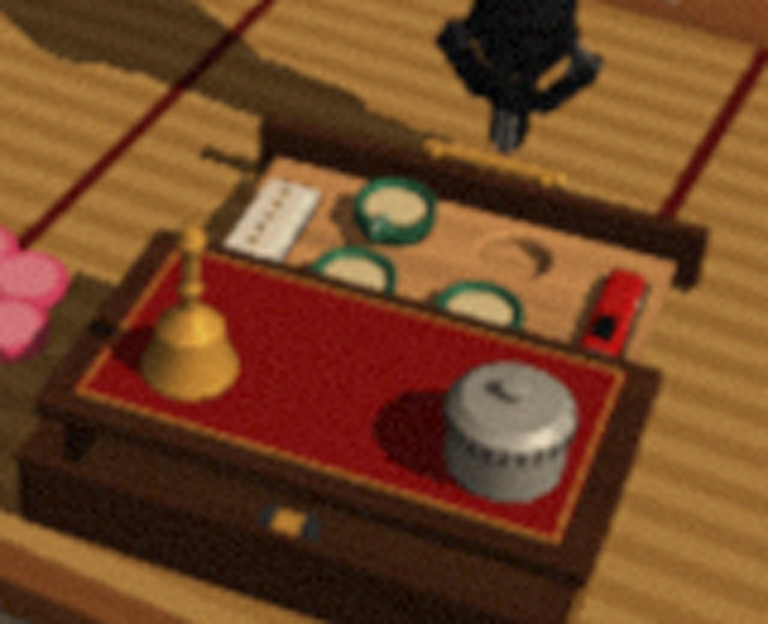

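Request:
carry_out(steps=[{"tx": -0.005, "ty": -0.001, "tz": 0.005, "rx": 0, "ry": 0.5, "rz": 0}, {"tx": -0.008, "ty": 0, "tz": 0.002, "rx": 0, "ry": 0, "rz": 0}, {"tx": -0.008, "ty": 0, "tz": 0, "rx": 0, "ry": 0, "rz": 0}, {"tx": -0.012, "ty": 0, "tz": 0, "rx": 0, "ry": 0, "rz": 0}, {"tx": -0.012, "ty": 0, "tz": 0, "rx": 0, "ry": 0, "rz": 0}], claw=0)

```text
time_s: 40.23
ee_pos: [0.4685, 0.0784, 0.026]
ee_rot: [0.151, -3.137, -0.001]
force: [-2.4, 0.1, -2.1]
gripper_width: 0.0
```

```bash
python3 - <<'E'
from h import *
plan([.6043,.0893,.023],95.4)
c=r.capture('top');save('t53',c['img'][110:270,120:280],4)
E
```

```text
t 40.23 pos [0.4685 0.0784 0.026 ] ydir deg 95.5 z [-0.001  0.    -1.   ] F [-2.4  0.1 -2.1] w 0.0 q6 -1.53
shift tool mm: [-136.2   -2.2    2.9] tilt fix rx,ry: [ 0.02 -0.06] rz: 0.1 (or -179.9) q6deg -88 shift after rz: [-136.2   -1.9]
```

View pics/t53.png

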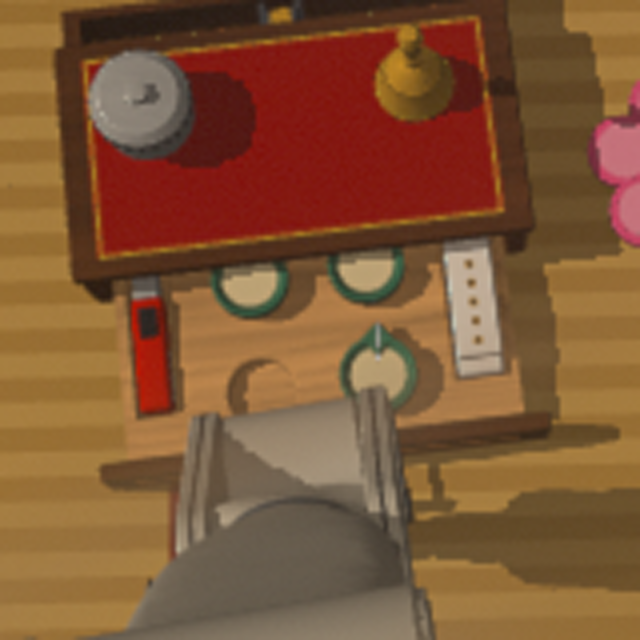

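Request:
carry_out(steps=[{"tx": -0.013, "ty": 0, "tz": 0.001, "rx": 0, "ry": 0, "rz": 0}, {"tx": -0.013, "ty": 0, "tz": 0.001, "rx": 0, "ry": 0, "rz": 0}, {"tx": -0.013, "ty": 0, "tz": 0.001, "rx": 0, "ry": 0, "rz": 0}, {"tx": -0.013, "ty": 0, "tz": 0, "rx": 0, "ry": 0, "rz": 0}, {"tx": -0.013, "ty": 0, "tz": 0, "rx": 0, "ry": 0, "rz": 0}, {"tx": -0.013, "ty": 0, "tz": 0, "rx": 0, "ry": 0, "rz": 0}])

```text
time_s: 40.78
ee_pos: [0.5515, 0.0865, 0.0277]
ee_rot: [-0.151, 3.137, 0.001]
force: [-2.4, -0.1, -1.0]
gripper_width: 0.0002
```

```bash
python3 - <<'E'
from h import *
plan([.6043,.0893,.023],95.4)
E
```

```text
t 40.78 pos [0.5515 0.0865 0.0277] ydir deg 95.5 z [ 0.001  0.001 -1.   ] F [-2.4 -0.1 -1. ] w 0.0002 q6 -1.53
shift tool mm: [-52.8  -2.3   4.7] tilt fix rx,ry: [0.04 0.03] rz: 0.1 (or -179.9) q6deg -88 shift after rz: [-52.8  -2.2]
```

Request:
carry_out(steps=[{"tx": -0.012, "ty": -0.001, "tz": 0.003, "rx": 0, "ry": 0, "rz": 0}, {"tx": -0.012, "ty": -0.001, "tz": 0.002, "rx": 0, "ry": 0, "rz": 0}, {"tx": -0.009, "ty": 0, "tz": 0.001, "rx": 0, "ry": 0, "rz": 0}])

```text
time_s: 41.03
ee_pos: [0.5882, 0.0882, 0.0246]
ee_rot: [-0.15, 3.134, 0.002]
force: [-2.1, -1.6, 1.7]
gripper_width: 0.0004
```

Request:
carry_out(steps=[{"tx": -0.01, "ty": 0, "tz": 0.001, "rx": 0, "ry": 0, "rz": 0}, {"tx": -0.01, "ty": 0, "tz": 0.001, "rx": 0, "ry": 0, "rz": 0}])

```text
time_s: 41.2
ee_pos: [0.6055, 0.0898, 0.0235]
ee_rot: [0.15, -3.133, -0.001]
force: [-37.5, -3.2, 26.0]
gripper_width: -0.0001
```

Request:
carry_out(steps=[{"tx": 0.002, "ty": 0, "tz": 0, "rx": 0, "ry": 0, "rz": 0}, {"tx": 0.006, "ty": 0, "tz": 0, "rx": 0, "ry": 0, "rz": 0}, {"tx": 0.02, "ty": 0, "tz": 0, "rx": 0, "ry": 0, "rz": 0}, {"tx": 0.03, "ty": 0, "tz": -0.02, "rx": 0, "ry": 0, "rz": 0}, {"tx": 0.03, "ty": 0, "tz": -0.03, "rx": 0, "ry": 0, "rz": 0}, {"tx": 0.03, "ty": 0, "tz": -0.03, "rx": 0, "ry": 0, "rz": 0}])

```text
time_s: 41.7
ee_pos: [0.4912, 0.0788, 0.1023]
ee_rot: [0.149, -3.137, -0.001]
force: [0.3, 0.8, 0.6]
gripper_width: 0.0003
```

```bash
python3 - <<'E'
from h import *
st()
w=r.capture('wrist');save('w54',w['img'])
c=r.capture('top');save('t54',c['img'][100:260,120:280],4.5)
c=r.capture('scene');save('s54',c['img'][150:280,210:370],4.8)
E
```

```text
t 41.7 pos [0.4912 0.0788 0.1023] ydir deg 95.4 z [-0.001  0.001 -1.   ] F [0.3 0.8 0.6] w 0.0003 q6 -1.53
```

View pics/t54.png

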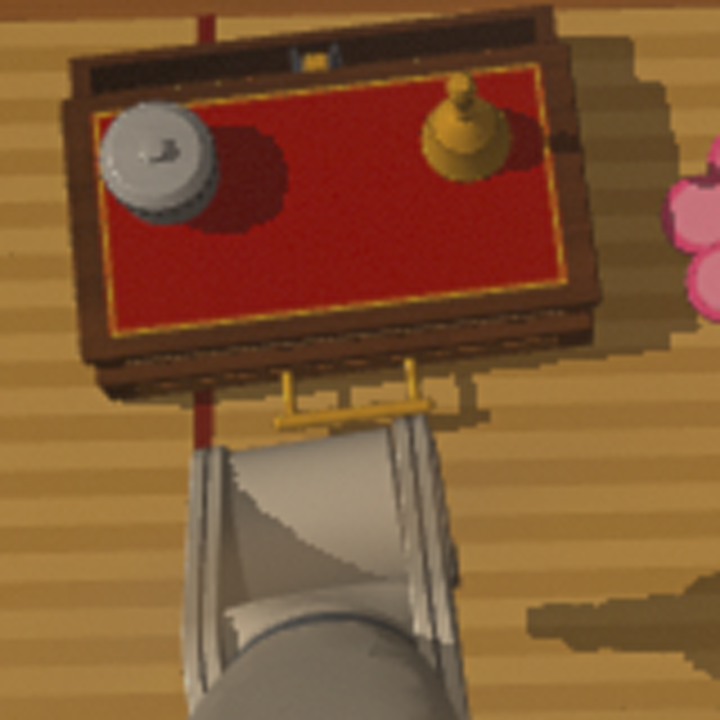

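View pics/s54.png

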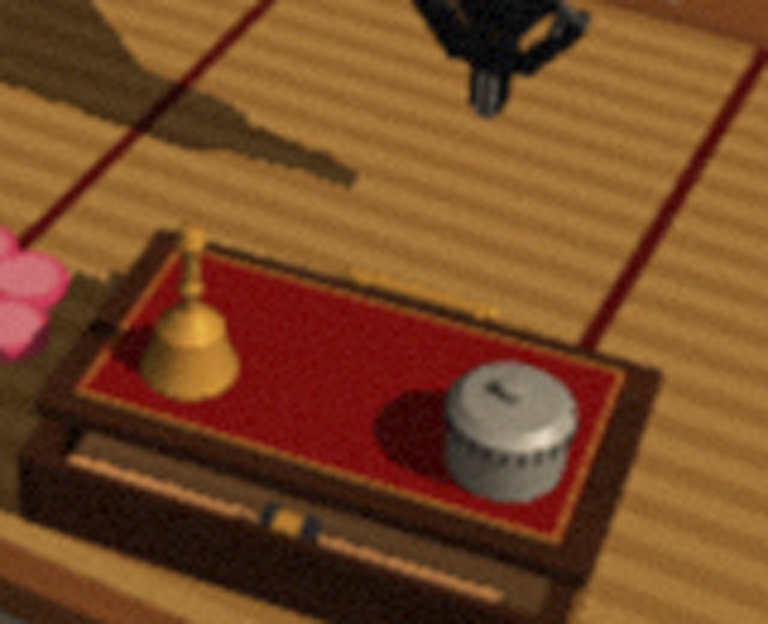

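View pics/w54.png

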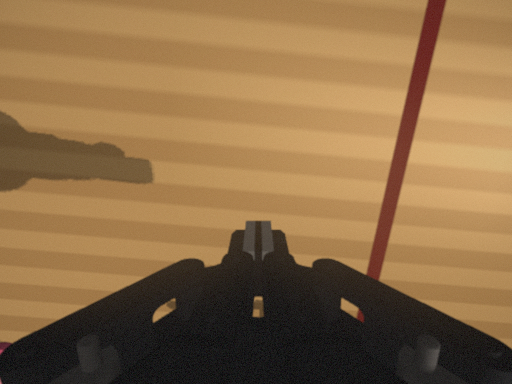

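```bash
python3 - <<'E'
from h import *
c=r.capture('top')
for n,u,v,z in [("hl",276,424,.04),("hr",432,405,.04)]:
    p=ray(c,120+(u+.5)/4.5-.5,100+(v+.5)/4.5-.5,z)[:2];print(n,p.round(4),tray(p))
st()
E
```

```text
hl [0.6141 0.1438] [178.3  53.3]
hr [0.625  0.0374] [179.1 -53.7]
t 41.9 pos [0.4935 0.0791 0.1033] ydir deg 95.5 z [ 0.003  0.001 -1.   ] F [-0.1  0.2 -0.5] w 0.0001 q6 -1.53
```

```bash
python3 -c "
from h import *
print(r.hand_in())
c=r.capture('top');save('t_end',c['img'])"
```

```text
the job is handed in; nothing more can be done
None
the job is handed in; nothing more can be done
```

I pulled the tray out to its stop, put all three green diyas in round pockets of their own, the lighter in the narrow slot and the incense stand in the wide one. I then pushed the tray home and handed in at about 42 s. The front left pocket stays empty, because only three green diyas were there.

**Last checks**
- **Before closing:** the top and scene views showed every item upright in its pocket. As the tray went in, the force stayed at about 2 N until the catch, so nothing struck the top board.
- **After closing:** the handle measured 178–179 mm from its fully-out position, against 180 mm expected and within camera error. An unlatched tray would leave a gap of 6–23 mm, so I take it as latched. The bell, the kumkum box and the visible part of the flower tray looked unmoved.

**What went wrong or disagreed**
- **Handle:** my first pinch missed the bar, and a second try held it.
- **Fingertips:** they stood about 25 mm farther back than the text says, so I worked out the grip heights from contact and the images.
- **Tray creep:** pressing items down let the tray creep inward in steps, about 11 mm in all. I re-measured the pockets each time but did not pull it fully out again.
- **Rear left diya:** it landed on the rim first and went in after a small shift.
- **Lighter:** it stopped about 4 mm above its floor, probably because the fingertips met the insert, and dropped in when released. I judged it seated from a close crop only.
- **Push force:** it peaked at about 37 N at the stop.
- **Not seen:** I could not look inside the closed tray, and a picture after hand-in was refused.

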